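# Demagnetise the weld collars before welding

## Task

The steel weld collars in the tray are magnetised and would blow the welding arc about, so treat them on the bench demagnetiser: first switch its field selector off (ring mark), as the field must be off whenever a collar goes on or comes off. Slide each collar down over a core post of its own until it sits on the deck, turn the selector up to three dots, then bring it back one mark at a time, resting about a second on two dots and on one dot, to off. Then lay all the collars flat in the tray again, and leave the tools around where they are.

Things in the scene. Friction and masses are not known exactly. Their poses are not given: they have to be found in the camera images.
- demagnetiser: bench demagnetiser, fixed: grey sheet-steel box 180 (its x) x 240 (its y) x 50 mm high, origin at the centre of its underside on the bench, x away from the operator. On the back half of its deck stand three brown core posts 75 mm apart in a row along its y; on the front half (aluminium panel) the selector, and an amber lamp, a fuse cap and a mains rocker that are not used.
- post1 (a point): core post at the machine's +y end (left seen from the robot): point on its axis at deck level, 50 mm above the bench. Each post is 35 mm in diameter and 42 mm high, its top 8 mm tapered to 26 mm diameter.
- post2 (a point): the middle post, same point.
- post3 (a point): the post at the machine's -y end, same point.
- field_selector (a joint): black pointer knob: angle in rad, growing clockwise seen from above; four sprung detents: 0 = off (green ring), 0.45 = one dot, 0.90 = two dots, 1.35 = three dots (full field); stops just beyond both ends. At 0 the pointer looks 0.675 rad left of the machine's x axis, at 1.35 as far right. About 0.1 N m takes it over a click. It was left on one of the dot marks.
- selector_grip (a point): on the selector's vertical axis, 32 mm above the deck, in the middle of its grip bar; the bar is 46 mm long, 14 mm thick, upright-sided, from 10 to 44 mm above the deck. The point's x axis runs along the bar towards the pointer end (white line), so it turns with the knob.
- collar_tray_in (a point): centre of the inner floor, 3 mm above the bench, of the low dark blue-grey tray, fixed: 100 (its x) x 280 (its y) mm outside, walls 3 mm thick and 14 mm high, its long side across the bench behind the bench vice, whose jaws stand 185 mm high. Tall tool chests stand at the robot's right; a tarpaulin hangs over the back of the bench, 0.45 m up beyond x = 0.68 m, 0.7 m up beyond x = 0.62 m.
- collar_a: weld collar: plain steel ring, outside diameter 56 mm, bore 40 mm, 32 mm high, 0.2 to 0.4 kg, origin at the centre of its underside, z along its bore; two or three of the collars are there, lying flat in the tray, the other is absent.
- collar_b: weld collar: plain steel ring, outside diameter 56 mm, bore 40 mm, 32 mm high, 0.2 to 0.4 kg, origin at the centre of its underside, z along its bore; two or three of the collars are there, lying flat in the tray, the other is absent.
- collar_c: weld collar: plain steel ring, outside diameter 56 mm, bore 40 mm, 32 mm high, 0.2 to 0.4 kg, origin at the centre of its underside, z along its bore; two or three of the collars are there, lying flat in the tray, the other is absent.
- weld_magnet: bystander: triangular welding magnet lying flat, 79 x 103 x 18 mm, origin at the centre of its underside.
- tape_measure: bystander: yellow tape measure standing, 36 x 92 x 72 mm, origin at the centre of its underside.
- spanner: bystander: combination spanner lying flat behind the tray and the machine, 36 x 170 x 7 mm, long along its y, origin at the centre of its underside.

How it is judged:
By the outcome, as a careful person would: the job done as asked, in the order asked, and still so for the second after the job is handed in, with the robot touching nothing.
Of collar_a, collar_b, collar_c only 2 to 3 are there at a start; the rules pass over those that are not, and their reading is None.
At some moment in a run one of collar_a, collar_b, collar_c may be knocked a few centimetres aside while the robot is not near it.
Once in a run the grip may slacken for a moment while it holds something.
It also fails if it takes over 210 s, if anything falls off the work surface, if the arm or the gripper's body presses on something with over 40 N, if the wrist force passes 120 N, or if a joint passes its speed limit or range.

## Robot

A 7-joint arm with a two-finger parallel gripper is mounted at the origin on a cart in front of the work surface, level with it; the furniture and walls round the work are solid. World frame = base frame: x ahead of the robot, y to its left, z up, the work surface at z = 0. Lengths are in m, angles in rad, forces in N, time in s.
With the tool pointing down it reaches from about 0.4 to 0.85 m from the base axis. Payload 6.9 kg.
Tool frame: the origin (TCP) lies midway between the tips of the shut fingers; the grasp point (between the pads) lies 19 mm behind it; z points along the fingers, y is the direction in which the jaws open and shut (so a half turn about z gives the same grasp; the last joint's range is limited). The gripper opens to 85 mm and grips with 20 to 120 N. Pads are 22 mm wide; open, the fingers measure 114 mm over their backs; the gripper's body (76 mm by 85 mm) begins 54 mm behind the grasp point. The pads swing forward as they close: fully open they stand 13 mm farther back than shut.
Start: joints at [-1.153, 0.507, -0.238, 1.5, 0.126, 1.149, -0.155], TCP at [0.192, 0.595, 0.2] pointing down, gripper open.
Joint ranges: [-3.08, 3.08], [-0.24, 2.05], [-1.43, 1.35], [0, 2.5], [-1.52, 4.66], [0.17, 1.96], [-2.89, 2.89]. Speed limits (rad/s): [2.39, 2.39, 3.14, 3.14, 3.14, 3.14, 3.14].

## Interface

Orientations are given as a 3x3 rotation matrix whose columns are the frame's x, y, z axes.
In Python, from cell import arm gives the robot as it stands.
- The arm moves only by the tool servo_tool, never from a script. Its argument "targets" is a list of rows, each a list of 3 entries, a list of its own where there are three numbers: the shift along the tool's x, y, z in mm, then the turn about the tool's z in rad, then the opening, from 0 (shut) to 1 (fully open). A call has exactly 10 rows; each row shifts and turns the commanded pose from where the row before left it, along the tool's axes as they then stand; what a row does not reach is not made up. A row lasts 1/10 s, in which the tool goes at most 50 mm and 8.59 degrees, less where a joint would pass 70% of its speed; a pose out of reach is approached as far as the arm can. A call is refused whole if a number of a shift passes 50 or a number of a turn 0.15, either way. A call with a gripper value outside its range is refused whole. The fingers move at their own pace and stop on an object; "grip_force" is the grip in N (left out, the last holds). Time passes only in rows, so rows that do not move let the fingers close, or fill a call up. It gives the time, the measured TCP pose, the force and the opening at its end, in the units of the state.
- arm.read_state(): the state, without advancing time (a new reading comes with each control period).
- arm.read_camera(name): name is "side" or "top" or "wrist"; returns the picture (384x512x3 uint8, red, green, blue); there is no depth.
- arm.calibration(name): a dict with "mtx" (3x3 intrinsics, pixels), "k1" (the pictures are not rectified: a ray, as slopes to the right and down, at radius r is drawn at 1 + k1 r^2 times it, then the intrinsics apply), "R" (3x3) and "t" (3): a world point X has camera coordinates R X + t. Camera axes: x right, y down, z forward; pixel columns grow to the right and rows downward; lengths in m; the calibration is good to about 2 mm. A picture is of the moment at which its call begins: read the wrist's pose just before it. calibration takes no time and is no camera call; for the wrist camera it gives the pose at the moment of the call.
- arm.close_job(): hands the job in, once; it reports no verdict.
The state is a dict: "time_s": time; "joints": joint angles; "joint_vel": joint speeds; "joint_torque": joint torques, N m; "position": TCP position; "tool_rot": TCP orientation; "force": force on the tool from outside, world axes, zero at the start; "wrist_torque": the same for the moment, N m; "grip_width": opening from 0.0 (shut) to 1.0 (fully open).
Only numpy, scipy, OpenCV 4.12 (cv2) and the standard library are available. Lean on these libraries where they do the work, as an engineer would, in place of code of your own. Each camera call takes 0.05 s, during which the arm holds its last target.

## Working session

There is one attempt and no reset: what is moved stays moved. The work goes in short steps, Python scripts to look and compute and a tool call to move; the robot and the scene stay as the last step left them, time stands still between calls to the robot, and variables do not carry over. Pictures are saved under pics/ and viewed, and the job is handed in when it is done.

Besides the shell and the picture viewer there is one more tool, called after "Call:" as a command line: name --argument value ..., lists and objects as JSON in quotes. servo_tool: Moves the arm, as the interface text tells. Its arguments: {"type":"object","properties":{"targets":{"type":"array"},"grip_force":{"type":"number"}},"required":["targets"]}

```bash
mkdir -p pics; ls
python3 - <<'E'
from cell import arm
import cv2
s=arm.read_state()
for k,v in s.items(): print(k,v)
for n in ["side","top","wrist"]:
    c=arm.calibration(n); print(n,c)
    cv2.imwrite(f"pics/{n}0.png",arm.read_camera(n)[:,:,::-1])
E
```

```text
pics
time_s 0.0
joints [-1.15251044  0.50834101 -0.2375847   1.5011404   0.12574049  1.14894412
 -0.15480058]
joint_vel [ 6.98193941e-04 -1.35768679e-03  1.38441394e-03 -2.94457815e-03
  4.32768868e-04  5.34257204e-07 -1.28687445e-03]
joint_torque [-6.64461404e-04 -6.20613384e+01 -2.18713425e+00 -2.49678594e+01
  1.26358421e-02  1.12940880e-02 -8.59265811e-06]
position [0.19220031 0.59410546 0.19912726]
tool_rot [[-9.51506662e-01  3.07627703e-01 -5.18013485e-04]
 [ 3.07628135e-01  9.51505036e-01 -1.75963695e-03]
 [-4.84206343e-05 -1.83366181e-03 -9.99998318e-01]]
force [0.09397038 1.36450053 0.4347895 ]
wrist_torque [0.03634134 0.03499034 0.00495277]
grip_width 1.0009935897692255
side {'mtx': array([[463.06858628,   0.        , 263.78416912],
       [  0.        , 463.06858628, 197.79977281],
       [  0.        ,   0.        ,   1.        ]]), 'k1': -0.022326183481767917, 'R': array([[ 0.89051252, -0.45466877,  0.01624069],
       [-0.27981138, -0.57548653, -0.76845354],
       [ 0.35873813,  0.67977317, -0.63969945]]), 't': array([-0.43987019,  0.28387773,  0.9406952 ])}
top {'mtx': array([[407.196553  ,   0.        , 260.7999773 ],
       [  0.        , 407.196553  , 195.14015621],
       [  0.        ,   0.        ,   1.        ]]), 'k1': -0.14310690794914982, 'R': array([[ 0.02036466, -0.99971672,  0.0123191 ],
       [-0.99492979, -0.02147786, -0.09825177],
       [ 0.09848853, -0.01025577, -0.99508534]]), 't': array([0.0730963 , 0.54390081, 1.27672171])}
wrist {'mtx': array([[267.14197403,   0.        , 255.92964209],
       [  0.        , 267.14197403, 188.78903672],
       [  0.        ,   0.        ,   1.        ]]), 'k1': -0.04990248820142754, 'R': array([[ 3.07474261e-01,  9.51556316e-01, -3.96464460e-04],
       [ 9.11652215e-01, -2.94460695e-01,  2.86676016e-01],
       [ 2.72671630e-01, -8.85069338e-02, -9.58027507e-01]]), 't': array([-0.62413527, -0.03818274,  0.37932557])}
```

View pics/side0.png

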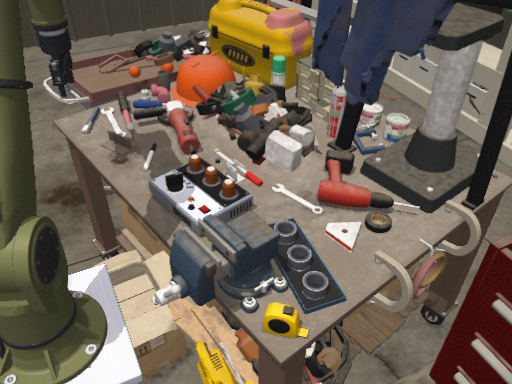

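View pics/top0.png

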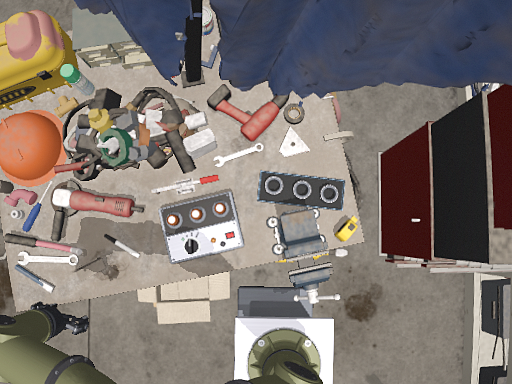

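View pics/wrist0.png

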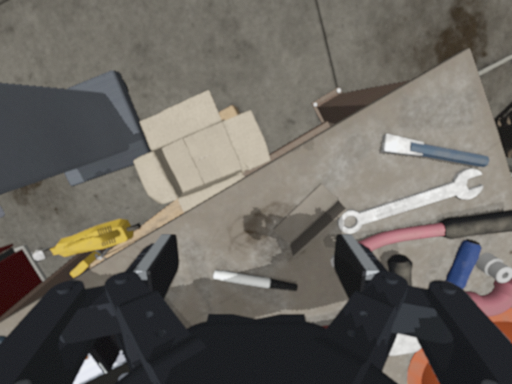

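The top and side views show three collars in the tray, at about (275,184), (301,190) and (329,194) in the top picture. The machine's posts are near (173,219), (196,213) and (220,208), and the knob is near (191,245). I'll enlarge the picture to measure them.

```bash
cat > h.py <<'E'
import numpy as np, cv2
from cell import arm
def proj(c,X):
    X=np.atleast_2d(X); p=X@c['R'].T+c['t']; s=p[:,:2]/p[:,2:]
    r2=(s**2).sum(1,keepdims=True); s=s*(1+c['k1']*r2)
    return s*[c['mtx'][0,0],c['mtx'][1,1]]+c['mtx'][:2,2]
def back(c,uv,z):
    uv=np.atleast_2d(np.asarray(uv,float)); d=(uv-c['mtx'][:2,2])/[c['mtx'][0,0],c['mtx'][1,1]]
    s=d.copy()
    for _ in range(20): s=d/(1+c['k1']*(s**2).sum(1,keepdims=True))
    ray=np.c_[s,np.ones(len(s))]@c['R']; o=-c['R'].T@c['t']
    z=np.broadcast_to(z,len(s))
    return o+ray*((z-o[2])/ray[:,2])[:,None]
def crop(img,u0,v0,u1,v1,k,name):
    im=cv2.resize(img[v0:v1,u0:u1],None,fx=k,fy=k,interpolation=cv2.INTER_CUBIC)
    for u in range(-(-u0//10)*10,u1,10):
        cv2.line(im,(int((u-u0+.5)*k),0),(int((u-u0+.5)*k),4 if u%50 else 12),(255,0,255),1)
    for v in range(-(-v0//10)*10,v1,10):
        cv2.line(im,(0,int((v-v0+.5)*k)),(4 if v%50 else 12,int((v-v0+.5)*k)),(255,0,255),1)
    cv2.imwrite(name,im)
def state():
    s=arm.read_state()
    R=np.array(s['tool_rot'])
    print('t',round(s['time_s'],2),'pos',np.round(s['position'],4),'yaw x',round(float(np.degrees(np.arctan2(R[1,0],R[0,0]))),2),'z',np.round(R[:,2],3),'F',np.round(s['force'],1),'g',round(s['grip_width'],3),'j',np.round(s['joints'],2))
    return s
E
python3 - <<'E'
import cv2
from h import crop
im=cv2.imread('pics/top0.png')
crop(im,155,180,250,270,8,'pics/c1.png'); crop(im,250,165,365,250,6,'pics/c2.png')
im=cv2.imread('pics/side0.png')
crop(im,140,140,265,235,6,'pics/c3.png')
crop(im,230,210,350,310,6,'pics/c4.png')
E
```

```text
(no output)
```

View pics/c1.png

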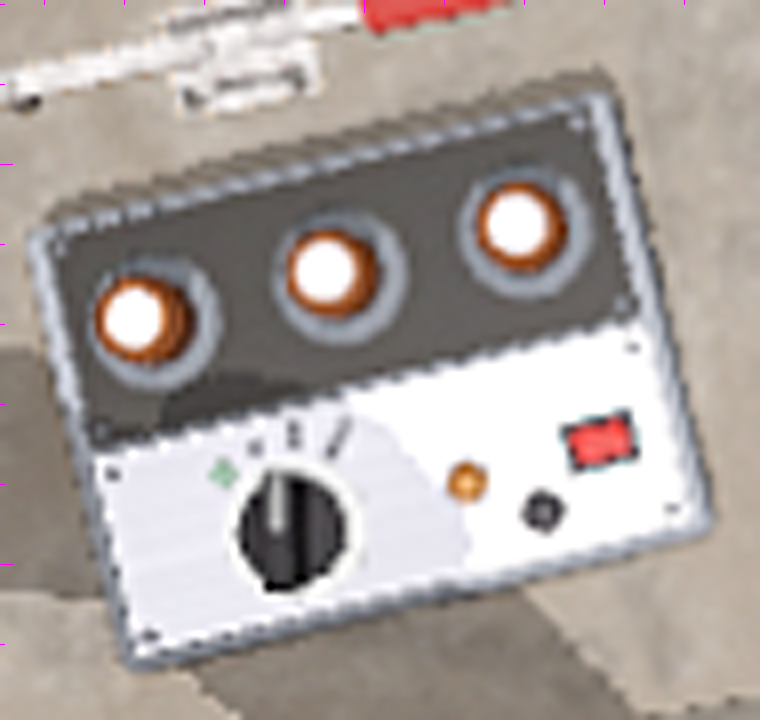

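View pics/c2.png

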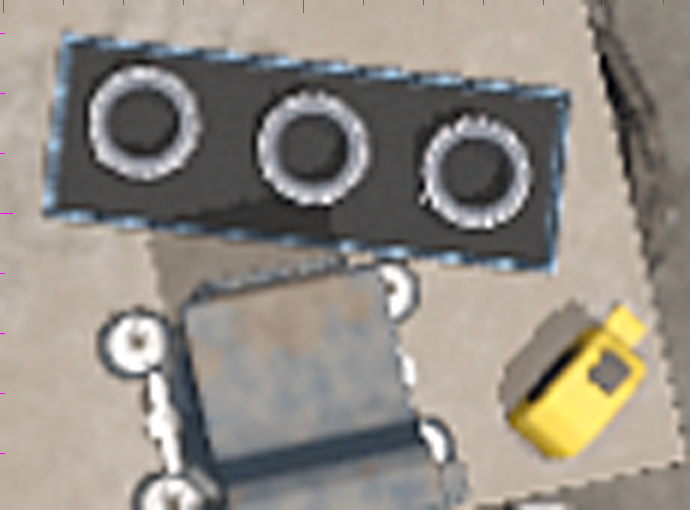

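View pics/c3.png

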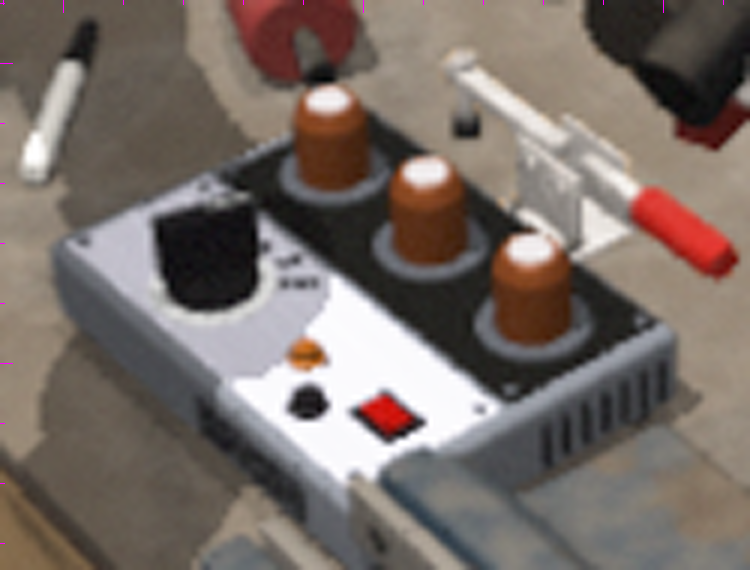

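View pics/c4.png

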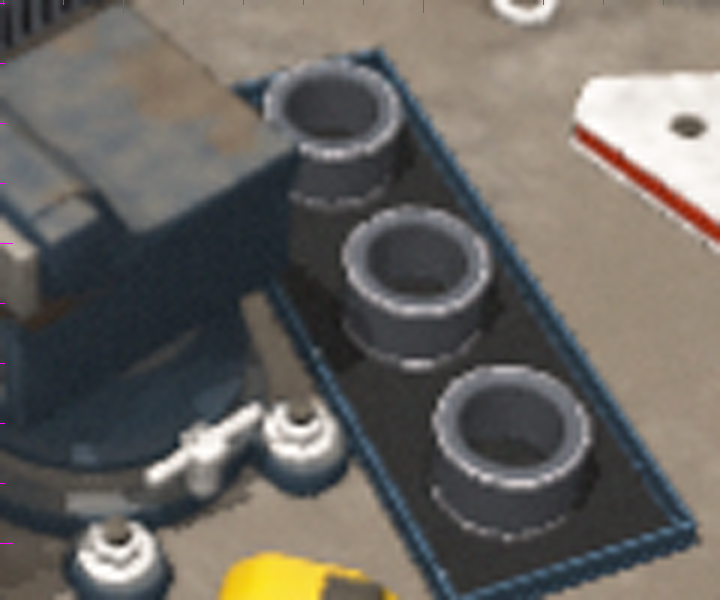

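```bash
cat > fit.py <<'E'
from h import *
from scipy.optimize import least_squares
T=arm.calibration('top'); S=arm.calibration('side')
def t1(p): return (np.array(p,float)+.5)/8-.5+[155,180]
def t2(p): return (np.array(p,float)+.5)/6-.5+[250,165]
def s3(p): return (np.array(p,float)+.5)/6-.5+[140,140]
def s4(p): return (np.array(p,float)+.5)/6-.5+[230,210]
# machine fit: x,y,yaw, post_x
caps_t=t1([(135,318),(325,270),(516,222)]); caps_s=s3([(327,99),(426,172),(529,248)])
cor_t=t1([(35,232),(600,90),(710,515),(132,665)])
def pts(p):
    c,s=np.cos(p[2]),np.sin(p[2]); R=np.array([[c,-s],[s,c]])
    caps=np.array([[p[3],.075],[p[3],0],[p[3],-.075]])@R.T+p[:2]
    cor=np.array([[.09,.12],[.09,-.12],[-.09,-.12],[-.09,.12]])@R.T+p[:2]
    return np.c_[caps,[.092]*3],np.c_[cor,[.05]*4]
def res(p):
    a,b=pts(p)
    return np.r_[(proj(T,a)-caps_t).ravel(),(proj(S,a)-caps_s).ravel(),(proj(T,b)-cor_t).ravel()]
r=least_squares(res,[.5,.1,.2,.045]); print('machine',r.x,np.degrees(r.x[2])); print(np.round(r.fun.reshape(-1,2),2))
a,b=pts(r.x); print('posts',a.round(4)); 
# knob: white line pts on bar top z=.094
k=back(T,t1([(275,478),(279,535),(292,530)]),.094); print('knob line',k.round(4), 'base ring',back(T,t1([(297,533)]),.052))
d=k[0]-k[1]; print('pointer yaw deg',np.degrees(np.arctan2(d[1],d[0])))
# collars: top z .035
for p,q in zip([(145,122),(314,148),(476,171)],[(336,105),(418,258),(513,423)]):
    print('collar',back(T,t2(p),.035).round(4), back(S,s4(q),.035).round(4))
print('tray cor',back(T,t2([(66,37),(568,95),(552,270),(46,212)]),.014).round(4))
print('vice top',back(T,t2([(185,305),(380,262),(420,440)]),.185).round(4))
print('vice top side',back(S,s4([(118,2),(296,150),(135,228)]),.185).round(4))
W=arm.calibration('wrist'); st=state(); Rt=np.array(st['tool_rot']); cc=-W['R'].T@W['t']
print('cam in tool',Rt.T@(cc-st['position']), '\n',Rt.T@W['R'].T)
E
python3 fit.py
```

```text
machine [0.43771729 0.27112831 0.27018328 0.03887591] 15.480361831724906
[[ 0.32  0.35]
 [ 0.44  0.32]
 [ 0.53  0.26]
 [-0.09 -0.68]
 [-0.1  -0.89]
 [ 0.39 -0.76]
 [-1.85 -0.66]
 [ 1.23 -1.56]
 [ 1.44  1.07]
 [-0.88  1.07]]
posts [[0.4552 0.3538 0.092 ]
 [0.4752 0.2815 0.092 ]
 [0.4952 0.2092 0.092 ]]
knob line [[0.3972 0.2989 0.094 ]
 [0.3758 0.2968 0.094 ]
 [0.3778 0.2919 0.094 ]] base ring [[0.37547993 0.2965284  0.052     ]]
pointer yaw deg 5.862815315945558
collar [[0.575 0.044 0.035]] [[0.5749 0.0404 0.035 ]]
collar [[ 0.5631 -0.0463  0.035 ]] [[ 0.5614 -0.0497  0.035 ]]
collar [[ 0.5527 -0.1332  0.035 ]] [[ 0.5506 -0.1372  0.035 ]]
tray cor [[ 0.6231  0.0867  0.014 ]
 [ 0.5977 -0.1876  0.014 ]
 [ 0.502  -0.1788  0.014 ]
 [ 0.5277  0.0955  0.014 ]]
vice top [[ 0.4707  0.0301  0.185 ]
 [ 0.4927 -0.0611  0.185 ]
 [ 0.4099 -0.0807  0.185 ]]
vice top side [[ 0.4482 -0.0159  0.185 ]
 [ 0.4689 -0.1083  0.185 ]
 [ 0.4056 -0.117   0.185 ]]
t 0.15 pos [0.1923 0.5943 0.1993] yaw x 162.08 z [-0.    -0.001 -1.   ] F [ 0.3 -0.4  0.2] g 1.0 j [-1.15  0.51 -0.24  1.5   0.13  1.15 -0.15]
cam in tool [ 0.07239572 -0.0005237  -0.1749147 ] 
 [[ 2.59187826e-04 -9.58039451e-01 -2.86636255e-01]
 [ 9.99999187e-01 -1.09500396e-04  1.27022772e-03]
 [-1.24831505e-03 -2.86636351e-01  9.58038644e-01]]
```

```bash
cat >> h.py <<'E'
def plan(tx,ty,tz,yawdeg,n,g,pos=None,yaw=None,nt=None):
    s=arm.read_state(); R=np.array(s['tool_rot'])
    if pos is None: pos=np.array(s['position'])
    if yaw is None: yaw=np.arctan2(R[1,0],R[0,0])
    d=np.array([tx,ty,tz])-pos; dy=(np.radians(yawdeg)-yaw+np.pi)%(2*np.pi)-np.pi
    nt=nt or n; rows=[]; dyr=round(-dy/nt,3)  # tool z down: turn sign negative
    for k in range(n):
        c,sn=np.cos(yaw),np.sin(yaw); v=d/n*1000
        t=dyr if k<nt else 0
        rows.append([[round(c*v[0]+sn*v[1],1),round(sn*v[0]-c*v[1],1),round(-v[2],1)],t,g]); yaw-=t
    print('dist',np.round(d,4),'turn',round(-dy,3)); print(str(rows).replace(' ',''))
E
python3 - <<'E'
from h import *
state(); plan(.376,.295,.18,182.6,10,1)
E
```

```text
t 0.15 pos [0.1923 0.5943 0.1993] yaw x 162.08 z [-0.    -0.001 -1.   ] F [ 0.3 -0.4  0.2] g 1.0 j [-1.15  0.51 -0.24  1.5   0.13  1.15 -0.15]
dist [ 0.1837 -0.2993 -0.0193] turn -0.358
[[[np.float64(-26.7),np.float64(-22.8),np.float64(1.9)],np.float64(-0.036),1],[[np.float64(-25.9),np.float64(-23.8),np.float64(1.9)],np.float64(-0.036),1],[[np.float64(-25.0),np.float64(-24.7),np.float64(1.9)],np.float64(-0.036),1],[[np.float64(-24.1),np.float64(-25.6),np.float64(1.9)],np.float64(-0.036),1],[[np.float64(-23.1),np.float64(-26.4),np.float64(1.9)],np.float64(-0.036),1],[[np.float64(-22.2),np.float64(-27.2),np.float64(1.9)],np.float64(-0.036),1],[[np.float64(-21.2),np.float64(-28.0),np.float64(1.9)],np.float64(-0.036),1],[[np.float64(-20.2),np.float64(-28.8),np.float64(1.9)],np.float64(-0.036),1],[[np.float64(-19.1),np.float64(-29.5),np.float64(1.9)],np.float64(-0.036),1],[[np.float64(-18.0),np.float64(-30.1),np.float64(1.9)],np.float64(-0.036),1]]
```

Call:
servo_tool --targets '[[[-27, -23, 2], -0.036, 1], [[-26, -24, 2], -0.036, 1], [[-25, -25, 2], -0.036, 1], [[-24, -26, 2], -0.036, 1], [[-23, -26, 2], -0.036, 1], [[-22, -27, 2], -0.036, 1], [[-21, -28, 2], -0.036, 1], [[-20, -29, 2], -0.036, 1], [[-19, -29, 2], -0.036, 1], [[-18, -30, 2], -0.036, 1]]'

```text
time_s: 1.15
position: [0.3759, 0.2938, 0.1798]
tool_rot: [[-0.999, -0.049, -0.0], [-0.049, 0.999, -0.0], [0.0, -0.0, -1.0]]
force: [0.6, 0.5, -0.2]
grip_width: 0.996
```

```bash
cat >> h.py <<'E'
def wpic(name,k=1.5):
    W=arm.calibration('wrist'); im=arm.read_camera('wrist')
    np.savez(f'pics/{name}.npz',**W); cv2.imwrite(f'pics/{name}.png',im[:,:,::-1])
    crop(im[:,:,::-1],0,0,512,384,k,f'pics/{name}_b.png')
    return W,im
E
sed -i 's/rows.append(\[\[round(\(.*\),1),round(\(.*\),1),round(-v\[2\],1)\],t,g\])/rows.append([[round(float(\1),1),round(float(\2),1),round(float(-v[2]),1)],float(t),g])/' h.py; grep -n rows.app h.py
python3 - <<'E'
from h import *
state(); wpic('w1')
E
```

```text
35:        rows.append([[round(float(c*v[0]+sn*v[1]),1),round(float(sn*v[0]-c*v[1]),1),round(float(-v[2]),1)],float(t),g]); yaw-=t
t 1.15 pos [0.3759 0.2938 0.1798] yaw x -177.2 z [-0. -0. -1.] F [ 0.6  0.5 -0.2] g 0.996 j [-0.51  0.3  -0.27  1.91  0.1   0.95  0.79]
```

View pics/w1_b.png

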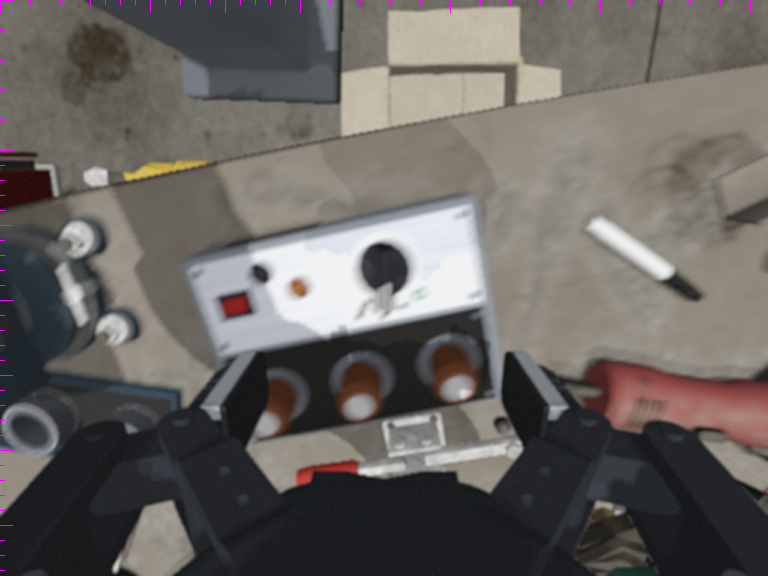

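Run:
```python
import cv2
from h import crop
im=cv2.imread('pics/w1.png')
crop(im,120,120,340,300,3.6,'pics/w1c.png')
```

```text
(no output)
```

View pics/w1c.png

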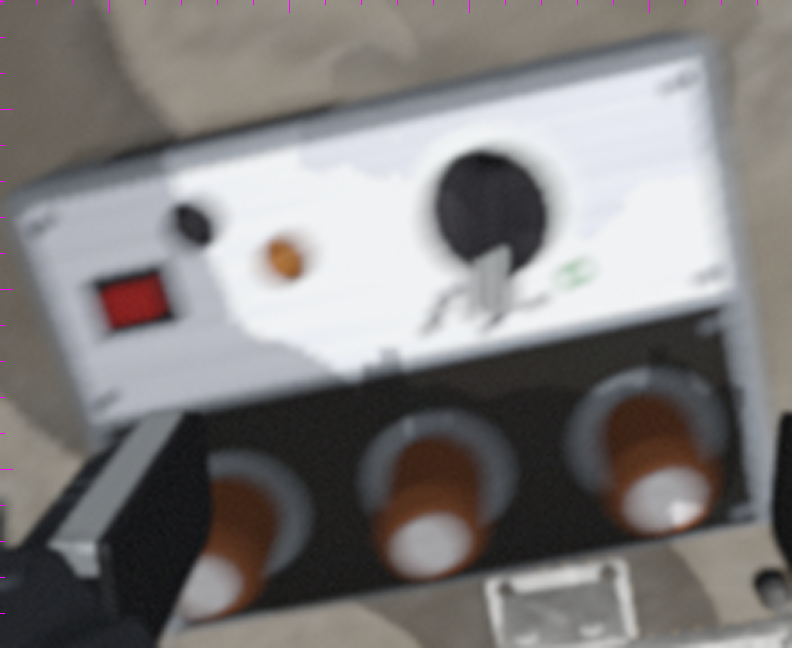

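```bash
cat > fit2.py <<'E'
from fit import *
W=np.load('pics/w1.npz')
def w(p): return (np.array(p,float)+.5)/3.6-.5+[120,120]
caps_w=w([(666,499),(430,544),(208,583)])
print('wrist caps',back(W,caps_w,.092).round(4)); print('flanges',back(W,w([(648,442),(437,487)]),.052).round(4))
print('knob',back(W,w([(490,152),(490,308),(493,212)]),.094).round(4))
cor_w=w([(12,195),(712,45),(768,515)])
print('corners',back(W,cor_w,.05).round(4), 'pred',b.round(4))
E
python3 fit2.py | tail -20
```

```text
[ 0.4056 -0.117   0.185 ]]
t 1.2 pos [0.3794 0.2876 0.1793] yaw x -177.47 z [ 0.001 -0.005 -1.   ] F [ 2.8 -5.8 -0.6] g 1.001 j [-0.51  0.3  -0.26  1.91  0.1   0.95  0.8 ]
cam in tool [ 0.07259646 -0.00057514 -0.17488995] 
 [[ 2.75641015e-04 -9.57925681e-01 -2.87016226e-01]
 [ 9.99999686e-01  5.08278454e-05  7.90727526e-04]
 [-7.42869787e-04 -2.87016354e-01  9.57925394e-01]]
wrist caps [[0.4605 0.3522 0.092 ]
 [0.4801 0.2794 0.092 ]
 [0.4987 0.2083 0.092 ]]
flanges [[0.462  0.353  0.052 ]
 [0.4834 0.2796 0.052 ]]
knob [[0.3537 0.2922 0.094 ]
 [0.3992 0.2944 0.094 ]
 [0.3707 0.2938 0.094 ]]
corners [[0.3838 0.136  0.05  ]
 [0.3248 0.3602 0.05  ]
 [0.4907 0.4002 0.05  ]] pred [[0.4924 0.4108 0.05  ]
 [0.5565 0.1795 0.05  ]
 [0.383  0.1315 0.05  ]
 [0.319  0.3628 0.05  ]]
```

Call:
servo_tool --targets '[[[0, 0, 5], 0, 0.6], [[0, 0, 5], 0, 0.6], [[0, 0, 5], 0, 0.6], [[0, 0, 0], 0, 0.6], [[0, 0, 0], 0, 0.6], [[0, 0, 0], 0, 0.6], [[0, 0, 0], 0, 0.6], [[0, 0, 0], 0, 0.6], [[0, 0, 0], 0, 0.6], [[0, 0, 0], 0, 0.6]]'

```text
time_s: 2.2
position: [0.3755, 0.2952, 0.165]
tool_rot: [[-0.999, -0.047, 0.0], [-0.047, 0.999, 0.0], [-0.0, 0.0, -1.0]]
force: [0.7, 0.1, 0.5]
grip_width: 0.599
```

Run:
```python
from h import *
state(); wpic('w2'); im=cv2.imread('pics/w2.png')
crop(im,120,120,340,300,3.6,'pics/w2c.png')
```

```text
t 2.2 pos [0.3755 0.2952 0.165 ] yaw x -177.3 z [ 0.  0. -1.] F [0.7 0.1 0.5] g 0.599 j [-0.52  0.32 -0.27  1.93  0.11  0.91  0.78]
```

View pics/w2c.png

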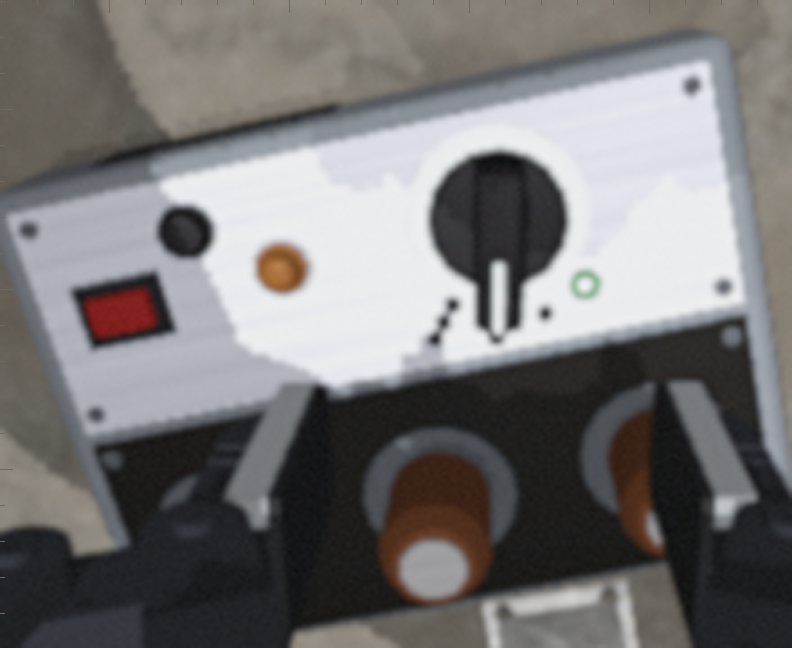

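```bash
cat > fit3.py <<'E'
from h import *
from scipy.optimize import least_squares
W=np.load('pics/w2.npz')
def w(p): return (np.array(p,float)+.5)/3.6-.5+[120,120]
print('bar',back(W,w([(499,160),(499,332),(478,320),(522,320)]),.094).round(4))
print('disc',back(W,w([(499,219)]),.060).round(4), 'ring', back(W,w([(500,222)]),.052).round(4))
print('cap2',back(W,w([(434,569)]),.092),'fl2',back(W,w([(440,499)]),.052))
scr=back(W,w([(28,230),(692,86),(723,286),(95,414)]),.05); print('screws',scr.round(4)); d=scr[1]-scr[0]; print(np.degrees(np.arctan2(-d[0],d[1]))); d=scr[2]-scr[3]; print(np.degrees(np.arctan2(-d[0],d[1])))
d=scr[2]-scr[1];print(np.degrees(np.arctan2(d[1],d[0])));d=scr[3]-scr[0];print(np.degrees(np.arctan2(d[1],d[0])))
m=back(W,w([(585,284),(545,313)]),.05); k=back(W,w([(500,222)]),.052); d=m-k; print(np.degrees(np.arctan2(d[:,1],d[:,0])))
E
python3 fit3.py
```

```text
bar [[0.3524 0.2959 0.094 ]
 [0.4003 0.2983 0.094 ]
 [0.397  0.2924 0.094 ]
 [0.3965 0.3044 0.094 ]]
disc [[0.3773 0.2974 0.06  ]] ring [[0.3803 0.298  0.052 ]]
cap2 [[0.47843057 0.28262713 0.092     ]] fl2 [[0.47872464 0.2824813  0.052     ]]
screws [[0.3904 0.149  0.05  ]
 [0.3359 0.3536 0.05  ]
 [0.3986 0.3702 0.05  ]
 [0.4537 0.1658 0.05  ]]
14.935369194564052
15.081512586577247
14.883297680727514
14.858200502584198
[55.01696731 28.01762744]
```

Call:
servo_tool --targets '[[[-1.4, 1.9, 15], 0, 0.5], [[0, 0, 20], 0, 0.5], [[0, 0, 20], 0, 0.5], [[0, 0, 20], 0, 0.5], [[0, 0, 15], 0, 0.5], [[0, 0, 7], 0, 0.5], [[0, 0, 3], 0, 0.5], [[0, 0, 0], 0, 0.5], [[0, 0, 0], 0, 0], [[0, 0, 0], 0, 0]]' --grip_force 50

```text
time_s: 3.25
position: [0.3772, 0.2974, 0.0656]
tool_rot: [[-0.999, -0.047, 0.001], [-0.047, 0.999, 0.001], [-0.001, 0.001, -1.0]]
force: [-0.7, 0.2, -0.0]
grip_width: 0.17
```

Call:
servo_tool --targets '[[[0, 0, 0], 0, 0], [[0, 0, 0], 0, 0], [[0, 0, 0], 0, 0], [[0, 0, 0], 0, 0], [[0, 0, 0], 0, 0], [[0, 0, 0], 0, 0], [[0, 0, 0], 0, 0], [[0, 0, 0], 0, 0], [[0, 0, 0], 0, 0], [[0, 0, 0], 0, 0]]'

```text
time_s: 4.25
position: [0.3768, 0.2972, 0.065]
tool_rot: [[-0.999, -0.047, -0.0], [-0.047, 0.999, -0.0], [0.0, -0.0, -1.0]]
force: [1.2, -0.1, 0.5]
grip_width: -0.0
```

Run:
```python
from h import *
state(); wpic('w3'); im=cv2.imread('pics/w3.png')
crop(im,140,150,360,330,3.6,'pics/w3c.png')
crop(arm.read_camera('side')[:,:,::-1],120,120,260,230,5.5,'pics/s3c.png')
```

```text
t 4.25 pos [0.3768 0.2972 0.065 ] yaw x -177.29 z [-0. -0. -1.] F [ 1.2 -0.1  0.5] g -0.0 j [-0.55  0.46 -0.23  2.05  0.17  0.65  0.72]
```

View pics/w3c.png

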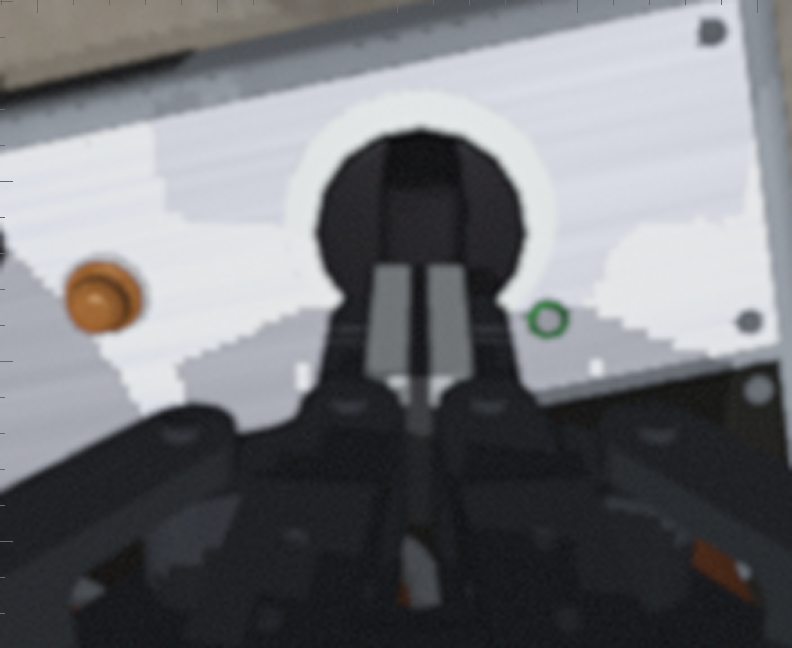

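View pics/s3c.png

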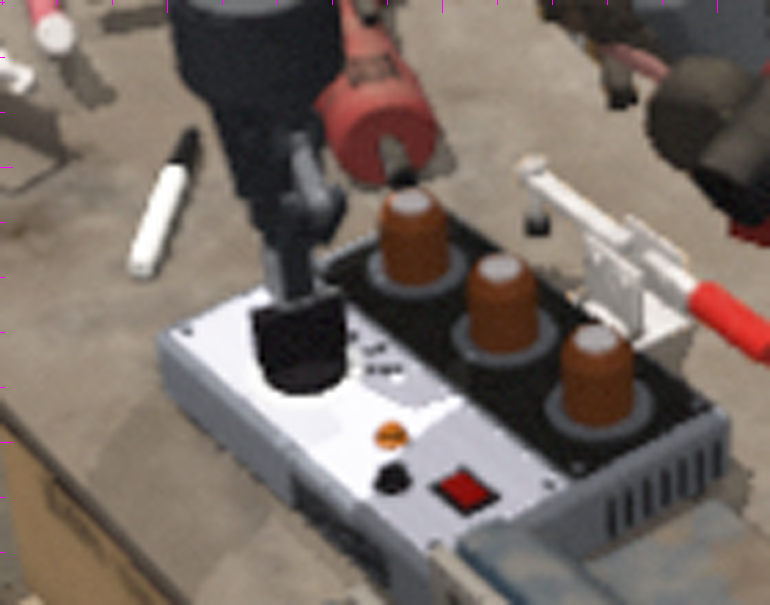

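Run:
```python
from h import *
W=np.load('pics/w3.npz')
P=[[.3768,.2972,.065],[.3768,.2972,.094],[.3768-.023,.296,.094],[.3768-.023,.296,.06],[.3768-.023,.303,.094],[.3768-.023,.289,.094]]
print(((proj(W,P)+.5-[140,150])*3.6).round(0))
```

```text
[[422. 240.]
 [422. 307.]
 [422. 177.]
 [421. 120.]
 [465. 179.]
 [378. 175.]]
```

Run:
```python
from h import *
S=arm.calibration('side')
k=5.5
P=[[.3768,.2972,.065],[.3768,.2972,.094],[.3538,.296,.094],[.3998,.2984,.094],[.3768,.2972,.05]]
print(((proj(S,P)+.5-[120,120])*k).round(0))
st=state()
crop(arm.read_camera('top')[:,:,::-1],155,180,250,270,8,'pics/t4.png')
```

```text
[[303. 343.]
 [296. 295.]
 [251. 309.]
 [341. 281.]
 [306. 367.]]
t 4.35 pos [0.3768 0.2971 0.065 ] yaw x -177.3 z [-0. -0. -1.] F [-0.9 -0.3  0. ] g -0.003 j [-0.55  0.46 -0.23  2.05  0.17  0.65  0.72]
```

View pics/t4.png

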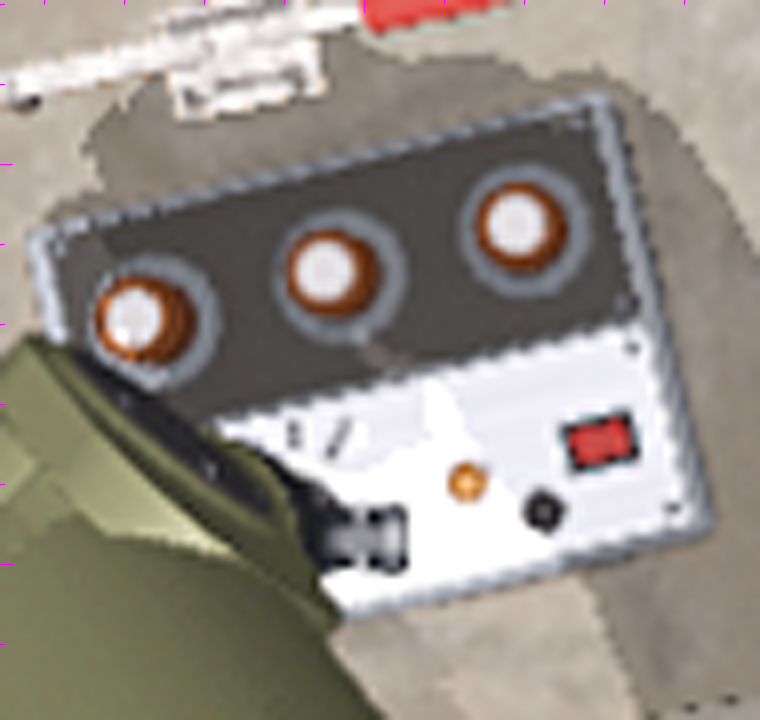

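Call:
servo_tool --targets '[[[0, 0, 0], 0, 0.35], [[0, 0, 0], 0, 0.35], [[0, 0, 0], 0, 0.35], [[0, 0, 0], 0, 0.35], [[0, 0, 0], 0, 0.35], [[0, 0, 0], 0, 0.35], [[0, 0, 0], 0, 0.35], [[0, 0, 0], 0, 0.35], [[0, 0, 0], 0, 0.35], [[0, 0, 0], 0, 0.35]]'

```text
time_s: 5.4
position: [0.3768, 0.2972, 0.065]
tool_rot: [[-0.999, -0.047, -0.0], [-0.047, 0.999, -0.0], [0.0, -0.0, -1.0]]
force: [1.0, 0.2, 0.1]
grip_width: 0.352
```

Run:
```python
from h import *
state(); wpic('w5'); im=cv2.imread('pics/w5.png')
crop(im,140,150,360,330,3.6,'pics/w5c.png')
crop(arm.read_camera('side')[:,:,::-1],120,120,260,230,5.5,'pics/s5c.png')
```

```text
t 5.4 pos [0.3768 0.2972 0.065 ] yaw x -177.3 z [-0. -0. -1.] F [1.  0.2 0.1] g 0.352 j [-0.55  0.46 -0.23  2.05  0.17  0.65  0.72]
```

View pics/w5c.png

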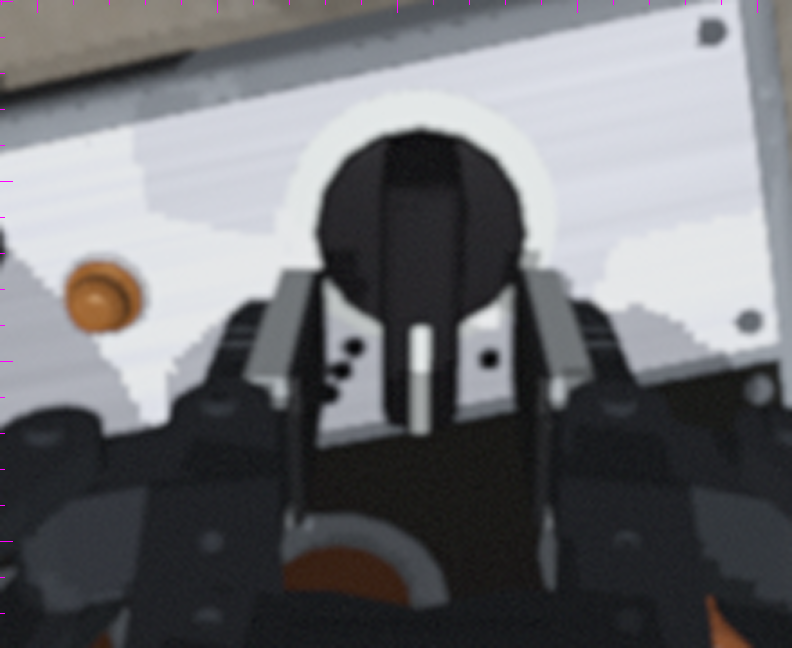

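View pics/s5c.png

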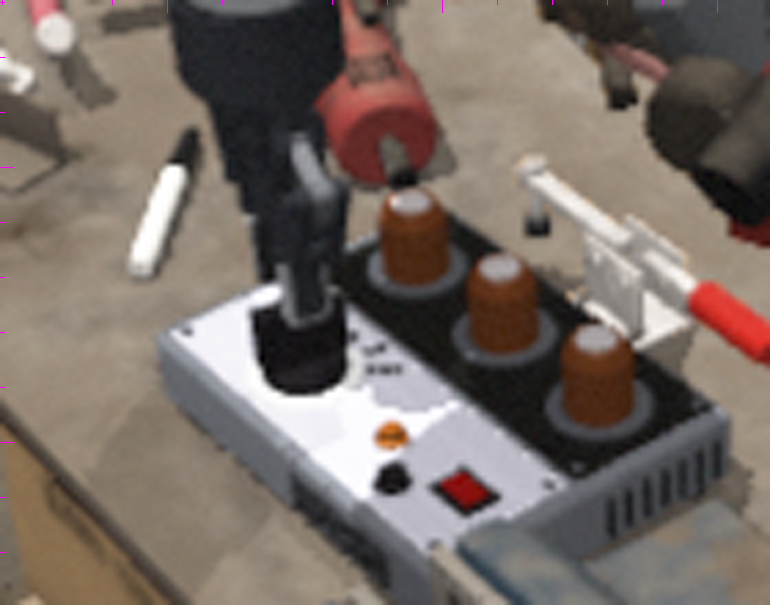

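Run:
```python
from h import *
S=arm.calibration('side'); W=np.load('pics/w5.npz')
for y in (.278,.282):
  for z in (.065,.075,.085,.095):
    P=[[.3768,y,z],[.3658,y,z],[.3878,y,z]]
    print(y,z,((proj(S,P)+.5-[120,120])*5.5).round(0).tolist(),((proj(W,P)+.5-[140,150])*3.6).round(0).tolist())
```

```text
0.278 0.065 [[316.0, 365.0], [294.0, 371.0], [338.0, 359.0]] [[324.0, 236.0], [325.0, 183.0], [323.0, 287.0]]
0.278 0.075 [[314.0, 349.0], [292.0, 355.0], [336.0, 343.0]] [[319.0, 256.0], [320.0, 201.0], [318.0, 310.0]]
0.278 0.085 [[311.0, 332.0], [289.0, 338.0], [333.0, 326.0]] [[313.0, 279.0], [314.0, 221.0], [312.0, 335.0]]
0.278 0.095 [[309.0, 315.0], [287.0, 322.0], [331.0, 309.0]] [[307.0, 305.0], [307.0, 244.0], [306.0, 364.0]]
0.282 0.065 [[313.0, 361.0], [291.0, 367.0], [335.0, 354.0]] [[344.0, 237.0], [345.0, 184.0], [343.0, 288.0]]
0.282 0.075 [[311.0, 344.0], [289.0, 350.0], [333.0, 338.0]] [[340.0, 257.0], [341.0, 202.0], [339.0, 311.0]]
0.282 0.085 [[309.0, 328.0], [287.0, 334.0], [331.0, 321.0]] [[336.0, 280.0], [337.0, 222.0], [334.0, 336.0]]
0.282 0.095 [[306.0, 311.0], [284.0, 317.0], [329.0, 305.0]] [[331.0, 306.0], [332.0, 245.0], [329.0, 365.0]]
```

Call:
servo_tool --targets '[[[0, 0, 3], 0, 0.35], [[0, 0, 3], 0, 0.35], [[0, 0, 3], 0, 0.35], [[0, 0, 3], 0, 0.35], [[0, 0, 3], 0, 0.35], [[0, 0, 2], 0, 0.35], [[0, 0, 1], 0, 0.35], [[0, 0, 0], 0, 0.35], [[0, 0, 0], 0, 0.35], [[0, 0, 0], 0, 0.35]]'

```text
time_s: 6.5
position: [0.3768, 0.2972, 0.0471]
tool_rot: [[-0.999, -0.047, 0.0], [-0.047, 0.999, 0.0], [-0.0, 0.0, -1.0]]
force: [1.1, 1.0, 0.5]
grip_width: 0.349
```

Run:
```python
from h import *
state(); wpic('w6'); im=cv2.imread('pics/w6.png')
crop(im,140,150,360,330,3.6,'pics/w6c.png')
crop(arm.read_camera('side')[:,:,::-1],120,120,260,230,5.5,'pics/s6c.png')
```

```text
t 6.5 pos [0.3768 0.2972 0.0471] yaw x -177.29 z [ 0.  0. -1.] F [1.1 1.  0.5] g 0.349 j [-0.56  0.49 -0.22  2.07  0.18  0.6   0.7 ]
```

View pics/w6c.png

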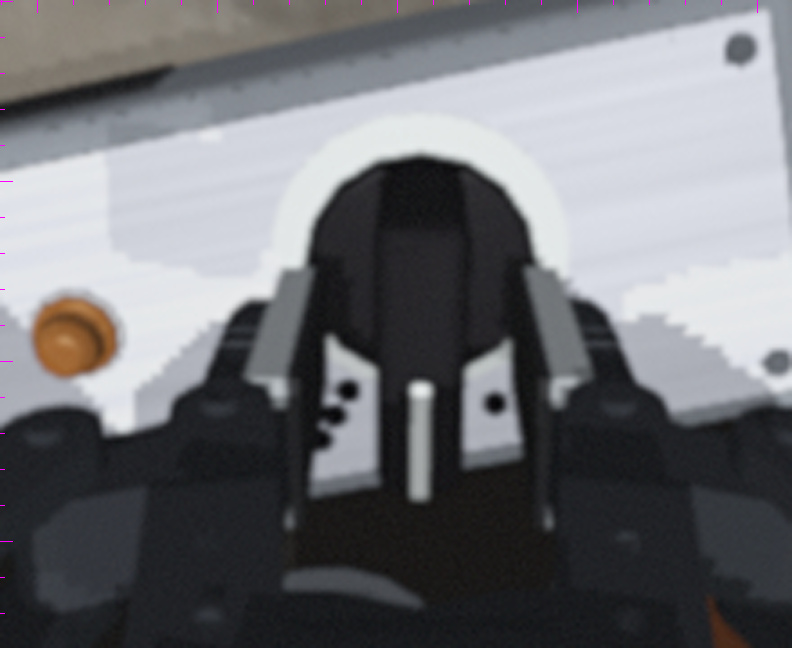

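View pics/s6c.png

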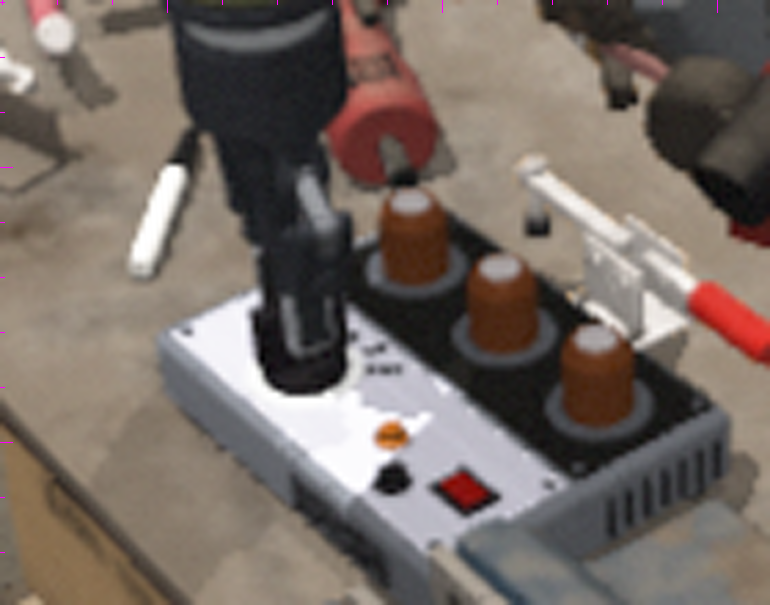

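Call:
servo_tool --targets '[[[0, 0, 3], 0, 0.35], [[0, 0, 3], 0, 0.35], [[0, 0, 2], 0, 0.3], [[0, 0, 0], 0, 0.3], [[0, 0, 0], 0, 0], [[0, 0, 0], 0, 0], [[0, 0, 0], 0, 0], [[0, 0, 0], 0, 0], [[0, 0, 0], 0, 0], [[0, 0, 0], 0, 0]]'

```text
time_s: 7.6
position: [0.3767, 0.2974, 0.039]
tool_rot: [[-0.999, -0.047, -0.0], [-0.047, 0.999, 0.0], [0.0, 0.0, -1.0]]
force: [-2.0, 1.3, 0.2]
grip_width: 0.155
```

Gripped at 0.155, which matches the 14 mm bar. The fingertips sit about 25 mm behind the reported TCP, so I'll allow for that. Now I'll turn the selector to off.

Call:
servo_tool --targets '[[[0, 0, 0], -0.1, 0], [[0, 0, 0], -0.1, 0], [[0, 0, 0], -0.1, 0], [[0, 0, 0], -0.1, 0], [[0, 0, 0], -0.1, 0], [[0, 0, 0], -0.1, 0], [[0, 0, 0], -0.1, 0], [[0, 0, 0], -0.1, 0], [[0, 0, 0], -0.1, 0], [[0, 0, 0], 0, 0]]'

```text
time_s: 8.6
position: [0.3772, 0.2967, 0.039]
tool_rot: [[-0.583, -0.812, 0.0], [-0.812, 0.583, -0.0], [0.0, -0.0, -1.0]]
force: [-0.0, -0.4, 2.3]
grip_width: 0.15
```

Run:
```python
from h import *
s=state(); print(s['wrist_torque']); wpic('w7'); im=cv2.imread('pics/w7.png')
crop(im,140,150,360,330,3.6,'pics/w7c.png')
```

```text
t 8.6 pos [0.3772 0.2967 0.039 ] yaw x -125.69 z [ 0. -0. -1.] F [-0.  -0.4  2.3] g 0.15 j [-0.39  0.53 -0.48  2.08  0.41  0.63  1.37]
[-0.13808103 -0.03002914 -0.00321496]
```

View pics/w7c.png

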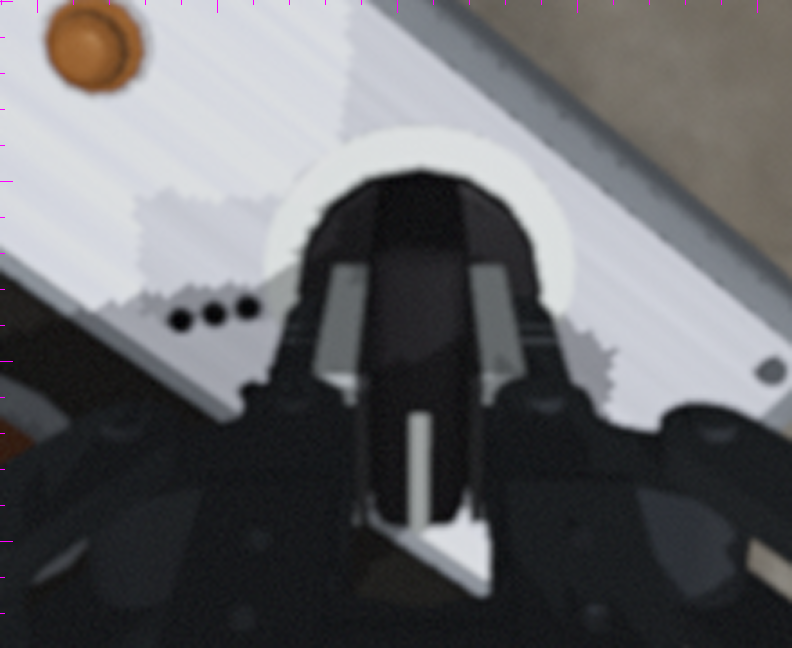

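Call:
servo_tool --targets '[[[0, 0, 0], 0, 0.35], [[0, 0, 0], 0, 0.35], [[0, 0, -5], 0, 0.35], [[0, 0, -15], 0, 0.35], [[0, 0, -20], 0, 0.4], [[0, 0, -20], 0, 0.4], [[0, 0, -20], 0, 0.8], [[0, 0, -20], 0, 0.8], [[0, 0, -20], 0.05, 0.8], [[0, 0, -10], 0.1, 0.8]]'

```text
time_s: 9.65
position: [0.3771, 0.2978, 0.171]
tool_rot: [[-0.701, -0.713, 0.002], [-0.713, 0.701, 0.002], [-0.002, -0.0, -1.0]]
force: [0.4, 0.4, 0.1]
grip_width: 0.796
```

Run:
```python
from h import *
state(); 
plan(.575,.042,.17,20,14,.8)
W,im=wpic('w8',1.5)
```

```text
t 9.65 pos [0.3771 0.2978 0.171 ] yaw x -134.48 z [ 0.002  0.002 -1.   ] F [0.4 0.4 0.1] g 0.796 j [-0.31  0.34 -0.56  1.91  0.22  0.94  1.39]
dist [ 0.1979 -0.2558 -0.001 ] turn -2.696
[[[3.1,-22.9,0.1],-0.193,0.8],[[7.5,-21.9,0.1],-0.193,0.8],[[11.5,-20.0,0.1],-0.193,0.8],[[15.1,-17.4,0.1],-0.193,0.8],[[18.2,-14.2,0.1],-0.193,0.8],[[20.6,-10.5,0.1],-0.193,0.8],[[22.2,-6.3,0.1],-0.193,0.8],[[23.0,-1.9,0.1],-0.193,0.8],[[23.0,2.5,0.1],-0.193,0.8],[[22.1,6.9,0.1],-0.193,0.8],[[20.3,11.0,0.1],-0.193,0.8],[[17.8,14.7,0.1],-0.193,0.8],[[14.7,17.8,0.1],-0.193,0.8],[[11.0,20.3,0.1],-0.193,0.8]]
```

View pics/w8_b.png

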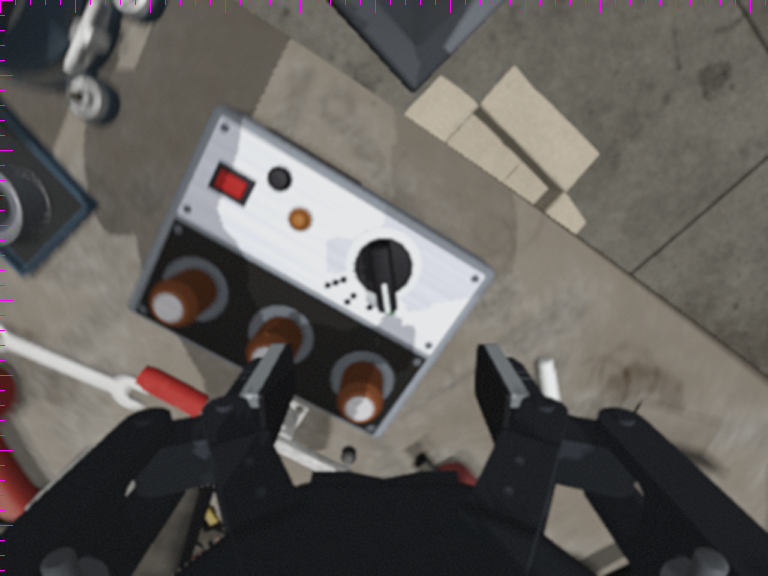

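Run:
```python
s=open('h.py').read()
s=s.replace("pos=None,yaw=None,nt=None):","pos=None,yaw=None,nt=None,dir=0,dec=1):")
s=s.replace("    nt=nt or n;","    if dir and np.sign(-dy)!=dir: dy-=np.sign(dy)*2*np.pi\n    nt=nt or n;")
s=s.replace("print(str(rows).replace(' ',''))","\n    for i in range(0,n,10): print(str(rows[i:i+10]).replace(' ',''))")
open('h.py','w').write(s)
from h import *
plan(.575,.042,.18,20,24,.8,dir=1)
```

```text
dist [ 0.1976 -0.2562  0.0082] turn 3.58
[[[1.8,-13.4,-0.3],0.149,0.8],[[-0.3,-13.5,-0.3],0.149,0.8],[[-2.2,-13.3,-0.3],0.149,0.8],[[-4.2,-12.8,-0.3],0.149,0.8],[[-6.1,-12.0,-0.3],0.149,0.8],[[-7.8,-11.0,-0.3],0.149,0.8],[[-9.3,-9.7,-0.3],0.149,0.8],[[-10.7,-8.2,-0.3],0.149,0.8],[[-11.8,-6.6,-0.3],0.149,0.8],[[-12.6,-4.8,-0.3],0.149,0.8]]
[[[-13.2,-2.8,-0.3],0.149,0.8],[[-13.5,-0.8,-0.3],0.149,0.8],[[-13.4,1.2,-0.3],0.149,0.8],[[-13.1,3.2,-0.3],0.149,0.8],[[-12.5,5.1,-0.3],0.149,0.8],[[-11.6,6.9,-0.3],0.149,0.8],[[-10.5,8.5,-0.3],0.149,0.8],[[-9.1,10.0,-0.3],0.149,0.8],[[-7.5,11.2,-0.3],0.149,0.8],[[-5.8,12.2,-0.3],0.149,0.8]]
[[[-3.9,12.9,-0.3],0.149,0.8],[[-1.9,13.3,-0.3],0.149,0.8],[[0.1,13.5,-0.3],0.149,0.8],[[2.1,13.3,-0.3],0.149,0.8]]
```

Call:
servo_tool --targets '[[[2, -13, 0], 0.149, 0.8], [[0, -14, 0], 0.149, 0.8], [[-2, -13, 0], 0.149, 0.8], [[-4, -13, -1], 0.149, 0.8], [[-6, -12, 0], 0.149, 0.8], [[-8, -11, 0], 0.149, 0.8], [[-9, -10, -1], 0.149, 0.8], [[-11, -8, 0], 0.149, 0.8], [[-12, -7, 0], 0.149, 0.8], [[-13, -5, -1], 0.149, 0.8]]'

```text
time_s: 10.7
position: [0.4597, 0.1893, 0.1717]
tool_rot: [[-0.767, 0.642, -0.001], [0.642, 0.767, -0.0], [0.0, -0.001, -1.0]]
force: [0.0, 0.3, -0.1]
grip_width: 0.801
```

Call:
servo_tool --targets '[[[-13, -3, 0], 0.149, 0.8], [[-13, -1, 0], 0.149, 0.8], [[-13, 1, 0], 0.149, 0.8], [[-13, 3, 0], 0.149, 0.8], [[-13, 5, 0], 0.149, 0.8], [[-12, 7, 0], 0.149, 0.8], [[-10, 9, 0], 0.149, 0.8], [[-9, 10, 0], 0.149, 0.8], [[-8, 11, 0], 0.149, 0.8], [[-6, 12, 0], 0.149, 0.8]]'

```text
time_s: 11.7
position: [0.5421, 0.0831, 0.1717]
tool_rot: [[0.578, 0.816, -0.001], [0.816, -0.578, -0.0], [-0.0, -0.0, -1.0]]
force: [-0.4, -0.7, -0.2]
grip_width: 0.798
```

Call:
servo_tool --targets '[[[-4, 13, 0], 0.149, 0.8], [[-2, 13, 0], 0.149, 0.8], [[0, 14, 0], 0.149, 0.8], [[2, 13, 0], 0.149, 0.8], [[0, 0, 0], 0, 0.8], [[0, 0, 0], 0, 0.8], [[0, 0, 0], 0, 0.8], [[0, 0, 0], 0, 0.8], [[0, 0, 0], 0, 0.8], [[0, 0, 0], 0, 0.8]]'

```text
time_s: 12.7
position: [0.5751, 0.0411, 0.1721]
tool_rot: [[0.935, 0.356, 0.0], [0.356, -0.935, 0.0], [0.0, -0.0, -1.0]]
force: [-1.0, -0.3, -0.4]
grip_width: 0.801
```

Run:
```python
from h import *
state(); 
W,im=wpic('w9',1.5)
```

```text
t 12.7 pos [0.5751 0.0411 0.1721] yaw x 20.84 z [ 0.  0. -1.] F [-1.  -0.3 -0.4] g 0.801 j [-0.37  0.48  0.4   1.68 -0.21  1.03 -1.11]
```

View pics/w9_b.png

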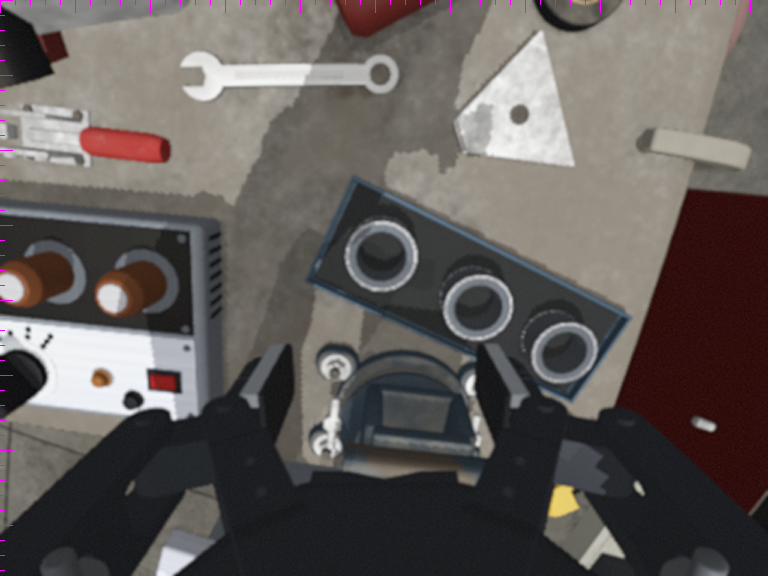

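Run:
```python
from h import *
im=cv2.imread('pics/w9.png')
crop(im,200,110,430,275,3.4,'pics/w9c.png')
```

```text
(no output)
```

View pics/w9c.png

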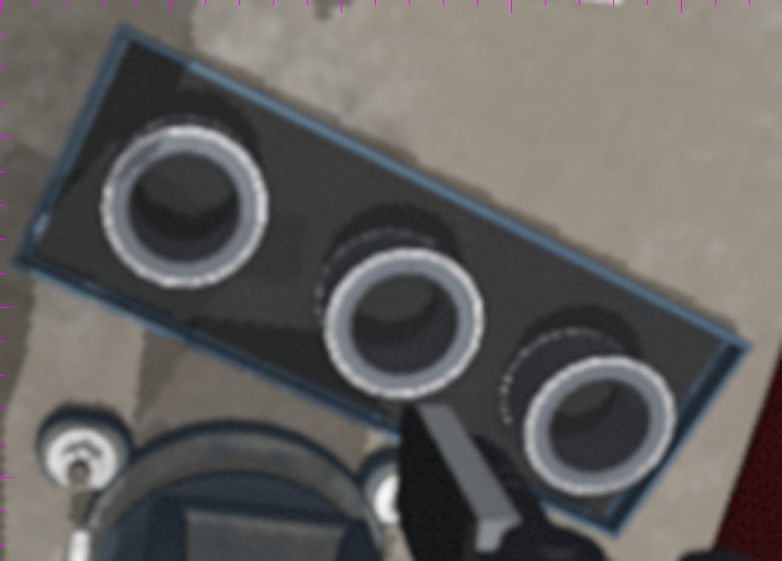

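```bash
cat > m9.py <<'E'
from h import *
from scipy.optimize import least_squares
def circ_fit(W,bbox_px,r,z):  # bbox u0,u1,v0,v1 in image px
    a=np.linspace(0,2*np.pi,180)
    def bb(p):
        q=proj(W,np.c_[p[0]+r*np.cos(a),p[1]+r*np.sin(a),np.full(180,z)]); return np.array([q[:,0].min(),q[:,0].max(),q[:,1].min(),q[:,1].max()])
    p0=back(W,[[(bbox_px[0]+bbox_px[1])/2,(bbox_px[2]+bbox_px[3])/2]],z)[0,:2]
    r_=least_squares(lambda p:bb(p)-bbox_px,p0); return r_.x,r_.fun
if __name__=='__main__':
    W=np.load('pics/w9.npz')
    for b in [(102,268,125,287),(324,484,246,400),(523,674,355,494)]:
        u=np.array(b)/3.4-.5+np.array([200,200,110,110])
        print(circ_fit(W,u,.028,.035))
    print('tray',back(W,np.array([(122,28),(748,345),(612,535),(18,262)])/3.4-.5+[200,110],.014).round(4))
E
python3 m9.py
```

```text
(array([0.57711812, 0.04390206]), array([ 0.96712946, -0.96707295,  0.82568938, -0.95942088]))
(array([ 0.56487422, -0.04641483]), array([ 1.08130576, -1.09663086,  1.34785579, -1.54642613]))
(array([ 0.55392668, -0.13385386]), array([ 0.89480781, -0.91643475,  0.8060044 , -0.9405684 ]))
tray [[ 0.6259  0.0865  0.014 ]
 [ 0.6008 -0.1877  0.014 ]
 [ 0.5046 -0.1777  0.014 ]
 [ 0.5301  0.0945  0.014 ]]
```

Run:
```python
from h import *
plan(.577,.044,.012,20.8,8,.8)
```

```text
dist [ 0.0019  0.003  -0.1601] turn 0.001
[[[0.3,-0.3,20.0],0.0,0.8],[[0.3,-0.3,20.0],0.0,0.8],[[0.3,-0.3,20.0],0.0,0.8],[[0.3,-0.3,20.0],0.0,0.8],[[0.3,-0.3,20.0],0.0,0.8],[[0.3,-0.3,20.0],0.0,0.8],[[0.3,-0.3,20.0],0.0,0.8],[[0.3,-0.3,20.0],0.0,0.8]]
```

Call:
servo_tool --targets '[[[2.8, -2.1, 25], 0, 0.8], [[0, 0, 25], 0, 0.8], [[0, 0, 25], 0, 0.8], [[0, 0, 25], 0, 0.8], [[0, 0, 25], 0, 0.8], [[0, 0, 20], 0, 0.8], [[0, 0, 15], 0, 0.8], [[0, 0, 0], 0, 0.8], [[0, 0, 0], 0, 0.8], [[0, 0, 0], 0, 0.8]]'

```text
time_s: 13.75
position: [0.5779, 0.0438, 0.013]
tool_rot: [[0.935, 0.355, 0.002], [0.355, -0.935, 0.0], [0.002, 0.0, -1.0]]
force: [1.2, 0.0, -0.0]
grip_width: 0.799
```

Run:
```python
from h import *
state(); 
W,im=wpic('w10',1.5)
S=arm.calibration('side')
crop(arm.read_camera('side')[:,:,::-1],230,190,350,310,5,'pics/s10c.png')
```

```text
t 13.75 pos [0.5779 0.0438 0.013 ] yaw x 20.79 z [ 0.002  0.    -1.   ] F [ 1.2  0.  -0. ] g 0.799 j [-0.31  0.67  0.31  1.85 -0.31  0.67 -1.03]
```

View pics/w10_b.png

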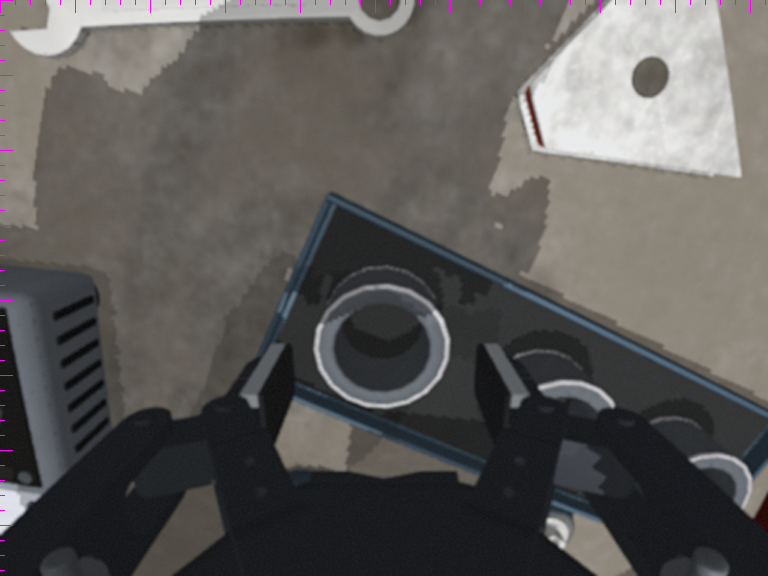

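View pics/s10c.png

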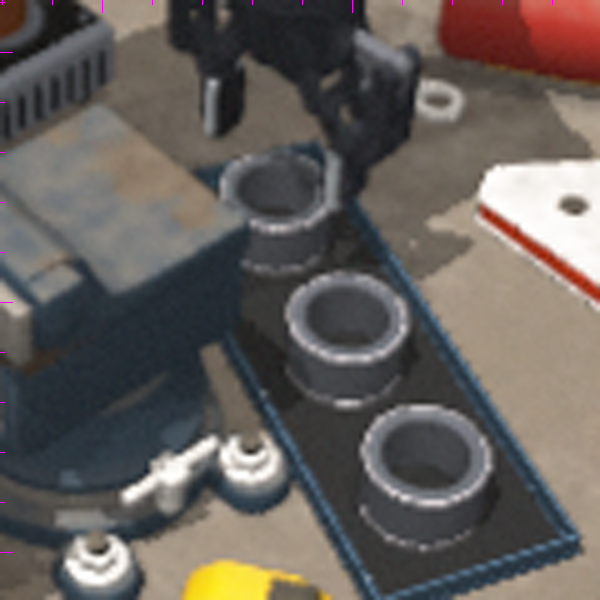

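Call:
servo_tool --targets '[[[0, 0, 0], 0, 0.74], [[0, 0, 4], 0, 0.74], [[0, 0, 5], 0, 0.74], [[0, 0, 5], 0, 0.74], [[0, 0, 5], 0, 0.74], [[0, 0, 4], 0, 0.74], [[0, 0, 2], 0, 0.74], [[0, 0, 0], 0, 0.74], [[0, 0, 0], 0, 0.74], [[0, 0, 0], 0, 0.74]]'

```text
time_s: 14.85
position: [0.5773, 0.0438, -0.0128]
tool_rot: [[0.935, 0.355, 0.0], [0.355, -0.935, -0.0], [0.0, 0.0, -1.0]]
force: [-0.6, 0.6, -0.3]
grip_width: 0.738
```

Run:
```python
from h import *
state(); 
W,im=wpic('w11',1.5)
crop(arm.read_camera('side')[:,:,::-1],230,190,350,310,5,'pics/s11c.png')
```

```text
t 14.85 pos [ 0.5773  0.0438 -0.0128] yaw x 20.78 z [ 0. -0. -1.] F [-0.6  0.6 -0.3] g 0.738 j [-0.3   0.7   0.29  1.87 -0.33  0.62 -1.01]
```

View pics/w11_b.png

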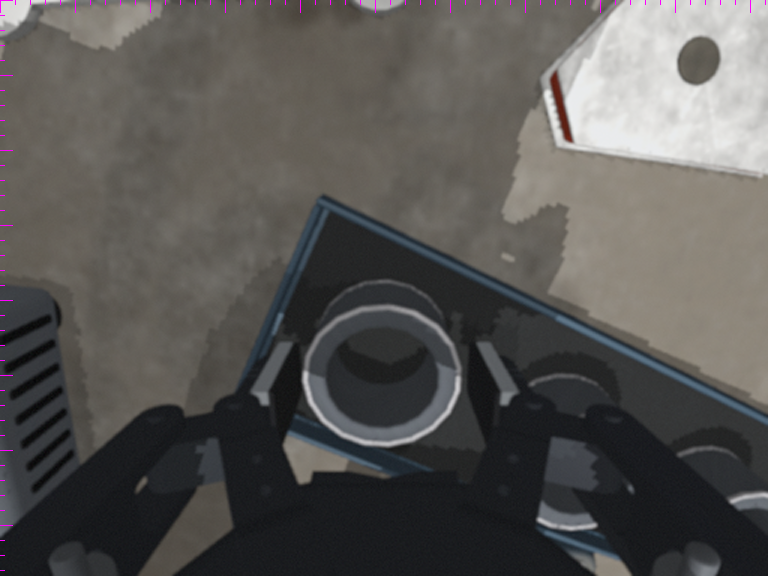

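View pics/s11c.png

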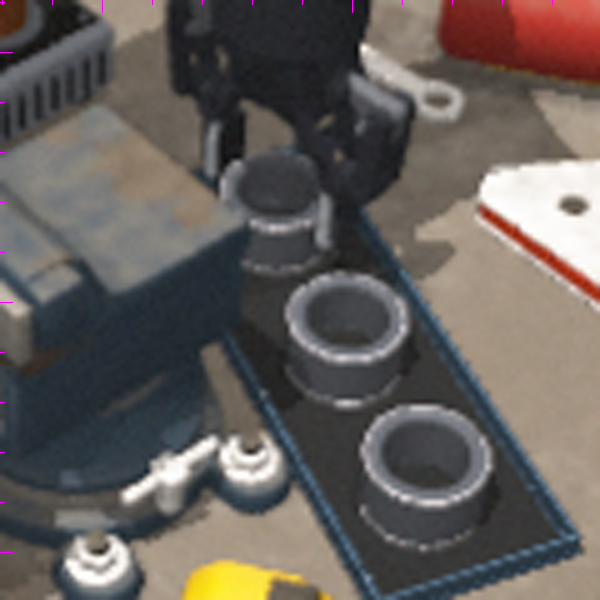

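Call:
servo_tool --targets '[[[0, 0, 3], 0, 0.74], [[0, 0, 3], 0, 0.74], [[0, 0, 0], 0, 0.74], [[0, 0, 0], 0, 0.55], [[0, 0, 0], 0, 0.4], [[0, 0, 0], 0, 0.4], [[0, 0, 0], 0, 0.4], [[0, 0, 0], 0, 0.4], [[0, 0, 0], 0, 0.4], [[0, 0, -4], 0, 0.4]]' --grip_force 80

```text
time_s: 15.95
position: [0.5765, 0.0438, -0.0153]
tool_rot: [[0.935, 0.355, -0.001], [0.355, -0.935, -0.0], [-0.001, -0.0, -1.0]]
force: [-1.1, 0.6, -2.8]
grip_width: 0.621
```

Call:
servo_tool --targets '[[[0, 0, -10], 0, 0.4], [[0, 0, -15], 0, 0.4], [[0, 0, -20], 0, 0.4], [[0, 0, -20], 0, 0.4], [[0, 0, -20], 0, 0.4], [[0, 0, -20], 0, 0.4], [[0, 0, -15], 0, 0.4], [[0, 0, 0], 0, 0.4], [[0, 0, 0], 0, 0.4], [[0, 0, 0], 0, 0.4]]'

```text
time_s: 16.95
position: [0.5763, 0.0439, 0.1041]
tool_rot: [[0.935, 0.355, -0.002], [0.355, -0.935, -0.0], [-0.002, -0.001, -1.0]]
force: [-0.4, 1.0, -3.5]
grip_width: 0.624
```

Run:
```python
from h import *
state(); 
W,im=wpic('w12',1.5)
crop(arm.read_camera('side')[:,:,::-1],220,140,350,270,5,'pics/s12c.png')
```

```text
t 16.95 pos [0.5763 0.0439 0.1041] yaw x 20.79 z [-0.002 -0.    -1.   ] F [-0.4  1.  -3.5] g 0.624 j [-0.36  0.55  0.37  1.76 -0.25  0.88 -1.08]
```

View pics/w12_b.png

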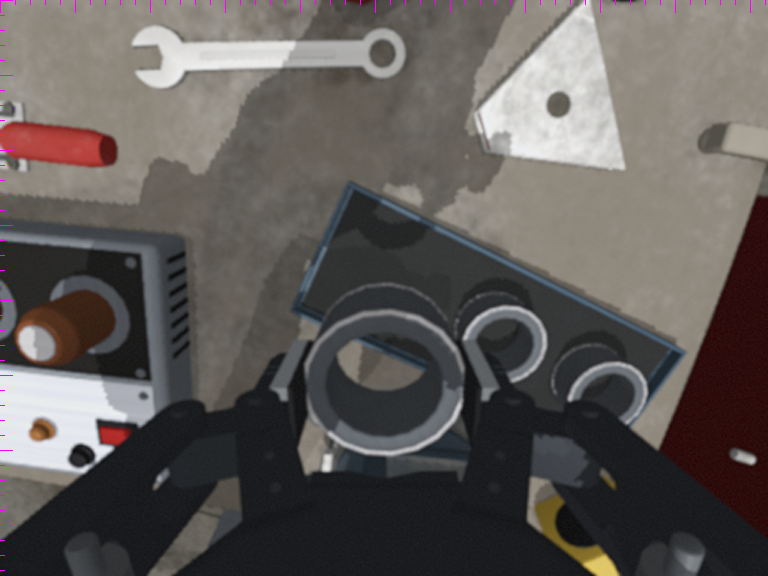

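View pics/s12c.png

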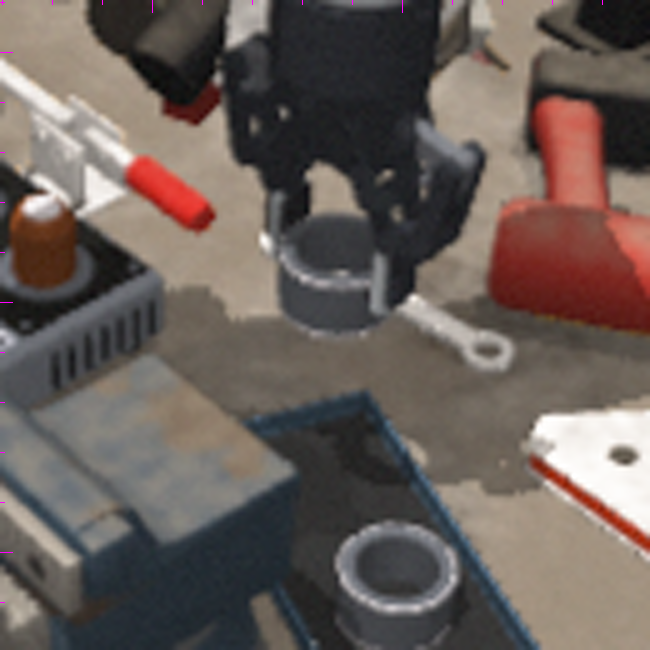

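```bash
cat >> h.py <<'E'
def intool(xy,z):
    s=arm.read_state(); R=np.array(s['tool_rot']); return (R.T@(np.array([xy[0],xy[1],z])-s['position'])).round(4)
E
python3 - <<'E'
from h import *
from m9 import circ_fit
W=np.load('pics/w12.npz')
u=np.array([305,464,308,455])/1.5-.5
for z in (.158,.165):
  xy,f=circ_fit(W,u,.028,z); print(xy,f.round(2),'tool',intool(xy,z))
plan(.459,.355,.11,80,14,.4)
E
```

```text
[0.5768461  0.04350345] [-1.6   1.6   0.86 -0.85] tool [ 0.0002  0.0004 -0.054 ]
[0.58024572 0.04478515] [-4.88  4.88 -1.34  2.62] tool [ 0.0038  0.0004 -0.061 ]
dist [-0.1174  0.3112  0.006 ] turn -1.034
[[[0.0,-23.8,-0.4],-0.074,0.4],[[1.8,-23.7,-0.4],-0.074,0.4],[[3.5,-23.5,-0.4],-0.074,0.4],[[5.3,-23.2,-0.4],-0.074,0.4],[[7.0,-22.7,-0.4],-0.074,0.4],[[8.6,-22.1,-0.4],-0.074,0.4],[[10.2,-21.4,-0.4],-0.074,0.4],[[11.8,-20.6,-0.4],-0.074,0.4],[[13.3,-19.7,-0.4],-0.074,0.4],[[14.7,-18.7,-0.4],-0.074,0.4]]
[[[16.1,-17.5,-0.4],-0.074,0.4],[[17.3,-16.3,-0.4],-0.074,0.4],[[18.5,-15.0,-0.4],-0.074,0.4],[[19.5,-13.6,-0.4],-0.074,0.4]]
```

Call:
servo_tool --targets '[[[0, -24, 0], -0.074, 0.4], [[2, -24, 0], -0.074, 0.4], [[4, -24, -1], -0.074, 0.4], [[5, -23, 0], -0.074, 0.4], [[7, -23, -1], -0.074, 0.4], [[9, -22, 0], -0.074, 0.4], [[10, -21, 0], -0.074, 0.4], [[12, -21, -1], -0.074, 0.4], [[13, -20, 0], -0.074, 0.4], [[15, -19, 0], -0.074, 0.4]]'

```text
time_s: 18.05
position: [0.492, 0.2695, 0.108]
tool_rot: [[0.446, 0.895, 0.0], [0.895, -0.446, -0.0], [0.0, 0.0, -1.0]]
force: [-0.1, 0.3, -3.4]
grip_width: 0.625
```

Call:
servo_tool --targets '[[[16, -17, 0], -0.074, 0.4], [[17, -16, -1], -0.074, 0.4], [[18, -15, 0], -0.074, 0.4], [[18, -13, -1], -0.074, 0.4], [[0, 0, 0], 0, 0.4], [[0, 0, 0], 0, 0.4], [[0, 0, 0], 0, 0.4], [[0, 0, 0], 0, 0.4], [[0, 0, 0], 0, 0.4], [[0, 0, 0], 0, 0.4]]'

```text
time_s: 19.05
position: [0.46, 0.3535, 0.11]
tool_rot: [[0.172, 0.985, 0.0], [0.985, -0.172, -0.0], [-0.0, 0.0, -1.0]]
force: [-0.4, -0.2, -1.7]
grip_width: 0.63
```

Run:
```python
from h import *
state(); 
W,im=wpic('w13',1.5)
crop(arm.read_camera('side')[:,:,::-1],130,90,270,210,5,'pics/s13c.png')
crop(arm.read_camera('top')[:,:,::-1],155,180,250,270,8,'pics/t13.png')
```

```text
t 19.05 pos [0.46   0.3535 0.11  ] yaw x 80.1 z [ 0. -0. -1.] F [-0.4 -0.2 -1.7] g 0.63 j [-0.75  0.52  0.08  1.75 -0.05  0.87 -0.82]
```

View pics/w13_b.png

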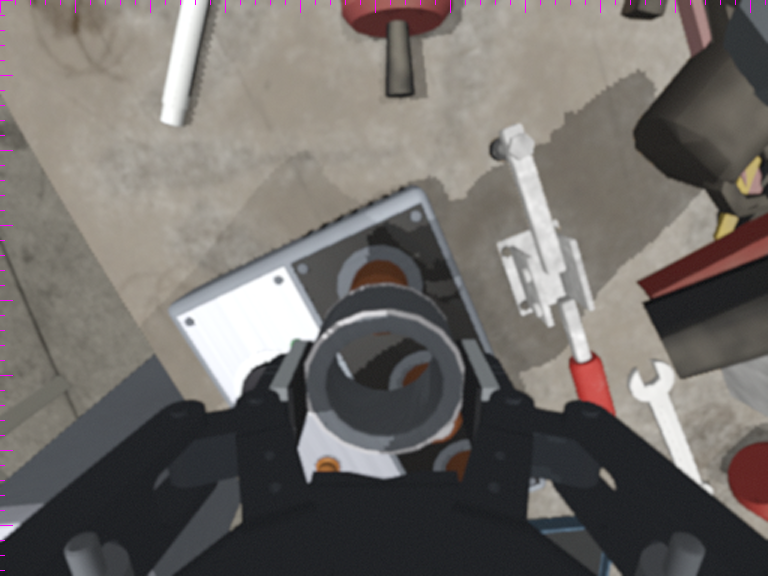

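View pics/s13c.png

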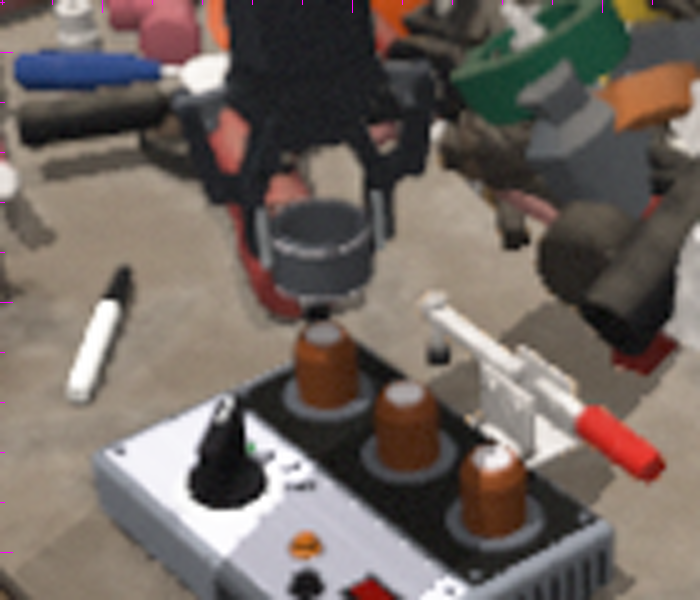

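Run:
```python
from h import *
W=np.load('pics/w13.npz')
print((proj(W,[[.459,.355,.052]])+.5)*1.5)
a=np.linspace(0,6.28,200)
q=(proj(W,np.c_[.459+.0285*np.cos(a),.355+.0285*np.sin(a),np.full(200,.052)])+.5)*1.5; print(q.min(0),q.max(0))
im=cv2.imread('pics/w13.png'); crop(im,180,120,340,320,3,'pics/w13c.png')
plan(.459,.355,.026,80,6,.4)
```

```text
[[381.70204989 286.5177608 ]]
[334.7859051  240.10840514] [428.60566323 329.92866136]
dist [-0.0008  0.0012 -0.084 ] turn 0.002
[[[0.2,-0.2,14.0],0.0,0.4],[[0.2,-0.2,14.0],0.0,0.4],[[0.2,-0.2,14.0],0.0,0.4],[[0.2,-0.2,14.0],0.0,0.4],[[0.2,-0.2,14.0],0.0,0.4],[[0.2,-0.2,14.0],0.0,0.4]]
```

View pics/w13c.png

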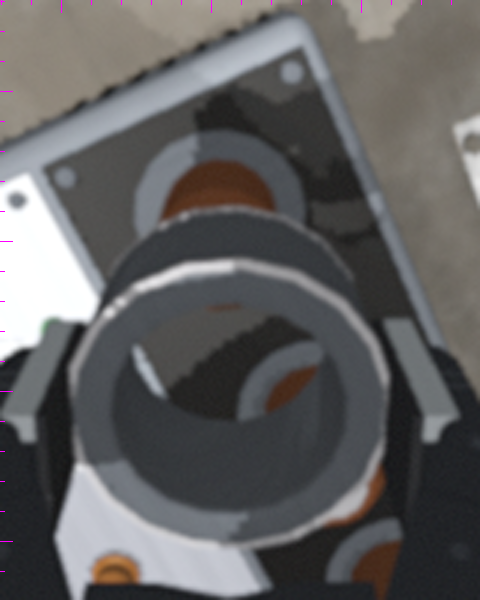

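Call:
servo_tool --targets '[[[1, -1.5, 0], 0, 0.4], [[0, 0, 10], 0, 0.4], [[0, 0, 10], 0, 0.4], [[0, 0, 10], 0, 0.4], [[0, 0, 8], 0, 0.4], [[0, 0, 8], 0, 0.4], [[0, 0, 6], 0, 0.4], [[0, 0, 6], 0, 0.4], [[0, 0, 4], 0, 0.4], [[0, 0, 0], 0, 0.4]]'

```text
time_s: 20.2
position: [0.4582, 0.355, 0.0474]
tool_rot: [[0.171, 0.985, -0.001], [0.985, -0.171, -0.001], [-0.001, -0.001, -1.0]]
force: [-0.5, -1.3, -3.9]
grip_width: 0.626
```

Call:
servo_tool --targets '[[[0, 0, 5], 0, 0.4], [[0, 0, 5], 0, 0.4], [[0, 0, 3], 0, 0.4], [[0, 0, 2], 0, 0.4], [[0, 0, 2], 0, 0.4], [[0, 0, 1], 0, 0.4], [[0, 0, 1], 0, 0.4], [[0, 0, 0], 0, 0.4], [[0, 0, 0], 0, 0.4], [[0, 0, 0], 0, 0.4]]'

```text
time_s: 21.2
position: [0.4585, 0.3552, 0.0291]
tool_rot: [[0.171, 0.985, 0.0], [0.985, -0.171, 0.0], [0.0, 0.0, -1.0]]
force: [0.3, -0.9, -2.0]
grip_width: 0.629
```

Run:
```python
from h import *
state(); 
W,im=wpic('w14',1.5)
crop(arm.read_camera('side')[:,:,::-1],130,90,270,210,5,'pics/s14c.png')
```

```text
t 21.2 pos [0.4585 0.3552 0.0291] yaw x 80.14 z [ 0.  0. -1.] F [ 0.3 -0.9 -2. ] g 0.629 j [-0.75  0.62  0.07  1.83 -0.06  0.69 -0.81]
```

View pics/s14c.png

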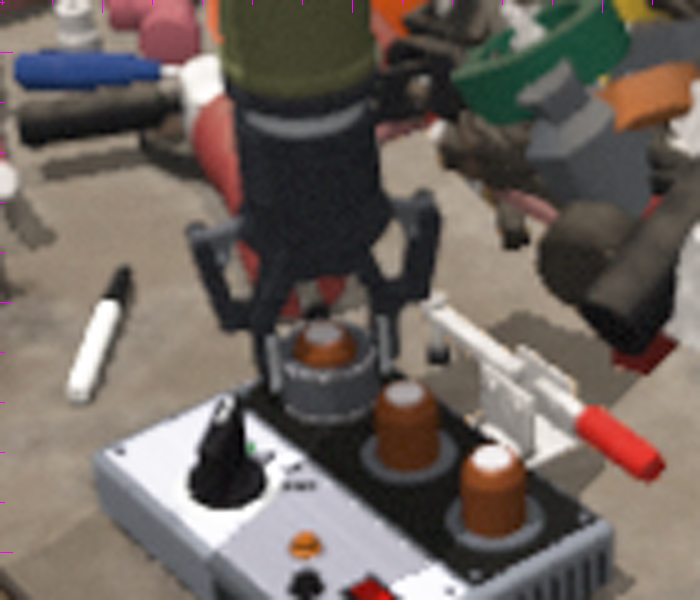

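Call:
servo_tool --targets '[[[0, 0, 1], 0, 0.4], [[0, 0, 0], 0, 0.4], [[0, 0, 0], 0, 0.68], [[0, 0, 0], 0, 0.74], [[0, 0, 0], 0, 0.76], [[0, 0, -5], 0, 0.76], [[0, 0, -10], 0, 0.76], [[0, 0, -20], 0, 0.76], [[0, 0, -25], 0, 0.76], [[0, 0, -20], 0, 0.76]]'

```text
time_s: 22.3
position: [0.4588, 0.3554, 0.1101]
tool_rot: [[0.171, 0.985, 0.001], [0.985, -0.171, 0.001], [0.001, 0.001, -1.0]]
force: [0.7, -0.4, 0.2]
grip_width: 0.758
```

Run:
```python
from h import *
state(); 
crop(arm.read_camera('side')[:,:,::-1],130,90,350,310,3,'pics/s15c.png')
plan(.567,-.044,.14,20,16,.76)
```

```text
t 22.3 pos [0.4588 0.3554 0.1101] yaw x 80.14 z [ 0.001  0.001 -1.   ] F [ 0.7 -0.4  0.2] g 0.758 j [-0.75  0.52  0.08  1.75 -0.05  0.87 -0.82]
dist [ 0.1067 -0.4004  0.0267] turn 1.049
[[[-23.5,10.9,-1.7],0.066,0.76],[[-22.7,12.4,-1.7],0.066,0.76],[[-21.9,13.9,-1.7],0.066,0.76],[[-20.9,15.3,-1.7],0.066,0.76],[[-19.9,16.6,-1.7],0.066,0.76],[[-18.7,17.9,-1.7],0.066,0.76],[[-17.5,19.1,-1.7],0.066,0.76],[[-16.2,20.2,-1.7],0.066,0.76],[[-14.8,21.2,-1.7],0.066,0.76],[[-13.4,22.2,-1.7],0.066,0.76]]
[[[-11.9,23.0,-1.7],0.066,0.76],[[-10.4,23.7,-1.7],0.066,0.76],[[-8.8,24.4,-1.7],0.066,0.76],[[-7.2,24.9,-1.7],0.066,0.76],[[-5.5,25.3,-1.7],0.066,0.76],[[-3.8,25.6,-1.7],0.066,0.76]]
```

View pics/s15c.png

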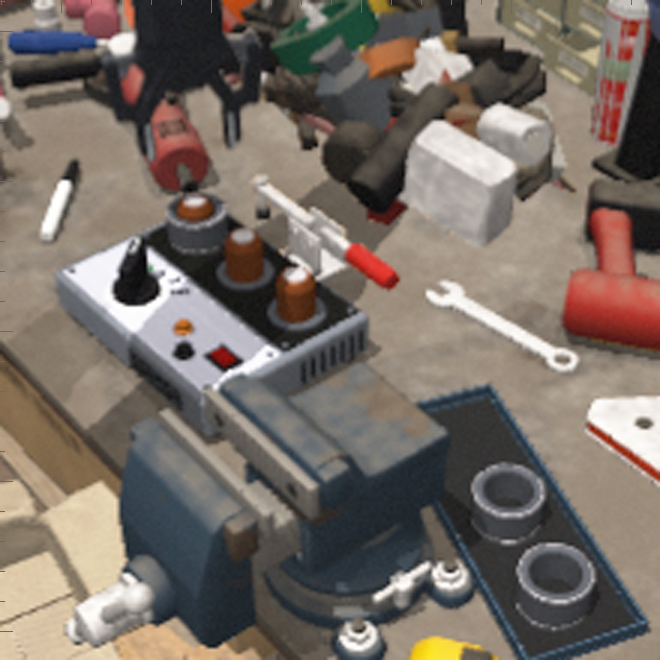

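Call:
servo_tool --targets '[[[-24, 11, -2], 0.066, 0.76], [[-23, 12, -2], 0.066, 0.76], [[-22, 14, -2], 0.066, 0.76], [[-21, 15, -2], 0.066, 0.76], [[-20, 17, -2], 0.066, 0.76], [[-19, 18, -2], 0.066, 0.76], [[-18, 19, -2], 0.066, 0.76], [[-16, 20, -2], 0.066, 0.76], [[-15, 21, -1], 0.066, 0.76], [[-13, 22, -1], 0.066, 0.76]]'

```text
time_s: 23.35
position: [0.524, 0.1006, 0.126]
tool_rot: [[0.744, 0.668, -0.001], [0.668, -0.744, -0.001], [-0.001, 0.0, -1.0]]
force: [0.4, -0.1, 0.1]
grip_width: 0.761
```

Call:
servo_tool --targets '[[[-12, 23, -2], 0.066, 0.76], [[-10, 24, -2], 0.066, 0.76], [[-9, 24, -2], 0.066, 0.76], [[-7, 25, -2], 0.066, 0.76], [[-5, 25, -2], 0.066, 0.76], [[-4, 25, -2], 0.066, 0.76], [[0, 0, 0], 0, 0.76], [[0, 0, 0], 0, 0.76], [[0, 0, 0], 0, 0.76], [[0, 0, 0], 0, 0.76]]'

```text
time_s: 24.35
position: [0.5641, -0.0443, 0.1378]
tool_rot: [[0.941, 0.337, -0.001], [0.337, -0.941, 0.001], [-0.0, -0.001, -1.0]]
force: [1.4, -0.1, 0.6]
grip_width: 0.757
```

Run:
```python
from h import *
state(); 
wpic('w16',1.5); im=cv2.imread('pics/w16.png'); crop(im,200,120,400,280,3.6,'pics/w16c.png')
```

```text
t 24.35 pos [ 0.5641 -0.0443  0.1378] yaw x 19.71 z [-0.001  0.001 -1.   ] F [ 1.4 -0.1  0.6] g 0.757 j [-0.22  0.5   0.4   1.75 -0.23  0.94 -0.96]
```

View pics/w16c.png

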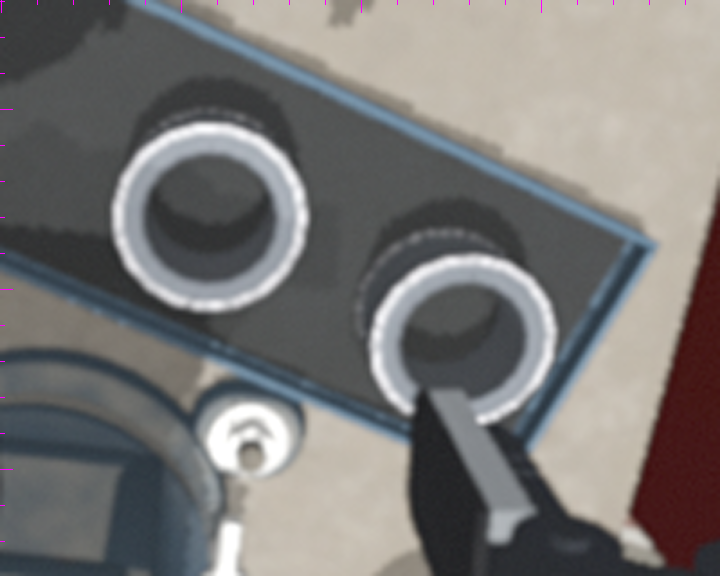

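M collar rim spans 112–308 × 122–312 in the crop, and R spans 370–557 × 253–427.

Run:
```python
from h import *
from m9 import circ_fit
W=np.load('pics/w16.npz')
for b in [(112,308,122,312),(370,557,253,427)]:
    u=np.array(b)/3.6-.5+np.array([200,200,120,120]); xy,f=circ_fit(W,u,.028,.035); print(xy,f.round(2),intool(xy,.035))
```

```text
[ 0.56468082 -0.04671795] [ 1.16 -1.16  1.07 -1.26] [-0.0004  0.0025  0.1029]
[ 0.55419288 -0.13443162] [ 1.08 -1.09  0.82 -0.99] [-0.0398  0.0815  0.1028]
```

Call:
servo_tool --targets '[[[0, 2.5, 10], 0, 0.76], [[0, 0, 25], 0, 0.76], [[0, 0, 25], 0, 0.76], [[0, 0, 25], 0, 0.76], [[0, 0, 22], 0, 0.76], [[0, 0, 18], 0, 0.76], [[0, 0, 12], 0, 0.76], [[0, 0, 10], 0, 0.76], [[0, 0, 6], 0, 0.76], [[0, 0, 3], 0, 0.76]]'

```text
time_s: 25.4
position: [0.5654, -0.0475, -0.0183]
tool_rot: [[0.942, 0.336, -0.0], [0.336, -0.942, -0.0], [-0.0, 0.0, -1.0]]
force: [-0.5, -0.3, -0.2]
grip_width: 0.762
```

Call:
servo_tool --targets '[[[0, 0, 0], 0, 0.76], [[0, 0, 0], 0, 0.76], [[0, 0, 0], 0, 0.6], [[0, 0, 0], 0, 0.4], [[0, 0, 0], 0, 0.4], [[0, 0, 0], 0, 0.4], [[0, 0, -4], 0, 0.4], [[0, 0, -8], 0, 0.4], [[0, 0, -12], 0, 0.4], [[0, 0, -15], 0, 0.4]]'

```text
time_s: 26.4
position: [0.565, -0.0475, 0.0217]
tool_rot: [[0.942, 0.336, -0.001], [0.336, -0.942, -0.0], [-0.001, -0.0, -1.0]]
force: [0.2, -0.4, -2.7]
grip_width: 0.617
```

Call:
servo_tool --targets '[[[0, 0, -20], 0, 0.4], [[0, 0, -20], 0, 0.4], [[0, 0, -20], 0, 0.4], [[0, 0, -15], 0, 0.4], [[0, 0, -10], 0, 0.4], [[0, 0, 0], 0, 0.4], [[0, 0, 0], 0, 0.4], [[0, 0, 0], 0, 0.4], [[0, 0, 0], 0, 0.4], [[0, 0, 0], 0, 0.4]]'

```text
time_s: 27.4
position: [0.565, -0.0475, 0.1054]
tool_rot: [[0.942, 0.336, -0.001], [0.336, -0.942, -0.0], [-0.001, -0.0, -1.0]]
force: [-0.0, 0.4, -3.5]
grip_width: 0.618
```

Run:
```python
from h import *
s=state(); p=s['position']
wpic('w17',1.5)
crop(arm.read_camera('side')[:,:,::-1],130,90,350,310,3,'pics/s17c.png')
plan(.4785,.2827,.112,80,16,.4)
```

```text
t 27.4 pos [ 0.565  -0.0475  0.1054] yaw x 19.63 z [-0.001 -0.    -1.   ] F [-0.   0.4 -3.5] g 0.618 j [-0.21  0.54  0.39  1.79 -0.26  0.86 -0.93]
dist [-0.0867  0.3303  0.0064] turn -1.054
[[[1.8,-21.3,-0.4],-0.066,0.4],[[3.2,-21.1,-0.4],-0.066,0.4],[[4.6,-20.8,-0.4],-0.066,0.4],[[6.0,-20.5,-0.4],-0.066,0.4],[[7.3,-20.0,-0.4],-0.066,0.4],[[8.6,-19.5,-0.4],-0.066,0.4],[[9.9,-18.9,-0.4],-0.066,0.4],[[11.1,-18.2,-0.4],-0.066,0.4],[[12.3,-17.4,-0.4],-0.066,0.4],[[13.4,-16.6,-0.4],-0.066,0.4]]
[[[14.5,-15.7,-0.4],-0.066,0.4],[[15.5,-14.7,-0.4],-0.066,0.4],[[16.4,-13.6,-0.4],-0.066,0.4],[[17.3,-12.5,-0.4],-0.066,0.4],[[18.1,-11.4,-0.4],-0.066,0.4],[[18.8,-10.1,-0.4],-0.066,0.4]]
```

View pics/w17_b.png

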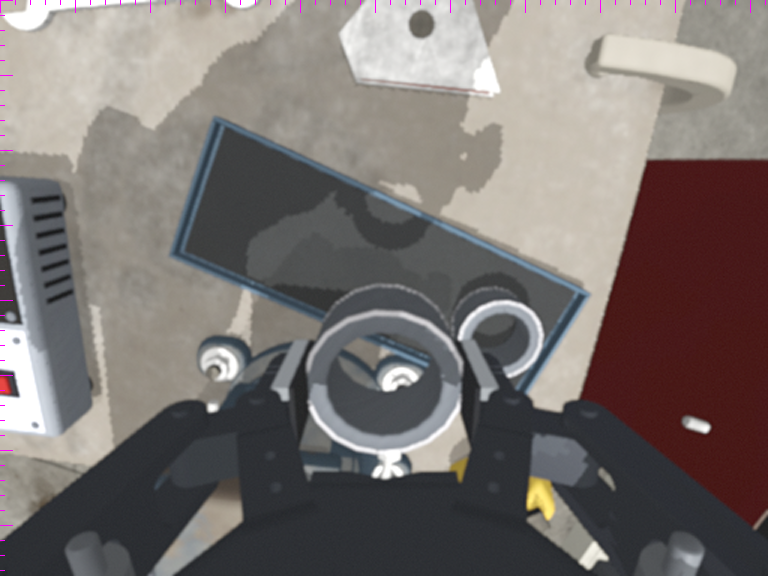

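Call:
servo_tool --targets '[[[2, -21, 0], -0.066, 0.4], [[3, -21, -1], -0.066, 0.4], [[5, -21, 0], -0.066, 0.4], [[6, -20, -1], -0.066, 0.4], [[7, -20, 0], -0.066, 0.4], [[9, -20, -1], -0.066, 0.4], [[10, -19, 0], -0.066, 0.4], [[11, -18, -1], -0.066, 0.4], [[12, -17, 0], -0.066, 0.4], [[13, -17, -1], -0.066, 0.4]]'

```text
time_s: 28.5
position: [0.5108, 0.1597, 0.111]
tool_rot: [[0.533, 0.846, 0.0], [0.846, -0.533, -0.0], [-0.0, 0.0, -1.0]]
force: [0.6, -0.9, -3.0]
grip_width: 0.62
```

Call:
servo_tool --targets '[[[14, -16, 0], -0.066, 0.4], [[15, -15, 0], -0.066, 0.4], [[16, -14, -1], -0.066, 0.4], [[17, -12, 0], -0.066, 0.4], [[18, -11, 0], -0.066, 0.4], [[19, -10, 0], -0.066, 0.4], [[0, 0, 0], 0, 0.4], [[0, 0, 0], 0, 0.4], [[0, 0, 0], 0, 0.4], [[0, 0, 0], 0, 0.4]]'

```text
time_s: 29.5
position: [0.4784, 0.2799, 0.112]
tool_rot: [[0.173, 0.985, 0.0], [0.985, -0.173, -0.001], [-0.001, 0.0, -1.0]]
force: [-0.3, -1.0, -3.1]
grip_width: 0.618
```

Run:
```python
from h import *
s=state(); p=s['position']
wpic('w18',1.5); im=cv2.imread('pics/w18.png'); crop(im,180,120,360,320,3,'pics/w18c.png')
W=np.load('pics/w18.npz')
a=np.linspace(0,6.28,200)
q=(proj(W,np.c_[.4785+.0258*np.cos(a),.2827+.0258*np.sin(a),np.full(200,.052)])+.5-[180,120])*3; print('pred flange',q.min(0),q.max(0))
print('tool',s['tool_rot'].T@(np.array([.4785,.2827,.03])-p))
```

```text
t 29.5 pos [0.4784 0.2799 0.112 ] yaw x 80.06 z [ 0.    -0.001 -1.   ] F [-0.3 -1.  -3.1] g 0.618 j [-0.63  0.48  0.09  1.81 -0.06  0.84 -0.69]
pred flange [141.94337883 123.10857447] [310.80733421 285.1253719 ]
tool [ 0.0028567  -0.00038877  0.08197108]
```

View pics/w18c.png

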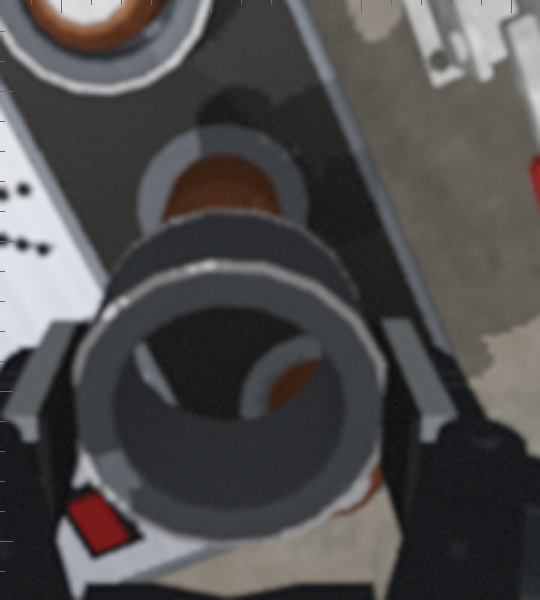

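Call:
servo_tool --targets '[[[2.4, -1.3, 0], 0, 0.4], [[0, 0, 12], 0, 0.4], [[0, 0, 12], 0, 0.4], [[0, 0, 10], 0, 0.4], [[0, 0, 8], 0, 0.4], [[0, 0, 8], 0, 0.4], [[0, 0, 6], 0, 0.4], [[0, 0, 5], 0, 0.4], [[0, 0, 4], 0, 0.4], [[0, 0, 0], 0, 0.4]]'

```text
time_s: 30.55
position: [0.477, 0.2833, 0.0466]
tool_rot: [[0.171, 0.985, -0.0], [0.985, -0.171, -0.0], [-0.0, -0.0, -1.0]]
force: [-0.6, -0.4, -3.3]
grip_width: 0.617
```

Call:
servo_tool --targets '[[[0, 0, 5], 0, 0.4], [[0, 0, 4], 0, 0.4], [[0, 0, 3], 0, 0.4], [[0, 0, 3], 0, 0.4], [[0, 0, 2], 0, 0.4], [[0, 0, 1], 0, 0.4], [[0, 0, 0], 0, 0.4], [[0, 0, 0], 0, 0.4], [[0, 0, 0], 0, 0.4], [[0, 0, 0], 0, 0.4]]'

```text
time_s: 31.55
position: [0.4771, 0.2834, 0.0301]
tool_rot: [[0.171, 0.985, 0.0], [0.985, -0.171, 0.0], [0.0, 0.0, -1.0]]
force: [-2.7, -1.8, 9.1]
grip_width: 0.615
```

Run:
```python
from h import *
s=state()
crop(arm.read_camera('side')[:,:,::-1],130,90,270,210,5,'pics/s18c.png')
```

```text
t 31.55 pos [0.4771 0.2834 0.0301] yaw x 80.14 z [ 0.  0. -1.] F [-2.7 -1.8  9.1] g 0.615 j [-0.63  0.59  0.07  1.9  -0.07  0.65 -0.68]
```

View pics/s18c.png

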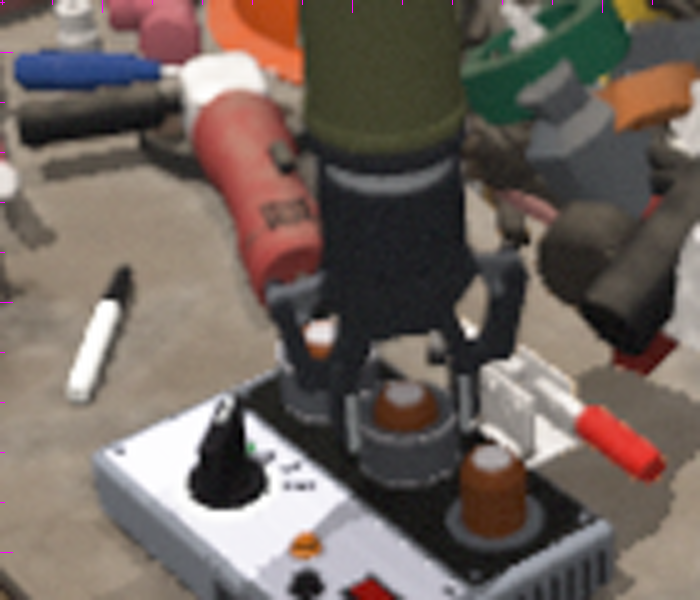

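Call:
servo_tool --targets '[[[0, 0, 0], 0, 0.68], [[0, 0, 0], 0, 0.74], [[0, 0, 0], 0, 0.76], [[0, 0, -5], 0, 0.76], [[0, 0, -10], 0, 0.76], [[0, 0, -20], 0, 0.76], [[0, 0, -25], 0, 0.76], [[0, 0, -25], 0, 0.76], [[0, 0, 0], 0, 0.76], [[0, 0, 0], 0, 0.76]]'

```text
time_s: 32.6
position: [0.4775, 0.2836, 0.115]
tool_rot: [[0.171, 0.985, 0.002], [0.985, -0.171, 0.001], [0.001, 0.001, -1.0]]
force: [0.9, -0.2, 1.0]
grip_width: 0.763
```

Run:
```python
from h import *
state(); 
plan(.556,-.132,.14,20,17,.76)
```

```text
t 32.6 pos [0.4775 0.2836 0.115 ] yaw x 80.14 z [ 0.002  0.001 -1.   ] F [ 0.9 -0.2  1. ] g 0.763 j [-0.64  0.48  0.09  1.81 -0.06  0.85 -0.7 ]
dist [ 0.0785 -0.4156  0.025 ] turn 1.05
[[[-23.3,8.7,-1.5],0.062,0.76],[[-22.7,10.2,-1.5],0.062,0.76],[[-22.0,11.6,-1.5],0.062,0.76],[[-21.3,12.9,-1.5],0.062,0.76],[[-20.4,14.2,-1.5],0.062,0.76],[[-19.5,15.4,-1.5],0.062,0.76],[[-18.5,16.6,-1.5],0.062,0.76],[[-17.5,17.7,-1.5],0.062,0.76],[[-16.3,18.8,-1.5],0.062,0.76],[[-15.1,19.7,-1.5],0.062,0.76]]
[[[-13.9,20.6,-1.5],0.062,0.76],[[-12.6,21.5,-1.5],0.062,0.76],[[-11.2,22.2,-1.5],0.062,0.76],[[-9.8,22.9,-1.5],0.062,0.76],[[-8.4,23.4,-1.5],0.062,0.76],[[-6.9,23.9,-1.5],0.062,0.76],[[-5.4,24.3,-1.5],0.062,0.76]]
```

Call:
servo_tool --targets '[[[-23, 9, -2], 0.062, 0.76], [[-23, 10, -2], 0.062, 0.76], [[-22, 12, -2], 0.062, 0.76], [[-21, 13, -2], 0.062, 0.76], [[-20, 14, -2], 0.062, 0.76], [[-20, 15, -2], 0.062, 0.76], [[-18, 17, -2], 0.062, 0.76], [[-18, 18, -2], 0.062, 0.76], [[-16, 19, -1], 0.062, 0.76], [[-15, 20, -1], 0.062, 0.76]]'

```text
time_s: 33.6
position: [0.524, 0.0358, 0.1317]
tool_rot: [[0.717, 0.697, -0.001], [0.697, -0.717, -0.001], [-0.001, -0.0, -1.0]]
force: [0.1, 1.1, -0.4]
grip_width: 0.762
```

Call:
servo_tool --targets '[[[-14, 21, -1], 0.062, 0.76], [[-13, 21, -1], 0.062, 0.76], [[-11, 22, -1], 0.062, 0.76], [[-10, 23, -1], 0.062, 0.76], [[-8, 23, -1], 0.062, 0.76], [[-7, 24, -1], 0.062, 0.76], [[-4, 24, -1], 0.062, 0.76], [[0, 0, 0], 0, 0.76], [[0, 0, 0], 0, 0.76], [[0, 0, 0], 0, 0.76]]'

```text
time_s: 34.6
position: [0.557, -0.1308, 0.1386]
tool_rot: [[0.941, 0.338, -0.001], [0.338, -0.941, 0.001], [-0.001, -0.001, -1.0]]
force: [-0.2, 1.1, -0.6]
grip_width: 0.757
```

Run:
```python
from h import *
state(); 
wpic('w20',1.5); im=cv2.imread('pics/w20.png'); crop(im,160,100,380,280,3.6,'pics/w20c.png')
```

```text
t 34.6 pos [ 0.557  -0.1308  0.1386] yaw x 19.74 z [-0.001  0.001 -1.   ] F [-0.2  1.1 -0.6] g 0.757 j [-0.08  0.51  0.41  1.74 -0.24  0.95 -0.8 ]
```

View pics/w20c.png

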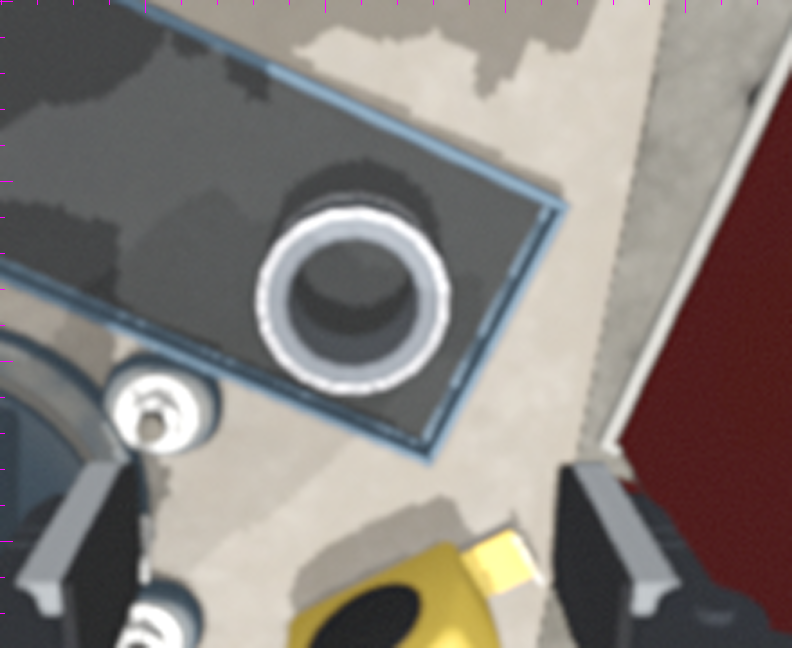

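Run:
```python
from h import *
from m9 import circ_fit
W=np.load('pics/w20.npz')
for b in [(257,451,205,397)]:
    u=np.array(b)/3.6-.5+np.array([160,160,100,100]); xy,f=circ_fit(W,u,.028,.035); print(xy,f.round(2),intool(xy,.035))
print('tray',back(W,(np.array([(562,204),(429,458)])+.5)/3.6-.5+[160,100],.014).round(4))
```

```text
[ 0.55389182 -0.13458202] [ 1.05 -1.04  1.57 -1.81] [-0.0045  0.0029  0.1037]
tray [[ 0.6009 -0.1874  0.014 ]
 [ 0.5056 -0.1794  0.014 ]]
```

Call:
servo_tool --targets '[[[-2.2, 1.5, 10], 0, 0.74], [[-2, 1.4, 25], 0, 0.74], [[0, 0, 25], 0, 0.74], [[0, 0, 25], 0, 0.74], [[0, 0, 22], 0, 0.74], [[0, 0, 18], 0, 0.74], [[0, 0, 13], 0, 0.74], [[0, 0, 10], 0, 0.74], [[0, 0, 6], 0, 0.74], [[0, 0, 3], 0, 0.74]]'

```text
time_s: 35.65
position: [0.5549, -0.1352, -0.0183]
tool_rot: [[0.941, 0.338, -0.0], [0.338, -0.941, -0.0], [-0.0, 0.0, -1.0]]
force: [0.0, 0.2, -0.3]
grip_width: 0.741
```

Call:
servo_tool --targets '[[[0, 0, 0], 0, 0.74], [[0, 0, 0], 0, 0.74], [[0, 0, 0], 0, 0.6], [[0, 0, 0], 0, 0.4], [[0, 0, 0], 0, 0.4], [[0, 0, 0], 0, 0.4], [[0, 0, -4], 0, 0.4], [[0, 0, -8], 0, 0.4], [[0, 0, -12], 0, 0.4], [[0, 0, -15], 0, 0.4]]'

```text
time_s: 36.65
position: [0.5545, -0.1352, 0.0217]
tool_rot: [[0.941, 0.338, -0.001], [0.338, -0.941, 0.0], [-0.001, -0.0, -1.0]]
force: [-0.5, -0.1, -4.1]
grip_width: 0.624
```

Call:
servo_tool --targets '[[[0, 0, -20], 0, 0.4], [[0, 0, -20], 0, 0.4], [[0, 0, -20], 0, 0.4], [[0, 0, -15], 0, 0.4], [[0, 0, -13], 0, 0.4], [[0, 0, 0], 0, 0.4], [[0, 0, 0], 0, 0.4], [[0, 0, 0], 0, 0.4], [[0, 0, 0], 0, 0.4], [[0, 0, 0], 0, 0.4]]'

```text
time_s: 37.65
position: [0.5545, -0.1351, 0.1083]
tool_rot: [[0.941, 0.338, -0.001], [0.338, -0.941, 0.0], [-0.001, -0.001, -1.0]]
force: [0.8, 0.5, -3.0]
grip_width: 0.622
```

Run:
```python
from h import *
s=state(); p=s['position']
wpic('w21',1.5)
plan(.498,.2105,.112,80,16,.4)
```

```text
t 37.65 pos [ 0.5545 -0.1351  0.1083] yaw x 19.75 z [-0.001  0.    -1.   ] F [ 0.8  0.5 -3. ] g 0.622 j [-0.06  0.54  0.4   1.78 -0.26  0.88 -0.77]
dist [-0.0566  0.3457  0.0036] turn -1.052
[[[4.0,-21.5,-0.2],-0.066,0.4],[[5.4,-21.2,-0.2],-0.066,0.4],[[6.8,-20.8,-0.2],-0.066,0.4],[[8.1,-20.3,-0.2],-0.066,0.4],[[9.5,-19.7,-0.2],-0.066,0.4],[[10.7,-19.1,-0.2],-0.066,0.4],[[12.0,-18.3,-0.2],-0.066,0.4],[[13.2,-17.5,-0.2],-0.066,0.4],[[14.3,-16.6,-0.2],-0.066,0.4],[[15.3,-15.6,-0.2],-0.066,0.4]]
[[[16.3,-14.6,-0.2],-0.066,0.4],[[17.3,-13.5,-0.2],-0.066,0.4],[[18.1,-12.3,-0.2],-0.066,0.4],[[18.9,-11.1,-0.2],-0.066,0.4],[[19.6,-9.8,-0.2],-0.066,0.4],[[20.2,-8.5,-0.2],-0.066,0.4]]
```

View pics/w21_b.png

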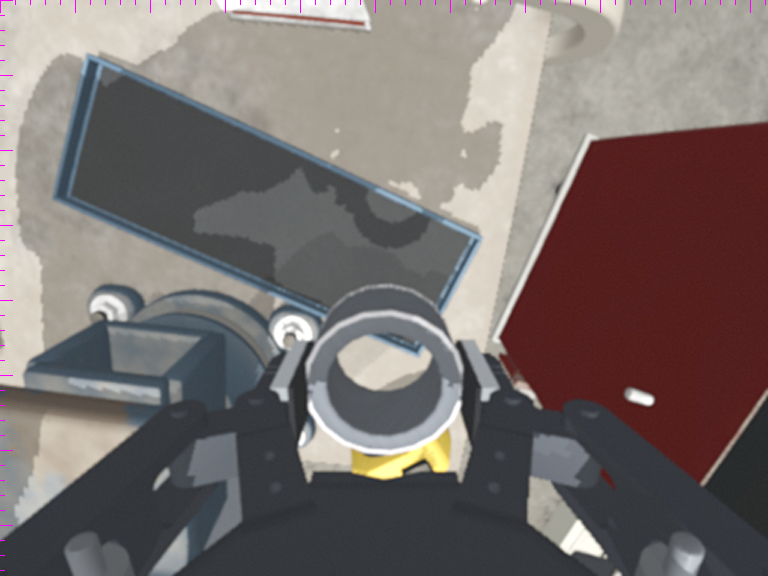

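Run:
```python
from h import *
plan(.56,.06,.112,48,8,.4)
plan(.498,.2105,.112,80,8,.4,pos=np.array([.56,.06,.112]),yaw=np.radians(48))
```

```text
dist [0.0054 0.1952 0.0036] turn -0.493
[[[8.9,-22.7,-0.4],-0.062,0.4],[[10.3,-22.1,-0.4],-0.062,0.4],[[11.6,-21.5,-0.4],-0.062,0.4],[[12.9,-20.7,-0.4],-0.062,0.4],[[14.2,-19.9,-0.4],-0.062,0.4],[[15.4,-18.9,-0.4],-0.062,0.4],[[16.5,-17.9,-0.4],-0.062,0.4],[[17.6,-16.9,-0.4],-0.062,0.4]]
dist [-0.062   0.1505  0.    ] turn -0.559
[[[8.8,-18.3,-0.0],-0.07,0.4],[[10.1,-17.7,-0.0],-0.07,0.4],[[11.3,-16.9,-0.0],-0.07,0.4],[[12.4,-16.1,-0.0],-0.07,0.4],[[13.5,-15.2,-0.0],-0.07,0.4],[[14.6,-14.2,-0.0],-0.07,0.4],[[15.5,-13.2,-0.0],-0.07,0.4],[[16.4,-12.0,-0.0],-0.07,0.4]]
```

Call:
servo_tool --targets '[[[9, -23, -1], -0.062, 0.4], [[10, -22, -1], -0.062, 0.4], [[12, -21, -1], -0.062, 0.4], [[13, -21, -1], -0.062, 0.4], [[14, -20, 0], -0.062, 0.4], [[15, -19, 0], -0.062, 0.4], [[17, -18, 0], -0.062, 0.4], [[18, -17, 0], -0.062, 0.4], [[9, -18, 0], -0.07, 0.4], [[10, -18, 0], -0.07, 0.4]]'

```text
time_s: 38.7
position: [0.5442, 0.0989, 0.1127]
tool_rot: [[0.553, 0.833, -0.001], [0.833, -0.553, -0.001], [-0.001, -0.0, -1.0]]
force: [-0.6, 0.5, -3.1]
grip_width: 0.62
```

Call:
servo_tool --targets '[[[11, -17, 0], -0.07, 0.4], [[12, -16, 0], -0.07, 0.4], [[14, -15, 0], -0.07, 0.4], [[15, -14, 0], -0.07, 0.4], [[16, -13, 0], -0.07, 0.4], [[17, -12, 0], -0.07, 0.4], [[0, 0, 0], 0, 0.4], [[0, 0, 0], 0, 0.4], [[0, 0, 0], 0, 0.4], [[0, 0, 0], 0, 0.4]]'

```text
time_s: 39.7
position: [0.4994, 0.2112, 0.113]
tool_rot: [[0.17, 0.985, 0.0], [0.985, -0.17, -0.001], [-0.001, 0.0, -1.0]]
force: [-0.1, 0.3, -3.7]
grip_width: 0.625
```

Run:
```python
from h import *
s=state(); p=s['position']
wpic('w22',1.5); im=cv2.imread('pics/w22.png'); crop(im,180,120,360,320,3,'pics/w22c.png')
W=np.load('pics/w22.npz')
a=np.linspace(0,6.28,200)
q=(proj(W,np.c_[.498+.0258*np.cos(a),.2105+.0258*np.sin(a),np.full(200,.052)])+.5-[180,120])*3; print('pred flange',q.min(0),q.max(0))
print('tool',s['tool_rot'].T@(np.array([.498,.2105,.03])-p))
```

```text
t 39.7 pos [0.4994 0.2112 0.113 ] yaw x 80.18 z [ 0.    -0.001 -1.   ] F [-0.1  0.3 -3.7] g 0.625 j [-0.52  0.47  0.1   1.84 -0.06  0.83 -0.55]
pred flange [139.64334518 134.73270249] [307.13277912 294.79729612]
tool [-0.00086325 -0.00131041  0.08297135]
```

View pics/w22c.png

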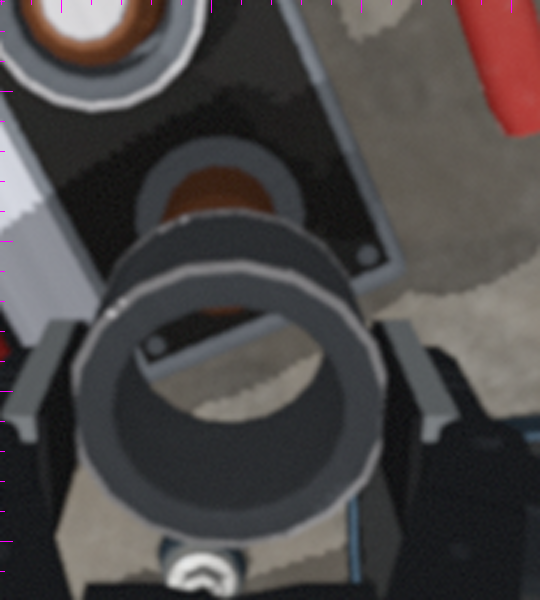

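Call:
servo_tool --targets '[[[-1.2, -2.2, 0], 0, 0.4], [[0, 0, 12], 0, 0.4], [[0, 0, 12], 0, 0.4], [[0, 0, 10], 0, 0.4], [[0, 0, 8], 0, 0.4], [[0, 0, 8], 0, 0.4], [[0, 0, 6], 0, 0.4], [[0, 0, 6], 0, 0.4], [[0, 0, 4], 0, 0.4], [[0, 0, 0], 0, 0.4]]'

```text
time_s: 40.75
position: [0.4965, 0.2111, 0.0465]
tool_rot: [[0.169, 0.986, -0.001], [0.986, -0.169, -0.0], [-0.0, -0.001, -1.0]]
force: [0.5, 0.1, -2.7]
grip_width: 0.627
```

Call:
servo_tool --targets '[[[0, 0, 5], 0, 0.4], [[0, 0, 4], 0, 0.4], [[0, 0, 3], 0, 0.4], [[0, 0, 3], 0, 0.4], [[0, 0, 2], 0, 0.4], [[0, 0, 1], 0, 0.4], [[0, 0, 0], 0, 0.4], [[0, 0, 0], 0, 0.4], [[0, 0, 0], 0, 0.4], [[0, 0, 0], 0, 0.4]]'

```text
time_s: 41.75
position: [0.4967, 0.2112, 0.0304]
tool_rot: [[0.169, 0.986, 0.001], [0.986, -0.169, 0.0], [0.001, 0.0, -1.0]]
force: [-4.5, -1.1, 13.6]
grip_width: 0.625
```

Call:
servo_tool --targets '[[[0, 0, 0], 0, 0.68], [[0, 0, 0], 0, 0.74], [[0, 0, 0], 0, 0.76], [[0, 0, -5], 0, 0.76], [[0, 0, -10], 0, 0.76], [[0, 0, -20], 0, 0.76], [[0, 0, -25], 0, 0.76], [[0, 0, -25], 0, 0.76], [[0, 0, -15], -0.1, 0.76], [[0, 0, 0], -0.14, 0.76]]'

```text
time_s: 42.75
position: [0.4982, 0.2119, 0.1323]
tool_rot: [[-0.074, 0.997, 0.005], [0.997, 0.074, 0.002], [0.001, 0.005, -1.0]]
force: [0.2, 0.0, -1.0]
grip_width: 0.757
```

Run:
```python
from h import *
state(); 
crop(arm.read_camera('side')[:,:,::-1],130,90,350,310,3,'pics/s23c.png')
plan(.377,.297,.14,233.7,17,.4)
```

```text
t 42.75 pos [0.4982 0.2119 0.1323] yaw x 94.25 z [ 0.005  0.002 -1.   ] F [ 0.2  0.  -1. ] g 0.757 j [-0.47  0.44  0.04  1.83 -0.02  0.87 -0.35]
dist [-0.1207  0.0855  0.0088] turn -2.425
[[[5.6,-6.7,-0.5],-0.143,0.4],[[6.5,-5.8,-0.5],-0.143,0.4],[[7.3,-4.8,-0.5],-0.143,0.4],[[7.9,-3.7,-0.5],-0.143,0.4],[[8.3,-2.6,-0.5],-0.143,0.4],[[8.6,-1.4,-0.5],-0.143,0.4],[[8.7,-0.1,-0.5],-0.143,0.4],[[8.6,1.1,-0.5],-0.143,0.4],[[8.4,2.3,-0.5],-0.143,0.4],[[8.0,3.5,-0.5],-0.143,0.4]]
[[[7.4,4.6,-0.5],-0.143,0.4],[[6.6,5.6,-0.5],-0.143,0.4],[[5.8,6.5,-0.5],-0.143,0.4],[[4.8,7.3,-0.5],-0.143,0.4],[[3.7,7.9,-0.5],-0.143,0.4],[[2.5,8.3,-0.5],-0.143,0.4],[[1.3,8.6,-0.5],-0.143,0.4]]
```

View pics/s23c.png

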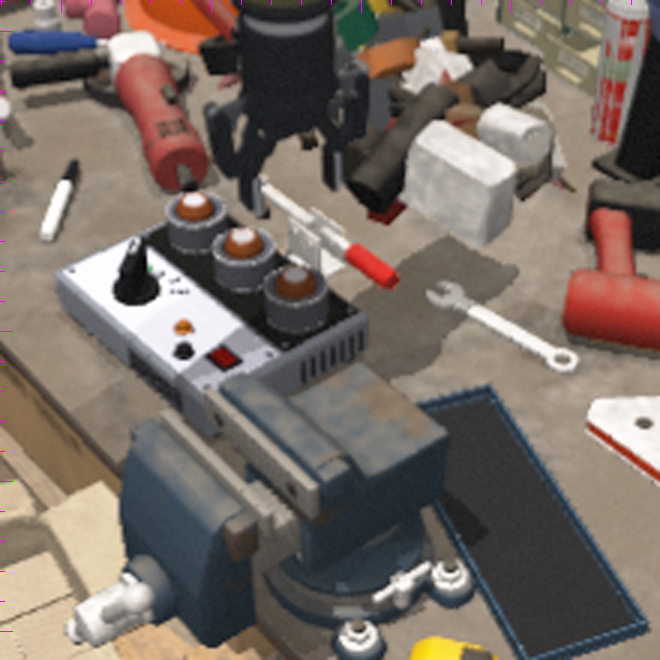

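Call:
servo_tool --targets '[[[6, -7, -1], -0.143, 0.4], [[6, -6, -1], -0.143, 0.4], [[7, -5, -1], -0.143, 0.4], [[8, -4, -1], -0.143, 0.4], [[8, -3, -1], -0.143, 0.4], [[9, -1, -1], -0.143, 0.4], [[9, 0, -1], -0.143, 0.4], [[9, 1, -1], -0.143, 0.4], [[8, 2, 0], -0.143, 0.4], [[8, 3, 0], -0.143, 0.4]]'

```text
time_s: 43.8
position: [0.4246, 0.2613, 0.1373]
tool_rot: [[-0.998, 0.068, 0.0], [0.068, 0.998, -0.0], [-0.0, -0.0, -1.0]]
force: [-0.0, 0.4, 0.4]
grip_width: 0.401
```

Call:
servo_tool --targets '[[[7, 5, 0], -0.143, 0.4], [[7, 6, 0], -0.143, 0.4], [[6, 6, 0], -0.143, 0.4], [[5, 7, 0], -0.143, 0.4], [[4, 8, 0], -0.143, 0.4], [[2, 8, 0], -0.143, 0.4], [[1, 9, 0], -0.143, 0.4], [[0, 0, 0], 0, 0.4], [[0, 0, 0], 0, 0.4], [[0, 0, 0], 0, 0.4]]'

```text
time_s: 44.8
position: [0.3762, 0.2972, 0.137]
tool_rot: [[-0.602, -0.799, 0.0], [-0.799, 0.602, -0.0], [0.0, -0.0, -1.0]]
force: [-0.4, -0.1, -0.2]
grip_width: 0.404
```

Run:
```python
from h import *
s=state(); print(s['tool_rot'].T@(np.array([.377,.2972,.039])-s['position']))
wpic('w24',1.5)
im=cv2.imread('pics/w24.png'); crop(im,180,120,360,300,3.3,'pics/w24c.png')
```

```text
t 44.8 pos [0.3762 0.2972 0.137 ] yaw x -126.98 z [ 0. -0. -1.] F [-0.4 -0.1 -0.2] g 0.404 j [-0.26  0.4  -0.64  1.96  0.31  0.88  1.43]
[-0.00054567 -0.00057833  0.09802537]
```

View pics/w24c.png

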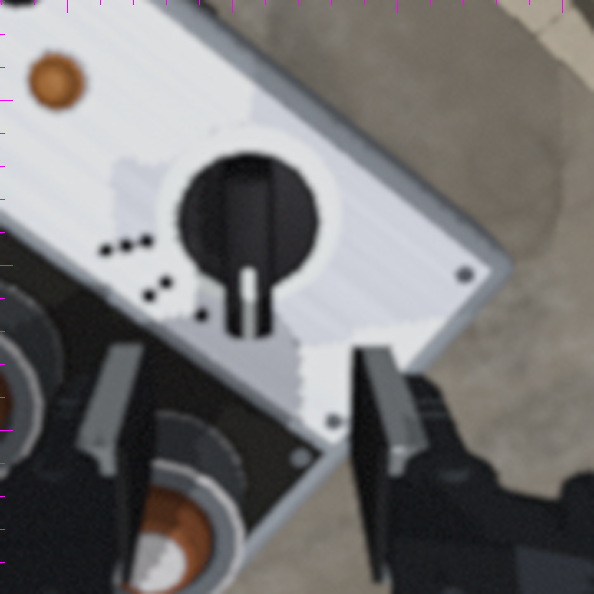

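Call:
servo_tool --targets '[[[-0.5, -0.6, 10], 0, 0.36], [[0, 0, 20], 0, 0.36], [[0, 0, 20], 0, 0.36], [[0, 0, 18], 0, 0.36], [[0, 0, 14], 0, 0.36], [[0, 0, 10], 0, 0.36], [[0, 0, 6], 0, 0.36], [[0, 0, 0], 0, 0.3], [[0, 0, 0], 0, 0.1], [[0, 0, 0], 0, 0]]' --grip_force 50

```text
time_s: 45.85
position: [0.3773, 0.2973, 0.0394]
tool_rot: [[-0.598, -0.801, 0.001], [-0.801, 0.598, -0.0], [-0.0, -0.001, -1.0]]
force: [1.9, -2.2, -2.0]
grip_width: 0.149
```

Call:
servo_tool --targets '[[[0, 0, 0], 0, 0], [[0, 0, 0], 0, 0], [[0, 0, 0], 0, 0], [[0, 0, 0], 0.1, 0], [[0, 0, 0], 0.14, 0], [[0, 0, 0], 0.14, 0], [[0, 0, 0], 0.14, 0], [[0, 0, 0], 0.14, 0], [[0, 0, 0], 0.14, 0], [[0, 0, 0], 0.14, 0]]'

```text
time_s: 46.85
position: [0.3771, 0.2978, 0.0393]
tool_rot: [[-1.0, 0.016, 0.001], [0.016, 1.0, 0.001], [-0.001, 0.001, -1.0]]
force: [3.1, -3.7, -0.6]
grip_width: 0.153
```

Call:
servo_tool --targets '[[[0, 0, 0], 0.14, 0], [[0, 0, 0], 0.14, 0], [[0, 0, 0], 0.12, 0], [[0, 0, 0], 0, 0], [[0, 0, 0], 0, 0], [[0, 0, 0], 0, 0], [[0, 0, 0], 0, 0], [[0, 0, 0], 0, 0], [[0, 0, 0], 0, 0], [[0, 0, 0], 0, 0]]'

```text
time_s: 47.85
position: [0.3772, 0.298, 0.0393]
tool_rot: [[-0.917, 0.398, 0.001], [0.398, 0.917, 0.001], [-0.001, 0.001, -1.0]]
force: [4.0, -2.6, 0.4]
grip_width: 0.152
```

Run:
```python
from h import *
s=state(); print(s['wrist_torque'])
wpic('w25',1.5)
im=cv2.imread('pics/w25.png'); crop(im,140,150,360,330,3.3,'pics/w25c.png')
```

```text
t 47.85 pos [0.3772 0.298  0.0393] yaw x 156.56 z [ 0.001  0.001 -1.   ] F [ 4.  -2.6  0.4] g 0.152 j [-0.62  0.5  -0.15  2.08  0.13  0.57  0.31]
[-0.50757279 -1.01570376 -0.02523116]
```

View pics/w25c.png

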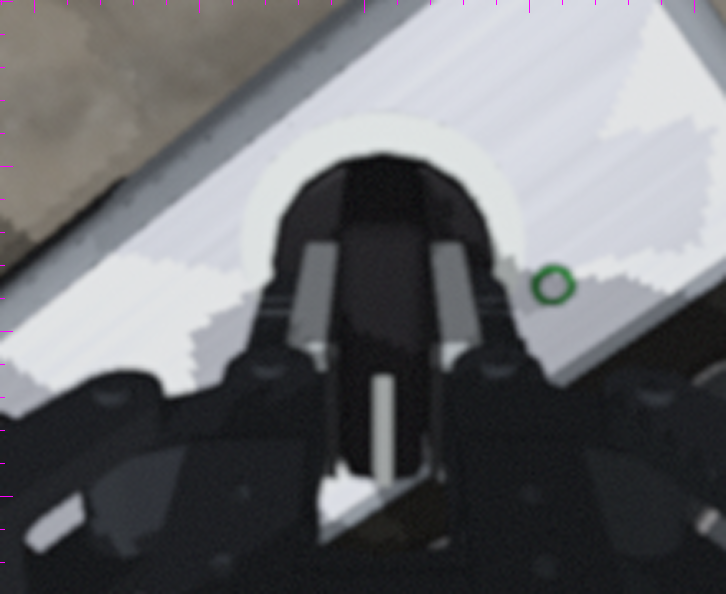

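The knob follows the grip to three dots: the tool is at 156.6° and that mark is at 156.3°. Next I'll step it down.

Call:
servo_tool --targets '[[[0, 0, 0], -0.15, 0], [[0, 0, 0], -0.15, 0], [[0, 0, 0], -0.15, 0], [[0, 0, 0], 0, 0], [[0, 0, 0], 0, 0], [[0, 0, 0], 0, 0], [[0, 0, 0], 0, 0], [[0, 0, 0], 0, 0], [[0, 0, 0], 0, 0], [[0, 0, 0], 0, 0]]'

```text
time_s: 48.9
position: [0.3771, 0.2978, 0.0393]
tool_rot: [[-0.999, -0.036, 0.001], [-0.036, 0.999, 0.001], [-0.001, 0.0, -1.0]]
force: [4.4, -3.4, 2.9]
grip_width: 0.152
```

Run:
```python
from h import *
s=state(); print(s['wrist_torque'])
wpic('w26',1.5)
im=cv2.imread('pics/w26.png'); crop(im,140,150,360,330,3.3,'pics/w26c.png')
```

```text
t 48.9 pos [0.3771 0.2978 0.0393] yaw x -177.91 z [ 0.001  0.001 -1.   ] F [ 4.4 -3.4  2.9] g 0.152 j [-0.53  0.5  -0.28  2.08  0.24  0.59  0.63]
[-0.56993184 -0.9834592   0.08610122]
```

View pics/w26c.png

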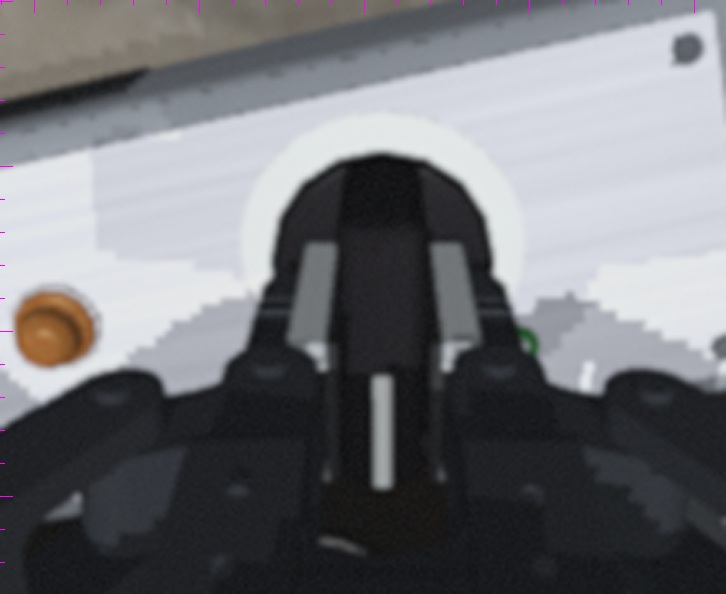

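Two dots: the tool is at 182.1°, exactly on the mark. I'll rest a little longer, then go to one dot.

Call:
servo_tool --targets '[[[0, 0, 0], 0, 0], [[0, 0, 0], 0, 0], [[0, 0, 0], 0, 0], [[0, 0, 0], -0.15, 0], [[0, 0, 0], -0.15, 0], [[0, 0, 0], -0.15, 0], [[0, 0, 0], 0, 0], [[0, 0, 0], 0, 0], [[0, 0, 0], 0, 0], [[0, 0, 0], 0, 0]]'

```text
time_s: 49.95
position: [0.3771, 0.2975, 0.0393]
tool_rot: [[-0.885, -0.466, 0.001], [-0.466, 0.885, 0.0], [-0.001, -0.0, -1.0]]
force: [5.8, -3.8, 2.5]
grip_width: 0.155
```

Run:
```python
from h import *
s=state(); print(s['wrist_torque'])
wpic('w27',1.5)
im=cv2.imread('pics/w27.png'); crop(im,140,150,360,330,3.3,'pics/w27c.png')
```

```text
t 49.95 pos [0.3771 0.2975 0.0393] yaw x -152.25 z [ 0.001  0.    -1.   ] F [ 5.8 -3.8  2.5] g 0.155 j [-0.44  0.52 -0.41  2.08  0.35  0.61  0.96]
[-0.65896971 -1.11118092  0.04346955]
```

View pics/w27c.png

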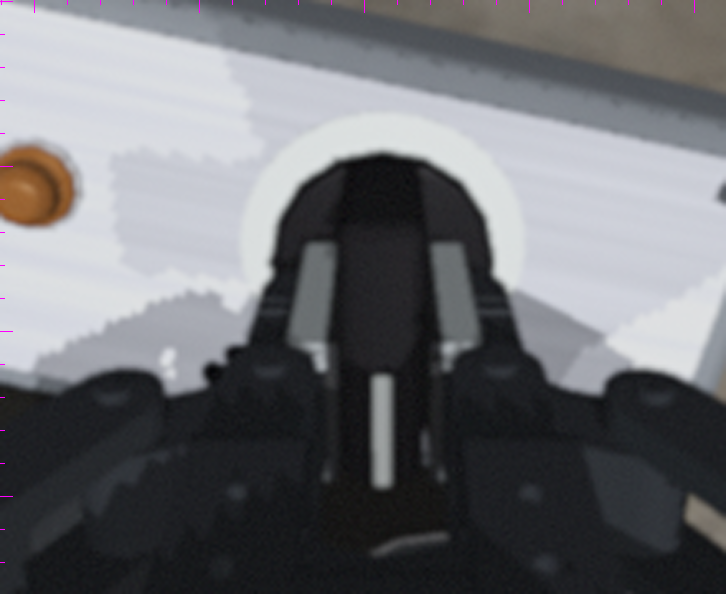

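Call:
servo_tool --targets '[[[0, 0, 0], 0, 0], [[0, 0, 0], 0, 0], [[0, 0, 0], 0, 0], [[0, 0, 0], 0, 0], [[0, 0, 0], 0, 0], [[0, 0, 0], 0, 0], [[0, 0, 0], -0.15, 0], [[0, 0, 0], -0.15, 0], [[0, 0, 0], -0.15, 0], [[0, 0, 0], 0, 0]]'

```text
time_s: 51.0
position: [0.3772, 0.2973, 0.0393]
tool_rot: [[-0.591, -0.807, 0.001], [-0.807, 0.591, -0.0], [-0.0, -0.001, -1.0]]
force: [4.5, -4.0, 3.9]
grip_width: 0.149
```

Call:
servo_tool --targets '[[[0, 0, 0], 0, 0], [[0, 0, 0], 0, 0], [[0, 0, 0], 0, 0.35], [[0, 0, 0], 0, 0.35], [[0, 0, -5], 0, 0.35], [[0, 0, -12], 0, 0.35], [[0, 0, -18], 0, 0.4], [[0, 0, -20], 0, 0.4], [[0, 0, -20], 0, 0.4], [[0, 0, -20], 0, 0.76]]'

```text
time_s: 52.0
position: [0.376, 0.298, 0.1357]
tool_rot: [[-0.59, -0.808, -0.0], [-0.808, 0.59, 0.001], [-0.0, 0.0, -1.0]]
force: [0.5, 1.0, -1.1]
grip_width: 0.553
```

Run:
```python
from h import *
s=state()
wpic('w28',1.5)
im=cv2.imread('pics/w28.png'); crop(im,100,100,380,310,2.6,'pics/w28c.png')
crop(arm.read_camera('side')[:,:,::-1],130,90,350,310,3,'pics/s28c.png')
plan(.498,.2112,.14,80,17,.76)
```

```text
t 52.0 pos [0.376  0.298  0.1357] yaw x -126.13 z [-0.     0.001 -1.   ] F [ 0.5  1.  -1.1] g 0.553 j [-0.25  0.4  -0.65  1.96  0.32  0.88  1.44]
dist [ 0.1208 -0.0881  0.0029] turn 2.685
[[[-0.0,-8.8,-0.2],0.158,0.76],[[-1.4,-8.7,-0.2],0.158,0.76],[[-2.7,-8.4,-0.2],0.158,0.76],[[-4.0,-7.8,-0.2],0.158,0.76],[[-5.2,-7.1,-0.2],0.158,0.76],[[-6.3,-6.2,-0.2],0.158,0.76],[[-7.1,-5.1,-0.2],0.158,0.76],[[-7.9,-3.9,-0.2],0.158,0.76],[[-8.4,-2.6,-0.2],0.158,0.76],[[-8.7,-1.3,-0.2],0.158,0.76]]
[[[-8.8,0.1,-0.2],0.158,0.76],[[-8.7,1.5,-0.2],0.158,0.76],[[-8.3,2.8,-0.2],0.158,0.76],[[-7.8,4.1,-0.2],0.158,0.76],[[-7.0,5.3,-0.2],0.158,0.76],[[-6.1,6.3,-0.2],0.158,0.76],[[-5.1,7.2,-0.2],0.158,0.76]]
```

View pics/w28c.png

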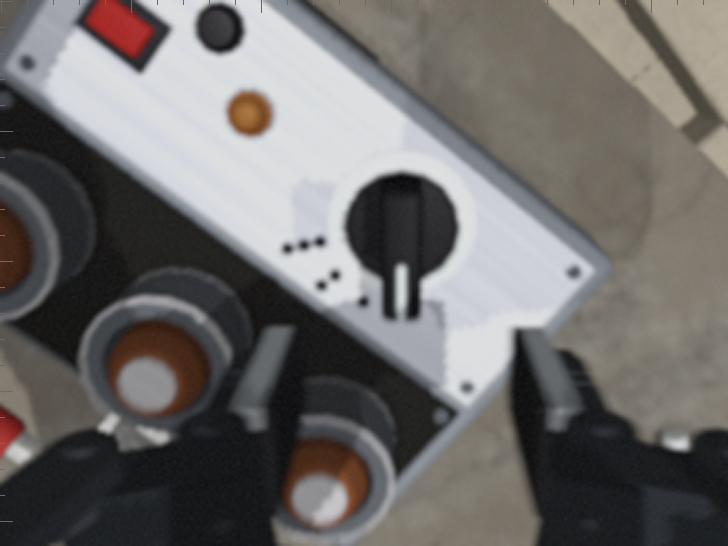

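View pics/s28c.png

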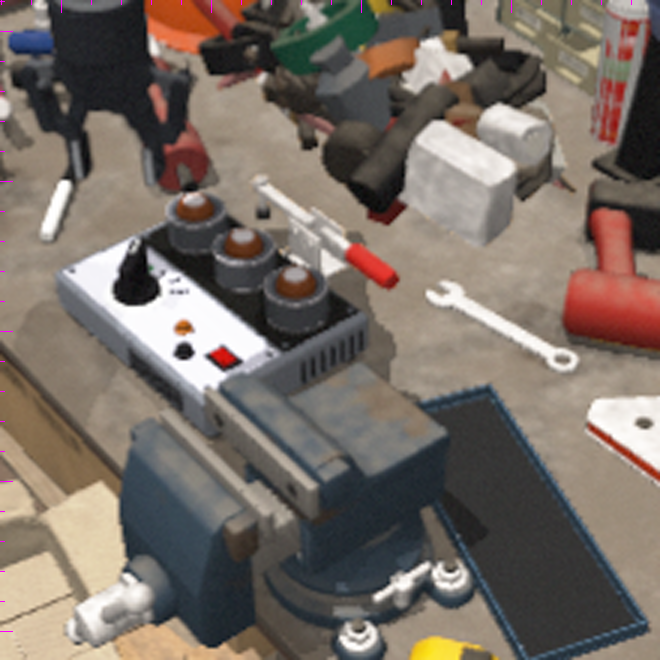

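Run:
```python
from h import *
plan(.4968,.2112,.12,80,18,.76)
```

```text
dist [ 0.1196 -0.0881 -0.0171] turn 2.685
[[[0.0,-8.3,1.0],0.149,0.76],[[-1.2,-8.2,1.0],0.149,0.76],[[-2.4,-7.9,1.0],0.149,0.76],[[-3.5,-7.5,1.0],0.149,0.76],[[-4.6,-6.8,1.0],0.149,0.76],[[-5.6,-6.1,1.0],0.149,0.76],[[-6.4,-5.2,1.0],0.149,0.76],[[-7.1,-4.2,1.0],0.149,0.76],[[-7.7,-3.1,1.0],0.149,0.76],[[-8.0,-1.9,1.0],0.149,0.76]]
[[[-8.2,-0.7,1.0],0.149,0.76],[[-8.2,0.5,1.0],0.149,0.76],[[-8.1,1.7,1.0],0.149,0.76],[[-7.7,2.9,1.0],0.149,0.76],[[-7.2,4.0,1.0],0.149,0.76],[[-6.5,5.1,1.0],0.149,0.76],[[-5.7,6.0,1.0],0.149,0.76],[[-4.7,6.8,1.0],0.149,0.76]]
```

Call:
servo_tool --targets '[[[0, -8, 1], 0.149, 0.76], [[-1, -8, 1], 0.149, 0.76], [[-2, -8, 1], 0.149, 0.76], [[-4, -8, 1], 0.149, 0.76], [[-5, -7, 1], 0.149, 0.76], [[-6, -6, 1], 0.149, 0.76], [[-6, -5, 1], 0.149, 0.76], [[-7, -4, 1], 0.149, 0.76], [[-8, -3, 1], 0.149, 0.76], [[-8, -2, 1], 0.149, 0.76]]'

```text
time_s: 53.1
position: [0.4433, 0.2488, 0.1239]
tool_rot: [[-0.849, 0.528, -0.001], [0.528, 0.849, 0.0], [0.001, -0.0, -1.0]]
force: [-0.1, 0.8, -1.1]
grip_width: 0.759
```

Call:
servo_tool --targets '[[[-8, -1, 1], 0.149, 0.76], [[-8, 0, 1], 0.149, 0.76], [[-8, 2, 1], 0.149, 0.76], [[-8, 3, 1], 0.149, 0.76], [[-7, 4, 1], 0.149, 0.76], [[-6, 5, 1], 0.149, 0.76], [[-6, 6, 0], 0.149, 0.76], [[-5, 7, 0], 0.149, 0.76], [[0, 0, 0], 0, 0.76], [[0, 0, 0], 0, 0.76]]'

```text
time_s: 54.1
position: [0.4956, 0.2098, 0.1179]
tool_rot: [[0.166, 0.986, -0.001], [0.986, -0.166, 0.0], [-0.0, -0.001, -1.0]]
force: [-0.4, 0.4, -0.9]
grip_width: 0.76
```

Run:
```python
from h import *
s=state(); print(s['tool_rot'].T@(np.array([.4968,.2112,.030])-s['position']))
wpic('w29',1.5)
im=cv2.imread('pics/w29.png'); crop(im,160,120,360,300,3.6,'pics/w29c.png')
```

```text
t 54.1 pos [0.4956 0.2098 0.1179] yaw x 80.45 z [-0.001  0.    -1.   ] F [-0.4  0.4 -0.9] g 0.76 j [-0.52  0.46  0.11  1.85 -0.07  0.84 -0.54]
[0.00157048 0.0010436  0.08785058]
```

View pics/w29c.png

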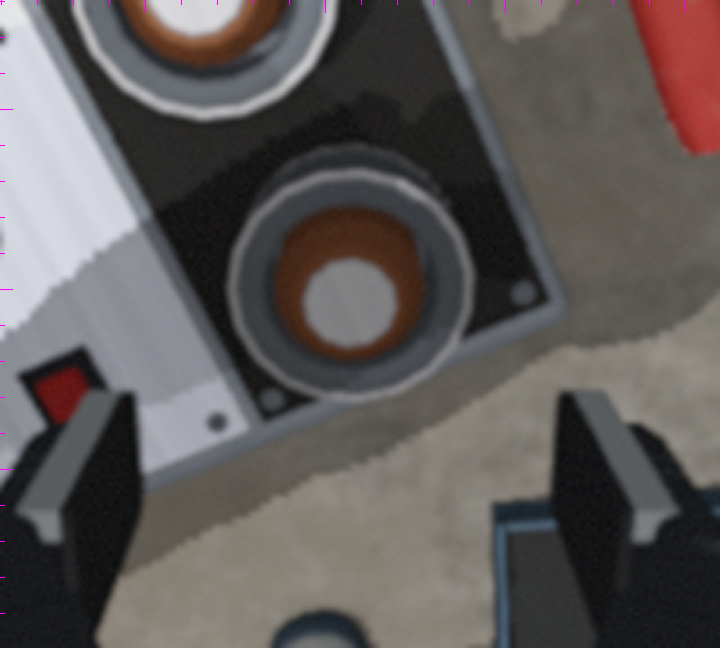

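Call:
servo_tool --targets '[[[1.6, 1, 8], 0, 0.76], [[0, 0, 15], 0, 0.76], [[0, 0, 15], 0, 0.76], [[0, 0, 15], 0, 0.76], [[0, 0, 12], 0, 0.76], [[0, 0, 10], 0, 0.76], [[0, 0, 7], 0, 0.76], [[0, 0, 4], 0, 0.76], [[0, 0, 2], 0, 0.76], [[0, 0, 0], 0, 0.76]]' --grip_force 80

```text
time_s: 55.15
position: [0.4975, 0.2108, 0.03]
tool_rot: [[0.17, 0.985, 0.0], [0.985, -0.17, 0.0], [0.0, 0.0, -1.0]]
force: [-0.6, -0.0, 0.6]
grip_width: 0.761
```

Call:
servo_tool --targets '[[[0, 0, 0], 0, 0.76], [[0, 0, 0], 0, 0.6], [[0, 0, 0], 0, 0.4], [[0, 0, 0], 0, 0.4], [[0, 0, 0], 0, 0.4], [[0, 0, -3], 0, 0.4], [[0, 0, -6], 0, 0.4], [[0, 0, -10], 0, 0.4], [[0, 0, -15], 0, 0.4], [[0, 0, -15], 0, 0.4]]'

```text
time_s: 56.15
position: [0.4972, 0.2107, 0.0799]
tool_rot: [[0.17, 0.985, -0.0], [0.985, -0.17, -0.0], [-0.0, -0.0, -1.0]]
force: [0.9, -0.1, -3.3]
grip_width: 0.624
```

Call:
servo_tool --targets '[[[0, 0, -15], 0, 0.4], [[0, 0, -15], 0, 0.4], [[0, 0, -6], 0, 0.4], [[0, 0, 0], 0, 0.4], [[0, 0, 0], 0, 0.4], [[0, 0, 0], 0, 0.4], [[0, 0, 0], 0, 0.4], [[0, 0, 0], 0, 0.4], [[0, 0, 0], 0, 0.4], [[0, 0, 0], 0, 0.4]]'

```text
time_s: 57.15
position: [0.4974, 0.2108, 0.1148]
tool_rot: [[0.17, 0.985, -0.0], [0.985, -0.17, -0.0], [-0.0, -0.0, -1.0]]
force: [0.3, 0.1, -2.9]
grip_width: 0.621
```

Run:
```python
from h import *
s=state()
wpic('w30',1.5)
crop(arm.read_camera('side')[:,:,::-1],130,90,350,310,3,'pics/s30c.png')
plan(.56,.06,.112,48,8,.4)
plan(.554,-.1345,.09,20,9,.4,pos=np.array([.56,.06,.112]),yaw=np.radians(48))
```

```text
t 57.15 pos [0.4974 0.2108 0.1148] yaw x 80.2 z [-0. -0. -1.] F [ 0.3  0.1 -2.9] g 0.621 j [-0.52  0.46  0.11  1.85 -0.07  0.83 -0.55]
dist [ 0.0626 -0.1508 -0.0029] turn 0.562
[[[-17.2,10.9,0.4],0.07,0.4],[[-16.4,12.1,0.4],0.07,0.4],[[-15.5,13.2,0.4],0.07,0.4],[[-14.6,14.3,0.4],0.07,0.4],[[-13.6,15.3,0.4],0.07,0.4],[[-12.5,16.2,0.4],0.07,0.4],[[-11.3,17.0,0.4],0.07,0.4],[[-10.1,17.7,0.4],0.07,0.4]]
dist [-0.006  -0.1945 -0.022 ] turn 0.489
[[[-16.5,14.0,2.4],0.054,0.4],[[-15.7,14.8,2.4],0.054,0.4],[[-14.9,15.7,2.4],0.054,0.4],[[-14.0,16.4,2.4],0.054,0.4],[[-13.1,17.2,2.4],0.054,0.4],[[-12.2,17.9,2.4],0.054,0.4],[[-11.2,18.5,2.4],0.054,0.4],[[-10.2,19.1,2.4],0.054,0.4],[[-9.1,19.6,2.4],0.054,0.4]]
```

View pics/w30_b.png

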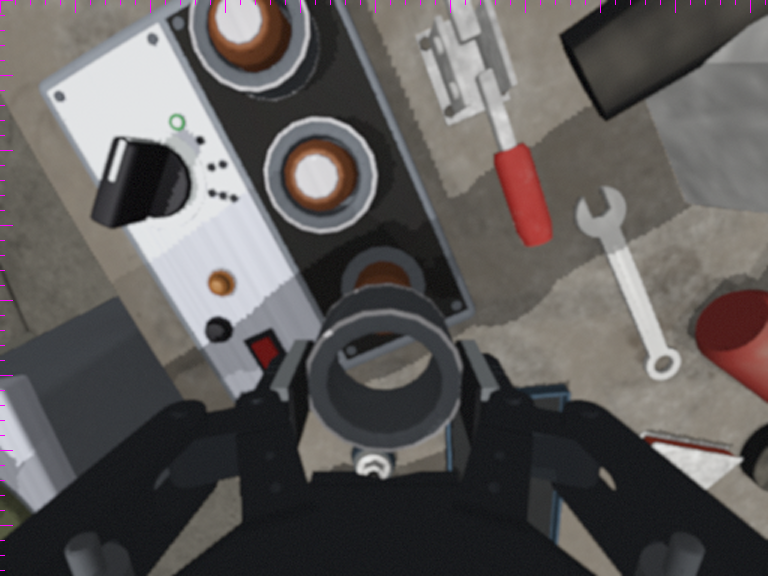

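View pics/s30c.png

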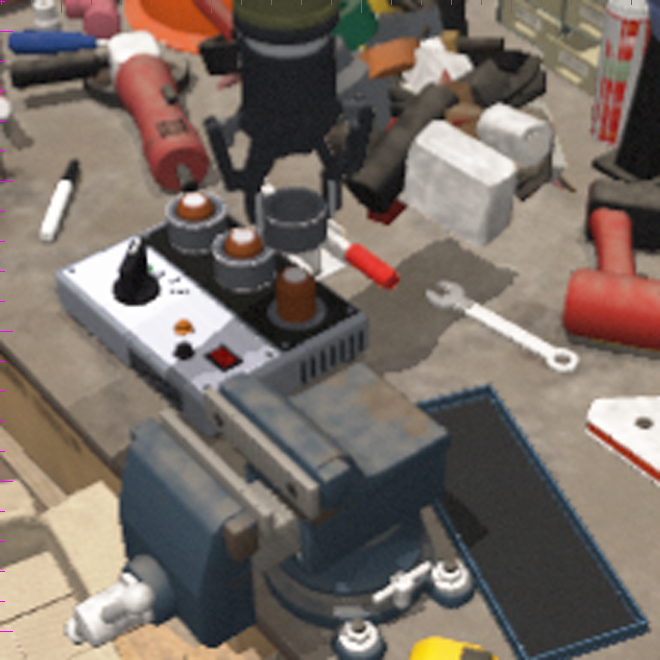

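Call:
servo_tool --targets '[[[-17, 11, 0], 0.07, 0.4], [[-16, 12, 0], 0.07, 0.4], [[-16, 13, 0], 0.07, 0.4], [[-15, 14, 0], 0.07, 0.4], [[-14, 15, 0], 0.07, 0.4], [[-12, 16, 0], 0.07, 0.4], [[-11, 17, 0], 0.07, 0.4], [[-10, 18, 0], 0.07, 0.4], [[-16, 14, 0], 0.054, 0.4], [[-16, 15, 0], 0.054, 0.4]]'

```text
time_s: 58.25
position: [0.5583, 0.0155, 0.1148]
tool_rot: [[0.747, 0.665, -0.0], [0.665, -0.747, -0.0], [-0.0, -0.0, -1.0]]
force: [0.1, -0.0, -3.3]
grip_width: 0.621
```

Call:
servo_tool --targets '[[[-15, 16, 0], 0.054, 0.4], [[-14, 16, 0], 0.054, 0.4], [[-13, 17, 0], 0.054, 0.4], [[-12, 18, 0], 0.054, 0.4], [[-11, 18, 2], 0.054, 0.4], [[-10, 19, 4], 0.054, 0.4], [[-9, 20, 6], 0.054, 0.4], [[0, 0, 8], 0, 0.4], [[0, 0, 8], 0, 0.4], [[0, 0, 0], 0, 0.4]]'

```text
time_s: 59.25
position: [0.5538, -0.1325, 0.0855]
tool_rot: [[0.938, 0.347, -0.003], [0.347, -0.938, 0.001], [-0.002, -0.002, -1.0]]
force: [0.3, 0.8, -2.6]
grip_width: 0.619
```

Run:
```python
from h import *
s=state(); print(s['tool_rot'].T@(np.array([.554,-.1345,-.019])-s['position']))
crop(arm.read_camera('side')[:,:,::-1],200,140,360,310,4,'pics/s31c.png')
```

```text
t 59.25 pos [ 0.5538 -0.1325  0.0855] yaw x 20.3 z [-0.003  0.001 -1.   ] F [ 0.3  0.8 -2.6] g 0.619 j [-0.06  0.57  0.39  1.81 -0.28  0.83 -0.74]
[-0.00029603  0.00215261  0.10451981]
```

View pics/s31c.png

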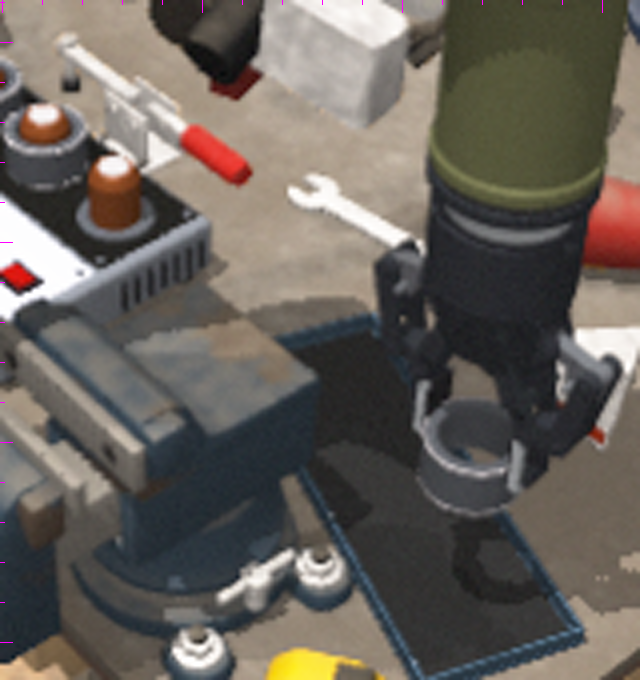

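Call:
servo_tool --targets '[[[0, 2, 10], 0, 0.4], [[0, 0, 18], 0, 0.4], [[0, 0, 18], 0, 0.4], [[0, 0, 16], 0, 0.4], [[0, 0, 14], 0, 0.4], [[0, 0, 10], 0, 0.4], [[0, 0, 8], 0, 0.4], [[0, 0, 5], 0, 0.4], [[0, 0, 3], 0, 0.4], [[0, 0, 1], 0, 0.4]]'

```text
time_s: 60.3
position: [0.5554, -0.1354, -0.0157]
tool_rot: [[0.938, 0.346, 0.0], [0.346, -0.938, 0.0], [0.0, -0.0, -1.0]]
force: [-2.5, 0.5, 5.1]
grip_width: 0.619
```

Call:
servo_tool --targets '[[[0, 0, 0], 0, 0.4], [[0, 0, 0], 0, 0.66], [[0, 0, 0], 0, 0.74], [[0, 0, 0], 0, 0.74], [[0, 0, -5], 0, 0.74], [[0, 0, -12], 0, 0.74], [[0, 0, -20], 0, 0.74], [[0, 0, -30], 0, 0.76], [[0, 0, -30], 0, 0.76], [[0, 0, -30], 0, 0.76]]'

```text
time_s: 61.3
position: [0.5552, -0.1355, 0.1133]
tool_rot: [[0.938, 0.346, 0.001], [0.346, -0.938, -0.0], [0.001, 0.001, -1.0]]
force: [0.5, -0.2, -0.3]
grip_width: 0.762
```

Run:
```python
from h import *
s=state()
wpic('w32',1.5)
plan(.55,.05,.125,48,8,.76)
plan(.4775,.2833,.12,80,11,.76,pos=np.array([.55,.05,.125]),yaw=np.radians(48))
```

```text
t 61.3 pos [ 0.5552 -0.1355  0.1133] yaw x 20.25 z [ 0.001 -0.    -1.   ] F [ 0.5 -0.2 -0.3] g 0.762 j [-0.07  0.54  0.41  1.77 -0.27  0.89 -0.76]
dist [-0.0077  0.1866  0.0069] turn -0.485
[[[7.2,-22.2,-0.9],-0.061,0.76],[[8.5,-21.7,-0.9],-0.061,0.76],[[9.8,-21.2,-0.9],-0.061,0.76],[[11.1,-20.6,-0.9],-0.061,0.76],[[12.3,-19.8,-0.9],-0.061,0.76],[[13.5,-19.0,-0.9],-0.061,0.76],[[14.6,-18.2,-0.9],-0.061,0.76],[[15.7,-17.3,-0.9],-0.061,0.76]]
dist [-0.0725  0.2333 -0.005 ] turn -0.559
[[[11.4,-19.1,0.5],-0.051,0.76],[[12.3,-18.5,0.5],-0.051,0.76],[[13.2,-17.8,0.5],-0.051,0.76],[[14.1,-17.1,0.5],-0.051,0.76],[[15.0,-16.4,0.5],-0.051,0.76],[[15.8,-15.6,0.5],-0.051,0.76],[[16.6,-14.8,0.5],-0.051,0.76],[[17.3,-13.9,0.5],-0.051,0.76],[[18.0,-13.0,0.5],-0.051,0.76],[[18.6,-12.1,0.5],-0.051,0.76]]
[[[19.2,-11.1,0.5],-0.051,0.76]]
```

View pics/w32_b.png

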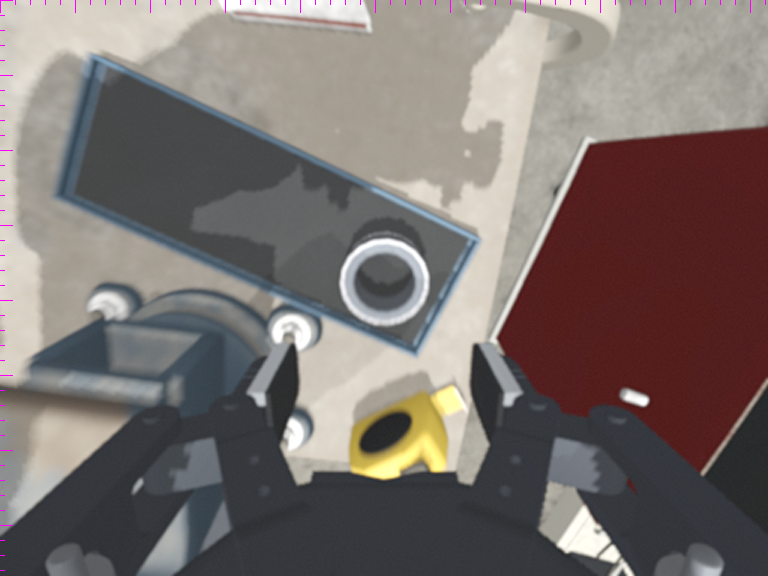

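R collar is flat in the tray, with its rim at about (384,281). Next is post2.

Call:
servo_tool --targets '[[[7, -22, -1], -0.061, 0.76], [[9, -22, -1], -0.061, 0.76], [[10, -21, -1], -0.061, 0.76], [[11, -20, -1], -0.061, 0.76], [[12, -20, -1], -0.061, 0.76], [[14, -19, -1], -0.061, 0.76], [[15, -18, -1], -0.061, 0.76], [[16, -17, 0], -0.061, 0.76], [[11, -19, 0], -0.051, 0.76], [[12, -19, 0], -0.051, 0.76]]'

```text
time_s: 62.35
position: [0.5349, 0.094, 0.1189]
tool_rot: [[0.585, 0.811, 0.001], [0.811, -0.585, -0.0], [0.001, 0.001, -1.0]]
force: [-0.2, -0.3, -0.6]
grip_width: 0.76
```

Call:
servo_tool --targets '[[[13, -18, 0], -0.051, 0.76], [[14, -17, 0], -0.051, 0.76], [[15, -16, 0], -0.051, 0.76], [[16, -16, 0], -0.051, 0.76], [[17, -15, 0], -0.051, 0.76], [[17, -14, 0], -0.051, 0.76], [[18, -13, 0], -0.051, 0.76], [[19, -12, 0], -0.051, 0.76], [[19, -11, 0], -0.051, 0.76], [[0, 0, 0], 0, 0.76]]'

```text
time_s: 63.35
position: [0.4731, 0.2887, 0.1179]
tool_rot: [[0.159, 0.987, -0.001], [0.987, -0.159, 0.002], [0.002, -0.001, -1.0]]
force: [-0.8, -0.1, 0.4]
grip_width: 0.763
```

Run:
```python
from h import *
s=state(); print(s['tool_rot'].T@(np.array([.4773,.2834,.030])-s['position']))
```

```text
t 63.35 pos [0.4731 0.2887 0.1179] yaw x 80.83 z [-0.001  0.002 -1.   ] F [-0.8 -0.1  0.4] g 0.763 j [-0.66  0.48  0.11  1.81 -0.07  0.86 -0.68]
[-0.00466782  0.00512249  0.08785218]
```

Call:
servo_tool --targets '[[[0, 0, 0], 0, 0.76], [[0, 0, 5], 0, 0.76], [[0, 0, 5], 0, 0.76], [[0, 0, 0], 0, 0.76], [[0, 0, 0], 0, 0.76], [[0, 0, 0], 0, 0.76], [[0, 0, 0], 0, 0.76], [[0, 0, 0], 0, 0.76], [[0, 0, 0], 0, 0.76], [[0, 0, 0], 0, 0.76]]'

```text
time_s: 64.35
position: [0.4748, 0.2842, 0.108]
tool_rot: [[0.167, 0.986, 0.0], [0.986, -0.167, 0.0], [0.0, 0.0, -1.0]]
force: [-0.1, -0.6, 0.1]
grip_width: 0.761
```

Run:
```python
from h import *
s=state(); print(s['tool_rot'].T@(np.array([.4773,.2834,.030])-s['position']))
wpic('w33',1.5)
im=cv2.imread('pics/w33.png'); crop(im,160,120,360,300,3.6,'pics/w33c.png')
```

```text
t 64.35 pos [0.4748 0.2842 0.108 ] yaw x 80.37 z [ 0.  0. -1.] F [-0.1 -0.6  0.1] g 0.761 j [-0.66  0.49  0.11  1.82 -0.07  0.83 -0.68]
[-0.0003756   0.00259923  0.07805012]
```

View pics/w33c.png

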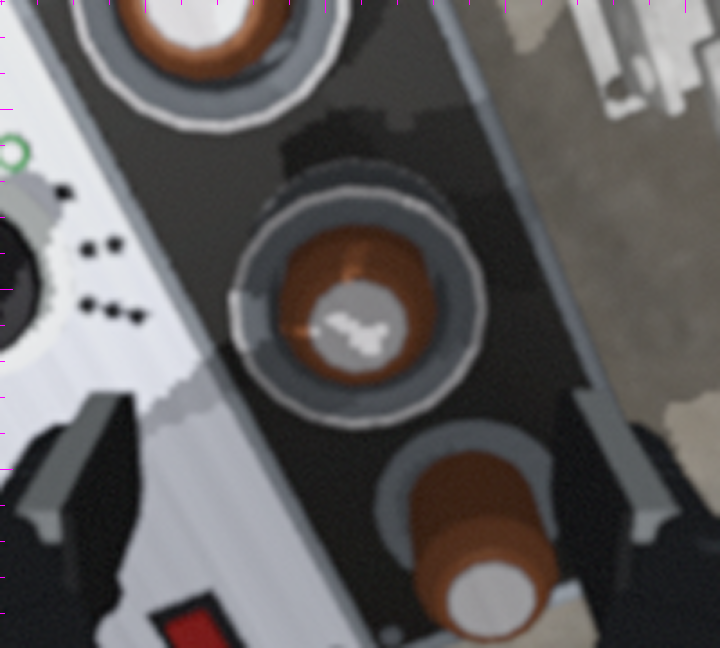

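Call:
servo_tool --targets '[[[-0.4, 2.6, 5], 0, 0.76], [[0, 0, 12], 0, 0.76], [[0, 0, 15], 0, 0.76], [[0, 0, 15], 0, 0.76], [[0, 0, 12], 0, 0.76], [[0, 0, 9], 0, 0.76], [[0, 0, 6], 0, 0.76], [[0, 0, 3], 0, 0.76], [[0, 0, 1], 0, 0.76], [[0, 0, 0], 0, 0.76]]'

```text
time_s: 65.4
position: [0.4775, 0.2835, 0.0302]
tool_rot: [[0.167, 0.986, 0.0], [0.986, -0.167, 0.0], [0.0, 0.0, -1.0]]
force: [-0.1, 0.1, 0.2]
grip_width: 0.76
```

Call:
servo_tool --targets '[[[0, 0, 0], 0, 0.76], [[0, 0, 0], 0, 0.6], [[0, 0, 0], 0, 0.4], [[0, 0, 0], 0, 0.4], [[0, 0, 0], 0, 0.4], [[0, 0, -3], 0, 0.4], [[0, 0, -6], 0, 0.4], [[0, 0, -10], 0, 0.4], [[0, 0, -15], 0, 0.4], [[0, 0, -15], 0, 0.4]]'

```text
time_s: 66.4
position: [0.4772, 0.2832, 0.08]
tool_rot: [[0.167, 0.986, -0.0], [0.986, -0.167, -0.0], [-0.0, -0.0, -1.0]]
force: [0.3, 0.4, -3.8]
grip_width: 0.618
```

Call:
servo_tool --targets '[[[0, 0, -15], 0, 0.4], [[0, 0, -15], 0, 0.4], [[0, 0, -6], 0, 0.4], [[0, 0, 0], 0, 0.4], [[0, 0, 0], 0, 0.4], [[0, 0, 0], 0, 0.4], [[0, 0, 0], 0, 0.4], [[0, 0, 0], 0, 0.4], [[0, 0, 0], 0, 0.4], [[0, 0, 0], 0, 0.4]]'

```text
time_s: 67.4
position: [0.4772, 0.2833, 0.1148]
tool_rot: [[0.167, 0.986, -0.0], [0.986, -0.167, -0.0], [-0.0, -0.0, -1.0]]
force: [-0.9, -0.8, -2.3]
grip_width: 0.618
```

Run:
```python
from h import *
s=state()
wpic('w34',1.5)
crop(arm.read_camera('side')[:,:,::-1],130,90,350,310,3,'pics/s34c.png')
plan(.565,-.0465,.112,20,17,.4)
```

```text
t 67.4 pos [0.4772 0.2833 0.1148] yaw x 80.37 z [-0. -0. -1.] F [-0.9 -0.8 -2.3] g 0.618 j [-0.65  0.48  0.11  1.81 -0.07  0.85 -0.68]
dist [ 0.0878 -0.3298 -0.0029] turn 1.054
[[[-18.3,8.3,0.2],0.062,0.4],[[-17.7,9.5,0.2],0.062,0.4],[[-17.1,10.5,0.2],0.062,0.4],[[-16.4,11.6,0.2],0.062,0.4],[[-15.7,12.6,0.2],0.062,0.4],[[-14.9,13.5,0.2],0.062,0.4],[[-14.0,14.4,0.2],0.062,0.4],[[-13.1,15.2,0.2],0.062,0.4],[[-12.1,16.0,0.2],0.062,0.4],[[-11.1,16.7,0.2],0.062,0.4]]
[[[-10.0,17.4,0.2],0.062,0.4],[[-8.9,18.0,0.2],0.062,0.4],[[-7.8,18.5,0.2],0.062,0.4],[[-6.6,18.9,0.2],0.062,0.4],[[-5.4,19.3,0.2],0.062,0.4],[[-4.2,19.6,0.2],0.062,0.4],[[-3.0,19.8,0.2],0.062,0.4]]
```

View pics/w34_b.png

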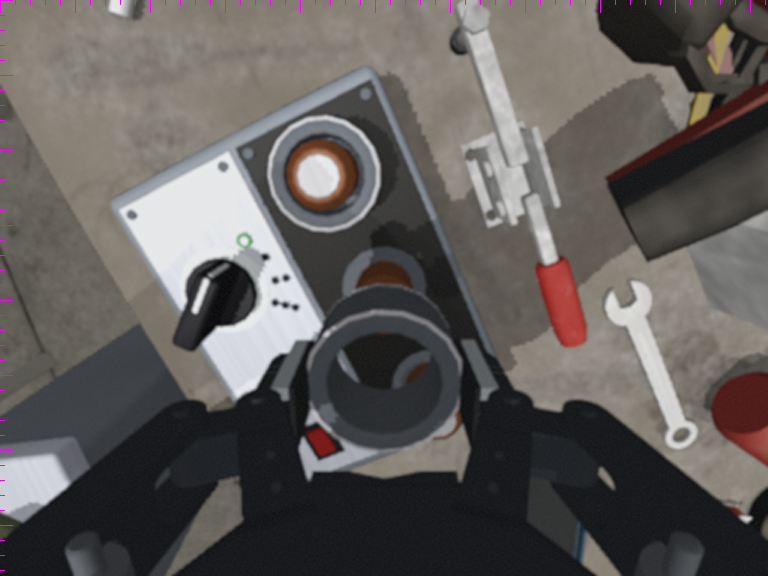

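View pics/s34c.png

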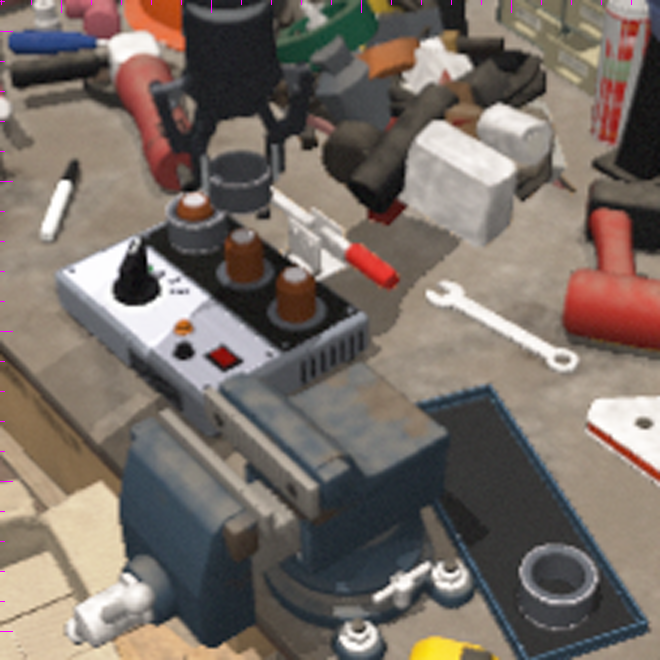

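Call:
servo_tool --targets '[[[-18, 8, 0], 0.062, 0.4], [[-18, 9, 0], 0.062, 0.4], [[-17, 11, 0], 0.062, 0.4], [[-16, 12, 0], 0.062, 0.4], [[-16, 13, 0], 0.062, 0.4], [[-15, 14, 0], 0.062, 0.4], [[-14, 14, 0], 0.062, 0.4], [[-13, 15, 0], 0.062, 0.4], [[-12, 16, 0], 0.062, 0.4], [[-11, 17, 0], 0.062, 0.4]]'

```text
time_s: 68.5
position: [0.5299, 0.0876, 0.115]
tool_rot: [[0.712, 0.702, -0.0], [0.702, -0.712, 0.0], [0.0, -0.0, -1.0]]
force: [0.3, -0.0, -2.0]
grip_width: 0.616
```

Call:
servo_tool --targets '[[[-10, 17, 0], 0.062, 0.4], [[-9, 18, 0], 0.062, 0.4], [[-8, 19, 0], 0.062, 0.4], [[-7, 19, 0], 0.062, 0.4], [[-5, 19, 2], 0.062, 0.4], [[-4, 20, 4], 0.062, 0.4], [[-3, 18, 6], 0.062, 0.4], [[0, 0, 8], 0, 0.4], [[0, 0, 0], 0, 0.4], [[0, 0, 0], 0, 0.4]]'

```text
time_s: 69.5
position: [0.5647, -0.0444, 0.0944]
tool_rot: [[0.94, 0.342, -0.001], [0.342, -0.94, 0.001], [-0.001, -0.001, -1.0]]
force: [0.1, -0.2, -3.0]
grip_width: 0.613
```

Run:
```python
from h import *
s=state(); print(s['tool_rot'].T@(np.array([.565,-.0465,-.018])-s['position']))
crop(arm.read_camera('side')[:,:,::-1],200,140,360,310,4,'pics/s35c.png')
```

```text
t 69.5 pos [ 0.5647 -0.0444  0.0944] yaw x 20.03 z [-0.001  0.001 -1.   ] F [ 0.1 -0.2 -3. ] g 0.613 j [-0.22  0.55  0.4   1.8  -0.28  0.84 -0.91]
[-0.0003484   0.00222664  0.11239059]
```

View pics/s35c.png

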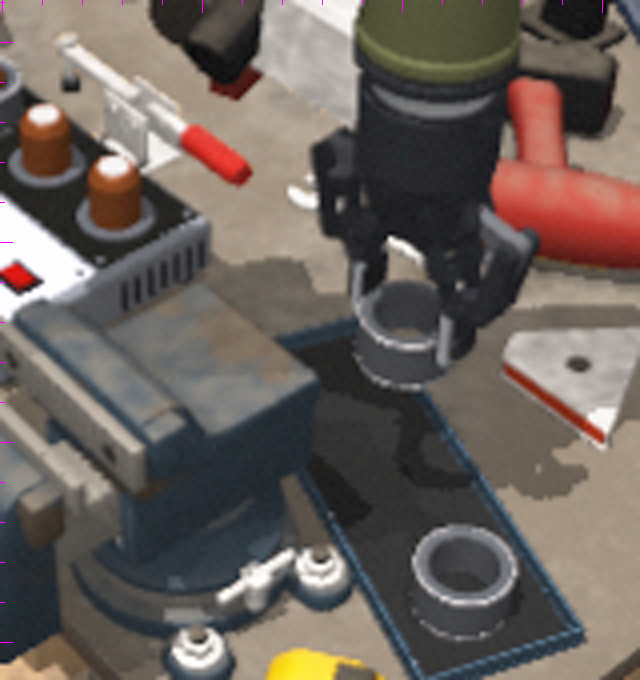

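Call:
servo_tool --targets '[[[0, 1.5, 12], 0, 0.4], [[0, 0, 20], 0, 0.4], [[0, 0, 20], 0, 0.4], [[0, 0, 18], 0, 0.4], [[0, 0, 14], 0, 0.4], [[0, 0, 10], 0, 0.4], [[0, 0, 8], 0, 0.4], [[0, 0, 5], 0, 0.4], [[0, 0, 3], 0, 0.4], [[0, 0, 1], 0, 0.4]]'

```text
time_s: 70.55
position: [0.5658, -0.0467, -0.016]
tool_rot: [[0.94, 0.342, 0.0], [0.342, -0.94, -0.0], [0.0, 0.0, -1.0]]
force: [-1.1, 0.1, -2.8]
grip_width: 0.615
```

Call:
servo_tool --targets '[[[0, 0, 0], 0, 0.4], [[0, 0, 0], 0, 0.66], [[0, 0, 0], 0, 0.74], [[0, 0, 0], 0, 0.74], [[0, 0, -5], 0, 0.74], [[0, 0, -12], 0, 0.74], [[0, 0, -20], 0, 0.74], [[0, 0, -30], 0, 0.76], [[0, 0, -30], 0, 0.76], [[0, 0, -30], 0, 0.76]]'

```text
time_s: 71.55
position: [0.5655, -0.0468, 0.1133]
tool_rot: [[0.94, 0.342, 0.001], [0.342, -0.94, -0.0], [0.001, 0.0, -1.0]]
force: [0.2, -0.5, -0.5]
grip_width: 0.757
```

Run:
```python
from h import *
s=state()
wpic('w36',1.5)
plan(.4588,.3553,.12,80,18,.76)
```

```text
t 71.55 pos [ 0.5655 -0.0468  0.1133] yaw x 19.97 z [ 0.001 -0.    -1.   ] F [ 0.2 -0.5 -0.5] g 0.757 j [-0.23  0.53  0.42  1.78 -0.27  0.88 -0.92]
dist [-0.1093  0.4028  0.0019] turn -1.048
[[[1.9,-23.1,-0.1],-0.058,0.76],[[3.3,-23.0,-0.1],-0.058,0.76],[[4.6,-22.7,-0.1],-0.058,0.76],[[5.9,-22.4,-0.1],-0.058,0.76],[[7.2,-22.0,-0.1],-0.058,0.76],[[8.4,-21.6,-0.1],-0.058,0.76],[[9.7,-21.1,-0.1],-0.058,0.76],[[10.9,-20.5,-0.1],-0.058,0.76],[[12.1,-19.8,-0.1],-0.058,0.76],[[13.2,-19.1,-0.1],-0.058,0.76]]
[[[14.3,-18.3,-0.1],-0.058,0.76],[[15.3,-17.4,-0.1],-0.058,0.76],[[16.3,-16.5,-0.1],-0.058,0.76],[[17.2,-15.5,-0.1],-0.058,0.76],[[18.1,-14.5,-0.1],-0.058,0.76],[[18.9,-13.4,-0.1],-0.058,0.76],[[19.6,-12.3,-0.1],-0.058,0.76],[[20.3,-11.2,-0.1],-0.058,0.76]]
```

View pics/w36_b.png

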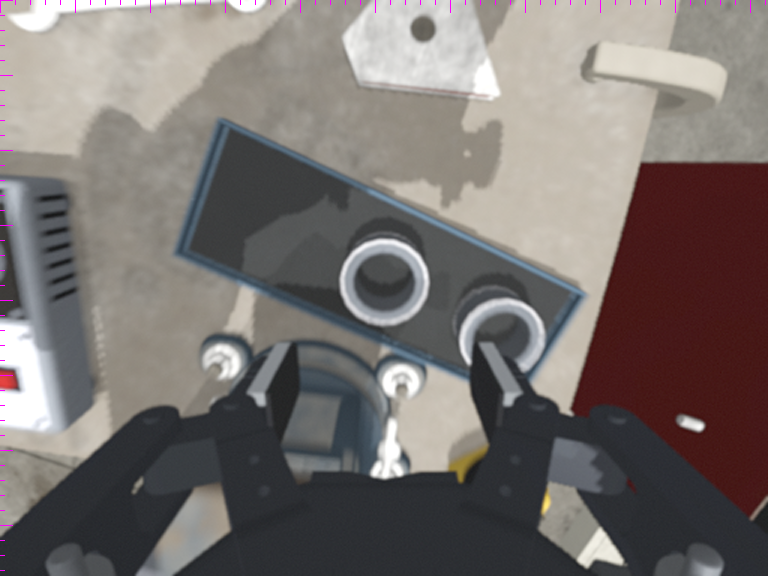

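Both collars are flat in the tray, with rims at about (384,281) and (499,336). Now post1.

Call:
servo_tool --targets '[[[2, -23, 0], -0.058, 0.76], [[3, -23, 0], -0.058, 0.76], [[5, -23, 0], -0.058, 0.76], [[6, -22, 0], -0.058, 0.76], [[7, -22, 0], -0.058, 0.76], [[8, -22, 0], -0.058, 0.76], [[10, -21, 0], -0.058, 0.76], [[11, -20, 0], -0.058, 0.76], [[12, -20, 0], -0.058, 0.76], [[13, -19, 0], -0.058, 0.76]]'

```text
time_s: 72.6
position: [0.5047, 0.1776, 0.1119]
tool_rot: [[0.597, 0.802, 0.001], [0.802, -0.597, 0.0], [0.001, 0.001, -1.0]]
force: [0.4, 0.1, 0.2]
grip_width: 0.761
```

Call:
servo_tool --targets '[[[14, -18, 0], -0.058, 0.76], [[15, -17, 0], -0.058, 0.76], [[16, -17, 0], -0.058, 0.76], [[17, -16, 0], -0.058, 0.76], [[18, -14, 0], -0.058, 0.76], [[19, -13, 0], -0.058, 0.76], [[20, -12, 0], -0.058, 0.76], [[20, -11, 0], -0.058, 0.76], [[0, 0, 0], 0, 0.76], [[0, 0, 0], 0, 0.76]]'

```text
time_s: 73.6
position: [0.4562, 0.3553, 0.1107]
tool_rot: [[0.175, 0.985, -0.0], [0.985, -0.175, -0.0], [-0.0, -0.0, -1.0]]
force: [0.1, -0.2, 0.9]
grip_width: 0.759
```

Call:
servo_tool --targets '[[[0, 0, 0], 0, 0.76], [[0, 0, 0], 0, 0.76], [[0, 0, 0], 0, 0.76], [[0, 0, 0], 0, 0.76], [[0, 0, 0], 0, 0.76], [[0, 0, 0], 0, 0.76], [[0, 0, 0], 0, 0.76], [[0, 0, 0], 0, 0.76], [[0, 0, 0], 0, 0.76], [[0, 0, 0], 0, 0.76]]'

```text
time_s: 74.6
position: [0.4565, 0.3545, 0.111]
tool_rot: [[0.177, 0.984, -0.0], [0.984, -0.177, -0.0], [-0.0, -0.0, -1.0]]
force: [0.4, 0.2, 0.2]
grip_width: 0.758
```

Run:
```python
from h import *
s=state(); print(s['tool_rot'].T@(np.array([.4588,.3553,.029])-s['position']))
wpic('w37',1.5)
im=cv2.imread('pics/w37.png'); crop(im,160,120,360,300,3.6,'pics/w37c.png')
```

```text
t 74.6 pos [0.4565 0.3545 0.111 ] yaw x 79.8 z [-0. -0. -1.] F [0.4 0.2 0.2] g 0.758 j [-0.78  0.52  0.12  1.75 -0.08  0.87 -0.81]
[0.00122749 0.00209354 0.08197338]
```

View pics/w37c.png

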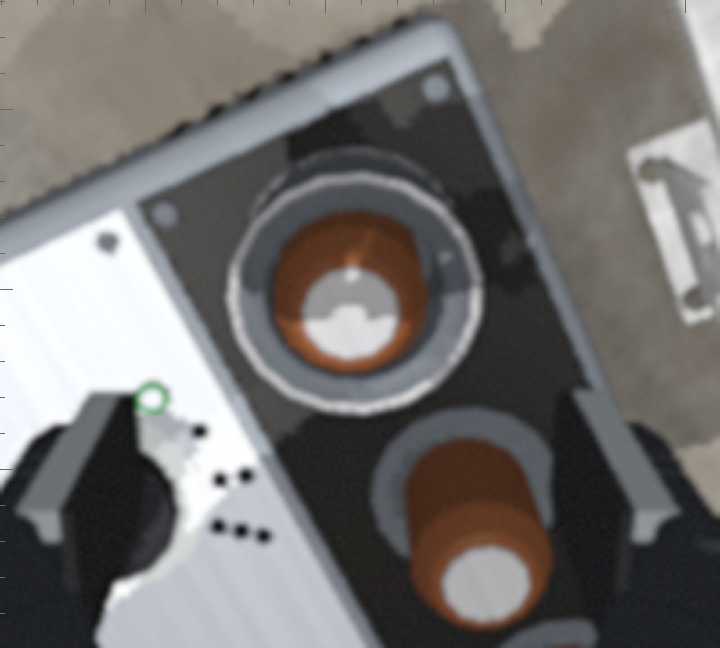

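Call:
servo_tool --targets '[[[1.2, 2.1, 6], 0, 0.76], [[0, 0, 14], 0, 0.76], [[0, 0, 15], 0, 0.76], [[0, 0, 15], 0, 0.76], [[0, 0, 12], 0, 0.76], [[0, 0, 9], 0, 0.76], [[0, 0, 6], 0, 0.76], [[0, 0, 3], 0, 0.76], [[0, 0, 1], 0, 0.76], [[0, 0, 0], 0, 0.76]]'

```text
time_s: 75.65
position: [0.4591, 0.3554, 0.0303]
tool_rot: [[0.177, 0.984, 0.0], [0.984, -0.177, 0.0], [0.0, 0.0, -1.0]]
force: [-0.1, 0.2, 0.2]
grip_width: 0.76
```

Call:
servo_tool --targets '[[[0, 0, 0], 0, 0.76], [[0, 0, 0], 0, 0.6], [[0, 0, 0], 0, 0.4], [[0, 0, 0], 0, 0.4], [[0, 0, 0], 0, 0.4], [[0, 0, -3], 0, 0.4], [[0, 0, -6], 0, 0.4], [[0, 0, -10], 0, 0.4], [[0, 0, -15], 0, 0.4], [[0, 0, -15], 0, 0.4]]'

```text
time_s: 76.65
position: [0.4588, 0.3551, 0.0799]
tool_rot: [[0.177, 0.984, -0.0], [0.984, -0.177, -0.0], [-0.0, -0.0, -1.0]]
force: [0.0, -0.2, -2.5]
grip_width: 0.62
```

Call:
servo_tool --targets '[[[0, 0, -15], 0, 0.4], [[0, 0, -15], 0, 0.4], [[0, 0, -6], 0, 0.4], [[0, 0, 0], 0, 0.4], [[0, 0, 0], 0, 0.4], [[0, 0, 0], 0, 0.4], [[0, 0, 0], 0, 0.4], [[0, 0, 0], 0, 0.4], [[0, 0, 0], 0, 0.4], [[0, 0, 0], 0, 0.4]]'

```text
time_s: 77.65
position: [0.4588, 0.3552, 0.1148]
tool_rot: [[0.177, 0.984, -0.0], [0.984, -0.177, -0.0], [-0.0, -0.0, -1.0]]
force: [-0.3, -0.9, -4.0]
grip_width: 0.617
```

Run:
```python
from h import *
s=state()
wpic('w38',1.5)
crop(arm.read_camera('side')[:,:,::-1],130,90,350,310,3,'pics/s38c.png')
plan(.577,.044,.112,20,17,.4)
```

```text
t 77.65 pos [0.4588 0.3552 0.1148] yaw x 79.8 z [-0. -0. -1.] F [-0.3 -0.9 -4. ] g 0.617 j [-0.78  0.52  0.12  1.74 -0.08  0.89 -0.8 ]
dist [ 0.1181 -0.3113 -0.0029] turn 1.044
[[[-16.8,10.1,0.2],0.061,0.4],[[-16.1,11.1,0.2],0.061,0.4],[[-15.4,12.0,0.2],0.061,0.4],[[-14.7,13.0,0.2],0.061,0.4],[[-13.9,13.8,0.2],0.061,0.4],[[-13.0,14.7,0.2],0.061,0.4],[[-12.1,15.4,0.2],0.061,0.4],[[-11.1,16.1,0.2],0.061,0.4],[[-10.1,16.8,0.2],0.061,0.4],[[-9.1,17.4,0.2],0.061,0.4]]
[[[-8.0,17.9,0.2],0.061,0.4],[[-6.9,18.3,0.2],0.061,0.4],[[-5.8,18.7,0.2],0.061,0.4],[[-4.6,19.0,0.2],0.061,0.4],[[-3.4,19.3,0.2],0.061,0.4],[[-2.2,19.5,0.2],0.061,0.4],[[-1.1,19.6,0.2],0.061,0.4]]
```

View pics/w38_b.png

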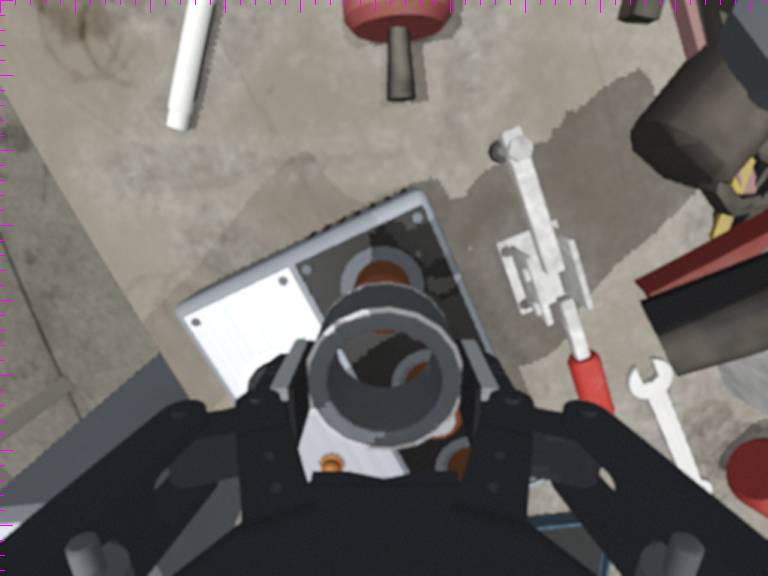

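View pics/s38c.png

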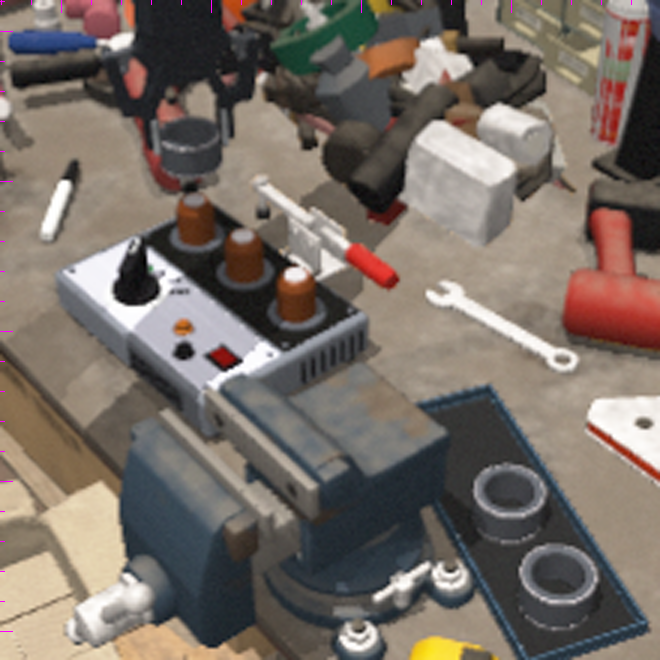

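Call:
servo_tool --targets '[[[-17, 10, 0], 0.061, 0.4], [[-16, 11, 0], 0.061, 0.4], [[-15, 12, 0], 0.061, 0.4], [[-15, 13, 0], 0.061, 0.4], [[-14, 14, 0], 0.061, 0.4], [[-13, 15, 0], 0.061, 0.4], [[-12, 15, 0], 0.061, 0.4], [[-11, 16, 0], 0.061, 0.4], [[-10, 17, 0], 0.061, 0.4], [[-9, 17, 0], 0.061, 0.4]]'

```text
time_s: 78.75
position: [0.5289, 0.1711, 0.115]
tool_rot: [[0.713, 0.702, 0.0], [0.702, -0.713, 0.0], [0.0, 0.0, -1.0]]
force: [-0.5, -0.6, -2.9]
grip_width: 0.622
```

Call:
servo_tool --targets '[[[-8, 18, 0], 0.061, 0.4], [[-7, 18, 0], 0.061, 0.4], [[-6, 19, 0], 0.061, 0.4], [[-5, 19, 0], 0.061, 0.4], [[-3, 19, 2], 0.061, 0.4], [[-2, 20, 4], 0.061, 0.4], [[-1, 19, 6], 0.061, 0.4], [[0, 0, 8], 0, 0.4], [[0, 0, 0], 0, 0.4], [[0, 0, 0], 0, 0.4]]'

```text
time_s: 79.75
position: [0.5763, 0.0453, 0.0944]
tool_rot: [[0.937, 0.349, -0.001], [0.349, -0.937, 0.001], [-0.001, -0.001, -1.0]]
force: [0.4, -0.2, -2.1]
grip_width: 0.619
```

Run:
```python
from h import *
s=state(); print(s['tool_rot'].T@(np.array([.577,.044,-.018])-s['position']))
crop(arm.read_camera('side')[:,:,::-1],200,140,360,310,4,'pics/s39c.png')
```

```text
t 79.75 pos [0.5763 0.0453 0.0944] yaw x 20.42 z [-0.001  0.001 -1.   ] F [ 0.4 -0.2 -2.1] g 0.619 j [-0.37  0.57  0.4   1.77 -0.28  0.86 -1.06]
[0.00030642 0.00154855 0.1124163 ]
```

View pics/s39c.png

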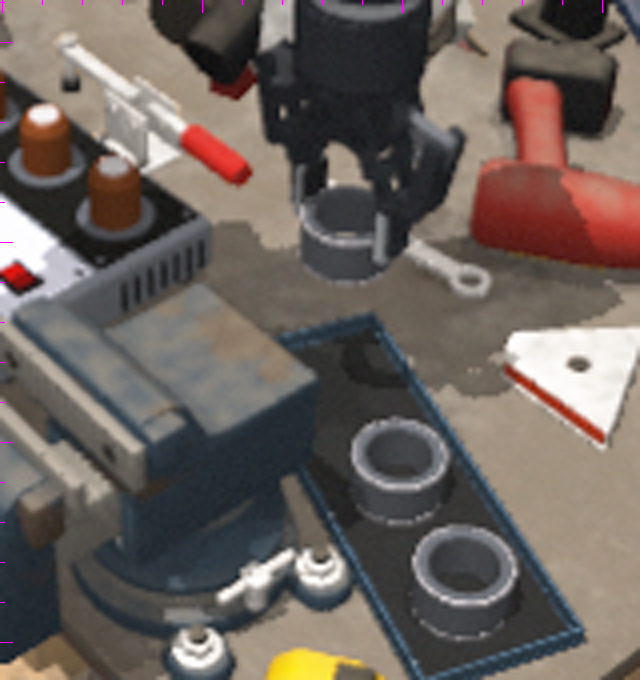

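Call:
servo_tool --targets '[[[0, 2, 12], 0, 0.4], [[0, 0, 20], 0, 0.4], [[0, 0, 20], 0, 0.4], [[0, 0, 18], 0, 0.4], [[0, 0, 14], 0, 0.4], [[0, 0, 10], 0, 0.4], [[0, 0, 8], 0, 0.4], [[0, 0, 5], 0, 0.4], [[0, 0, 3], 0, 0.4], [[0, 0, 1], 0, 0.4]]'

```text
time_s: 80.8
position: [0.5776, 0.0426, -0.0158]
tool_rot: [[0.937, 0.348, 0.0], [0.348, -0.937, 0.0], [0.0, -0.0, -1.0]]
force: [-2.0, -0.3, 5.9]
grip_width: 0.62
```

Call:
servo_tool --targets '[[[0, 0, 0], 0, 0.4], [[0, 0, 0], 0, 0.66], [[0, 0, 0], 0, 0.74], [[0, 0, 0], 0, 0.74], [[0, 0, -5], 0, 0.74], [[0, 0, -12], 0, 0.74], [[0, 0, -20], 0, 0.74], [[0, 0, -30], 0, 0.76], [[0, 0, -30], 0, 0.76], [[0, 0, -30], 0, 0.76]]'

```text
time_s: 81.8
position: [0.5774, 0.0425, 0.1133]
tool_rot: [[0.937, 0.348, 0.001], [0.348, -0.937, -0.0], [0.001, 0.0, -1.0]]
force: [0.1, -0.4, -1.0]
grip_width: 0.759
```

Call:
servo_tool --targets '[[[0, 0, -30], 0, 0.76], [[0, 0, -30], 0, 0.76], [[0, 0, -10], 0, 0.76], [[0, 0, 0], 0, 0.76], [[0, 0, 0], 0, 0.76], [[0, 0, 0], 0, 0.76], [[0, 0, 0], 0, 0.76], [[0, 0, 0], 0, 0.76], [[0, 0, 0], 0, 0.76], [[0, 0, 0], 0, 0.76]]'

```text
time_s: 82.8
position: [0.5774, 0.0426, 0.1807]
tool_rot: [[0.937, 0.348, -0.0], [0.348, -0.937, -0.0], [-0.001, 0.0, -1.0]]
force: [0.2, 0.1, -0.6]
grip_width: 0.76
```

Run:
```python
from h import *
s=state()
wpic('w40',1.5)
crop(arm.read_camera('side')[:,:,::-1],130,130,360,320,3.4,'pics/s40c.png')
crop(arm.read_camera('top')[:,:,::-1],150,120,370,270,3.6,'pics/t40c.png')
```

```text
t 82.8 pos [0.5774 0.0426 0.1807] yaw x 20.38 z [-0. -0. -1.] F [ 0.2  0.1 -0.6] g 0.76 j [-0.4   0.48  0.44  1.66 -0.23  1.05 -1.1 ]
```

View pics/w40_b.png

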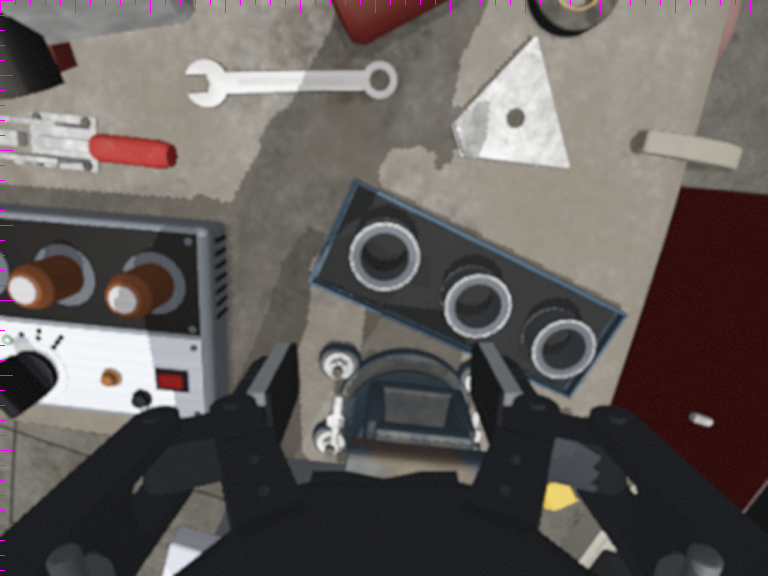

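View pics/s40c.png

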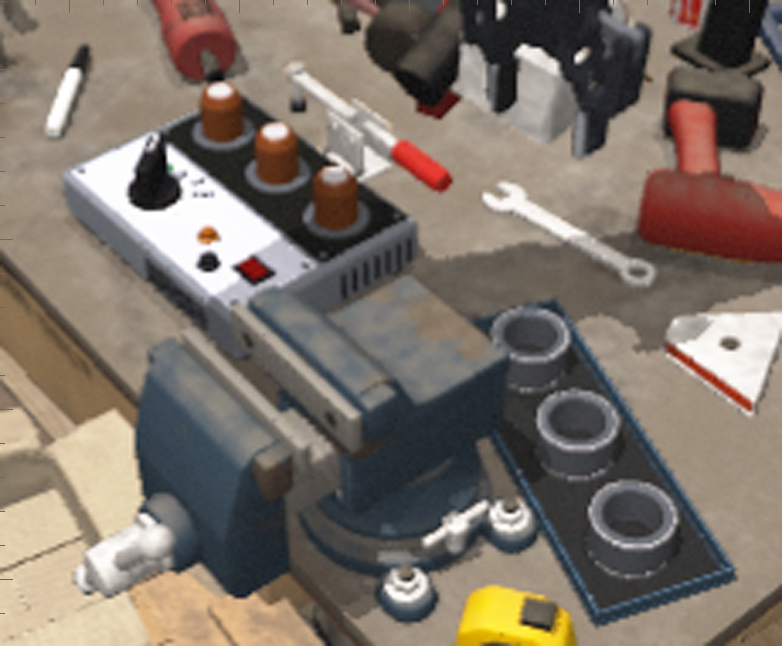

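View pics/t40c.png

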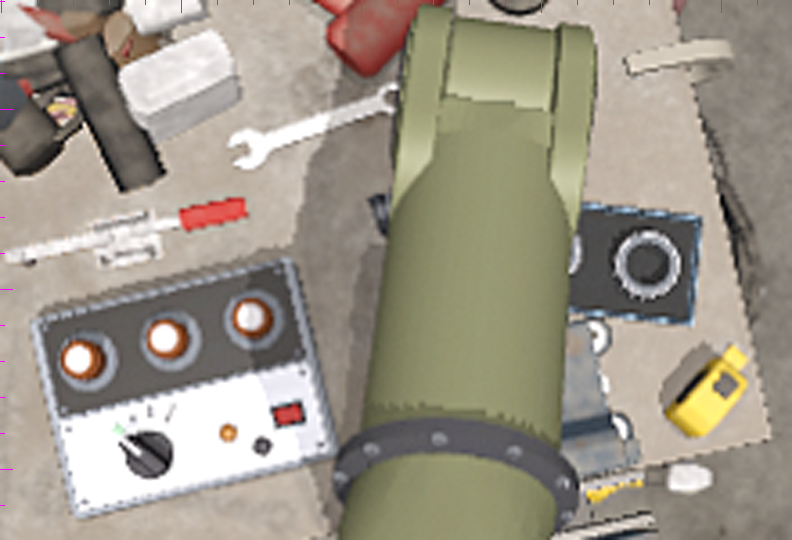

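All three collars lie flat in the tray, the posts are bare, the pointer is on the green ring, and the gripper is clear. I'm handing in.

Run:
```python
from h import *
print(arm.close_job())
```

```text
the job is handed in; nothing more can be done
None
```

The job is done and was handed in at about 83 s on the robot's clock. No verdict came back.

- **Before treatment:** The selector had been left on two dots. I turned it to off, then seated the three collars on their own posts, each down on the deck.
- **Treatment:** I turned the selector to three dots, then back to two dots for about 1 s, one dot for about 1 s, and off. At three, two and one dot the measured knob angle was within about 0.3° of the mark; at off I checked the pointer in the pictures.
- **After treatment:** I laid the collars back flat in the tray, close to where they started.
- **Last checks:** The last wrist and side pictures show all three collars flat inside the tray and the spanner and welding magnet in place. The side and top pictures show bare posts, the pointer on the green ring and the tape measure in place. The arm hid much of the tray in the last top picture, so that view only confirms the right-hand collar.
- **What disagreed:** The fingertips sit about 25 mm behind the reported TCP (tool point). My first grip on the selector therefore closed above its bar without touching it, and I corrected every later grip for this. The grip also read about 53 mm on the 56 mm collars, but the pictures showed them held level and centred.

I saw no knocked collar and no grip slip during the run.

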